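Gauge a lens housing under the bridge bar and vacuum-clamp it

ROBOT

A 6-joint arm with a two-finger parallel gripper is mounted at the origin on the work surface. World frame = base frame: x ahead of the robot, y to its left, z up, the work surface at z = 0. Lengths are in m, angles in degrees, forces in N, time in s.
With the tool pointing down it reaches from about 0.4 to 0.825 m from the base axis. Payload 7 kg.
Tool frame: the origin (TCP) lies midway between the tips of the shut fingers; the grasp point (between the pads) lies 19 mm behind it; x points along the fingers, y is the direction in which the jaws open and shut, and the axes are right-handed (so a half turn about x gives the same grasp; the last joint's range is limited). The gripper opens to 88 mm and grips with 3 to 60 N. Pads are 19 mm wide; open, the fingers measure 130 mm over their backs; the gripper's body (78 mm by 193 mm) begins 47 mm behind the grasp point.
Start: joints at [-54.024, 20.546, 0.682, 0, -70.136, -16.507], TCP at [0.225, -0.636, 0.227] pointing down, gripper open.
Joint ranges: [-176.03, 176.03], [-82.01, 121.73], [-58.28, 71.71], [-173.87, 95.51], [-174.79, -0.11], [-173.66, 173.66]. Speed limits (degrees/s): [136.94, 136.94, 172.46, 180, 180, 180].

INTERFACE

Orientations are given as [roll, pitch, yaw] about the fixed x, y, z axes, in that order (R = Rz(yaw) Ry(pitch) Rx(roll)).
In Python, from plant import r gives the robot as it stands.
- The arm moves only by the tool arm_command, never from a script. Its argument "plan" is a list of rows, each an object of numbers: "dx", "dy", "dz": the shift along the tool's x, y, z each as a share of 0.02 m, from -1 to 1; "wx", "wy", "wz": the turn, a rotation vector about the tool's x, y, z each as a share of 0.08 rad, from -1 to 1. In form: [{"dx": .., "dy": .., "dz": .., "wx": .., "wy": .., "wz": ..}, ...]. A call has 1 to 20 rows; each row shifts and turns the pose as measured when the row begins, along the tool's axes as they then stand; what a row does not reach is not made up. A row lasts 1/12 s, in which the tool goes at most 41.7 mm and 7.16 degrees, less where a joint would pass 70% of its speed; a pose out of reach is approached as far as the arm can. A call with a number of a shift or a turn outside -1 to 1 is refused whole. A call with a gripper value outside its range is refused whole. "fingers" is the closure, from -1 (fully open) to 1 (shut), so that 0 is half open, set as the call begins (left out, the last holds). The fingers move at their own pace and stop on an object; "force" is the grip in N (left out, the last holds). Time passes only in rows, so rows that do not move let the fingers close. It gives the time, the measured TCP pose, the force and the opening at its end, in the units of the state.
- r.get_state(): the state, without advancing time (a new reading comes with each control period).
- r.capture(name): name is "side" or "top" or "wrist"; returns (picture, depth): 400x640x3 uint8, red, green, blue; 400x640 float32, m along the optical axis (not along the pixel's ray), 0 where there is no reading.
- r.camera_model(name): a dict with "vertical_fov" (degrees; the focal length in pixels is half the picture's height over the tangent of half this angle, whatever the lens; pixels are square), "cx", "cy" (the principal point, pixels), "dist" ([k1, k2, p1, p2, k3] as OpenCV has them; the pictures are not rectified), "R" (3x3) and "t" (3): a world point X has camera coordinates R X + t. Camera axes: x right, y down, z forward; pixel columns grow to the right and rows downward; lengths in m; the calibration is good to about 2 mm. A picture is of the moment at which its call begins: read the wrist's pose just before it. camera_model takes no time and is no camera call; for the wrist camera it gives the pose at the moment of the call.
- r.close_job(): hands the job in, once; it reports no verdict.
Trained networks look in the newest picture that a camera, given by its name, has taken for a name from the list of things; names that differ only in an ending like _2 or _b are one class to them, and where a whole thing is asked for, a point or a joint stands for the part that bears it (a point fixed in the world has none). Each returns a list of dicts, best first, with "score" (0 to 1); they miss things now and then, are a little off and sometimes report something else, mostly with a low value. They report only what shows in the picture. A call takes as long as a camera call. They do not tell look-alikes from the thing itself.
- r.cut_out(camera, query): "mask" (400x640 bool, what is visible of it) and "bbox" ([left, top, width, height] in pixels, round what is visible of it).
- r.spot_point(camera, query): "centre" ([column, row] in pixels: a listed point, or the origin of a listed thing).
The state is a dict: "time_s": time; "joints": joint angles; "qd": joint speeds; "joint_torque": joint torques, N m; "tcp_pos": TCP position; "eef_rot": TCP orientation; "contact_force": force on the tool from outside, world axes, zero at the start; "moment": the same for the moment, N m; "gripper_width": finger opening in m.
Only numpy, scipy, OpenCV 4.12 (cv2) and the standard library are available. Lean on these libraries where they do the work, as an engineer would, in place of code of your own. Each camera call takes 0.05 s, during which the arm holds its last target.

TASK

Set the lens housing flat between the rails of the gauge track, in front of the bridge bar, and push it along the track under the bar until it is fully home against the end stop, to show that it clears the height limit. Then give the hand vacuum pump three full strokes to clamp it, pressing the lever all the way down and letting it come all the way up each time. Do not knock or lean on the bar, and leave the drill chuck, the carton and the mounting post where they are.

Things in the scene. Friction and masses are not known exactly. Their poses are not given: they have to be found in the camera images.
- housing: Lens housing, loose, about 0.45 kg: bare aluminium block 100 x 60 x 42 mm (x, y, z) with a round black lens mount, 50 mm across and 16 mm tall, in the middle of its top; 58 mm high in all. Origin at the centre of its underside; z up, x along its length. Both ends are alike: it may go either way round.
- gauge: Gauge fixture, screwed down. Origin at bench level below the middle of the bridge bar's near lower edge; x along the track, away from the robot, z up. The housing slides on a plate 130 mm wide, x = -140 to +135 mm, top at z = 10 mm, between two dark rails 8 mm tall (above the plate) and 12 mm wide, 68 mm apart inside (y = -34 to 34 mm), as long as the track.
- home (a point): Where the housing's origin is when fully home: on the plate, at x = 65, y = 0, z = 10 mm of the gauge. The housing's front is then against the dark end stop across the track (near face at x = 115 mm, 30 mm above the plate) and its rear face is at x = 15 mm, 15 mm past the bar's near face.
- lens (a point): Middle of the underside of the black camera lens (62 mm across, 105 to 154 mm above the bench) fixed over the track's far end, at x = 90, y = 0 mm of the gauge; it keeps tools from reaching the homed housing from above. A dark arm carries it from an aluminium column 165 mm tall, 45 mm square, at x = 90, y = 160 mm (foot 90 x 80 mm).
- bridge_bar: Fixed bridge bar across the track: plain steel, 24 x 200 x 12 mm (x, y, z), origin at its centre, at x = 12, y = 0, z = 80 mm of the gauge; underside 74 mm, top 86 mm above the bench. The housing passes below with 6 mm to spare. Its posts' inner faces are at y = +-84 mm. To push the housing home the tool tips must follow 15 mm past the bar's near face.
- pump: Hand vacuum pump, screwed down left or right of the track. Grey base plate 170 x 80 x 10 mm, x = -95 to +75 mm; origin at bench level. Two dark cheeks at x = 50 mm, 105 mm tall, hold the lever's pivot at x = 50, z = 92 mm; from there the lever runs along the pump's -x, over a short aluminium cylinder.
- pump_pad (a point): Middle of the top face of the black square pad (44 x 44 mm, 12 mm thick) at the free end of the pump lever, where it is pressed; moves with the lever. Lever up: at x = -72, y = 0, z = 100 mm of the pump. The pad is 122 mm from the pivot and goes down about 42 mm at full stroke.
- pump_lever (a joint): Pump lever angle: 0 = fully up (where its spring holds it), 0.35 rad = fully down on its stop. The pad takes about 4 N to start moving and 8 N at the bottom, and springs back up when let go.
- drill_chuck: Bystander: dark steel drill chuck standing on its base, 46 mm across, 85 mm tall; origin at the centre of its underside.
- carton: Bystander: flat cardboard carton with a white lid band, 80 x 120 x 45 mm; origin at the centre of its underside.
- mount_post: Bystander: steel mounting post, 13 mm thick and 110 mm tall, on a round foot 60 mm across; origin at the centre of its underside.
Things that resemble listed ones, but are neither listed nor needed, are in the scene too. There is more than one size of the pump; the one meant has the size given above.

How it is judged:
By the outcome, as a careful person would: the job done as asked, in the order asked, and still so for the second after the job is handed in, with the robot touching nothing.
It also fails if it takes over 67 s, if anything falls off the work surface, if the arm or the gripper's body presses on something with over 40 N, if the wrist force passes 120 N, or if a joint passes its speed limit or range.

## Working session

There is one attempt and no reset: what is moved stays moved. The work goes in short steps, Python scripts to look and compute and a tool call to move; the robot and the scene stay as the last step left them, time stands still between calls to the robot, and variables do not carry over. Pictures are saved under pics/ and viewed, and the job is handed in when it is done.

Besides the shell and the picture viewer there is one more tool, called after "Call:" by a JSON object that holds its "name" and its "arguments". arm_command: Moves the arm, as the interface text tells. Shift numbers are shares of 0.02 m and turn numbers shares of 0.08 rad, none past 1 either way. Its arguments: {"type":"object","properties":{"plan":{"type":"array","items":{"type":"object","properties":{"dx":{"type":"number"},"dy":{"type":"number"},"dz":{"type":"number"},"wx":{"type":"number"},"wy":{"type":"number"},"wz":{"type":"number"}}}},"fingers":{"type":"number"},"force":{"type":"number"}},"required":["plan"]}

```bash
ls; mkdir -p pics
python3 - <<'E'
from plant import r
import cv2,numpy as np
print(r.get_state())
for n in ("side","top"):
    p,d=r.capture(n); cv2.imwrite(f"pics/{n}0.png",p[:,:,::-1]); np.save(f"{n}0.npy",d)
    m=r.camera_model(n); print(n,m)
    for q in ["housing","gauge","bridge_bar","pump","pump_pad","drill_chuck","carton","mount_post"]:
        print(n,q,[(round(x['score'],2),x['bbox']) for x in r.cut_out(n,q)])
    for q in ["home","pump_pad","lens"]:
        print(n,q,[(round(x['score'],2),x['centre']) for x in r.spot_point(n,q)])
print(r.get_state()['time_s'])
E
```

```text
pics
{'time_s': 0.0, 'joints': array([-5.40254208e+01,  2.05908148e+01,  6.35478814e-01, -2.07364065e-02,
       -7.01341593e+01, -1.65064298e+01]), 'qd': array([ 0.02501424, -0.06118925, -0.09314395, -0.04664759, -0.08172684,
        0.044692  ]), 'joint_torque': array([-2.56829720e-03, -5.82714701e+01,  2.93046731e+01,  6.99692845e+00,
        6.77647971e-03, -1.25423503e-04]), 'tcp_pos': array([ 0.22478995, -0.63597567,  0.22564068]), 'eef_rot': array([ 94.21987719,  89.90840563, 113.6809647 ]), 'contact_force': array([-0.27218195, -0.371982  , -0.97022233]), 'moment': array([ 0.00641879, -0.03551503,  0.00964562]), 'gripper_width': 0.0874599101431279}
side {'vertical_fov': 47.356149615723595, 'cx': 323.05430483165765, 'cy': 202.0367221389765, 'dist': array([-0.09732502,  0.        ,  0.        ,  0.        ,  0.        ]), 'R': array([[-0.89456796, -0.44657681,  0.0178135 ],
       [-0.32246685,  0.61733156, -0.71757709],
       [ 0.30945645, -0.64766573, -0.69625125]]), 't': array([0.4731783 , 0.19818537, 1.20426436])}
side housing [(0.58, [361.4, 147.5, 34.5, 29.6])]
side gauge
[... 978 characters left out ...]
407.7, 193.8, 16.1, 30.9]), (0.7, [254.0, 182.4, 17.2, 37.8]), (0.54, [206.7, 230.9, 15.8, 18.6])]
top gauge [(0.94, [271.1, 106.7, 85.3, 97.0])]
top bridge_bar [(0.88, [292.7, 142.4, 63.0, 18.5])]
top pump [(0.69, [244.4, 177.4, 34.4, 52.0]), (0.58, [234.4, 240.2, 52.0, 70.6])]
top pump_pad [(0.67, [251.1, 182.8, 17.1, 41.1]), (0.67, [240.1, 248.4, 38.0, 64.3])]
top drill_chuck [(0.73, [400.9, 130.3, 17.5, 17.2])]
top carton [(0.94, [216.5, 130.3, 40.0, 32.4])]
top mount_post [(0.73, [204.4, 231.1, 19.0, 18.9])]
top home [(0.87, [330.5, 140.1]), (0.32, [236.2, 150.1])]
top pump_pad [(0.85, [261.8, 215.5]), (0.71, [265.3, 300.1]), (0.24, [328.5, 129.0])]
top lens [(0.97, [328.1, 128.6])]
1.2
```

Run:
```python
import cv2
for n,(x0,y0,w,h) in {"top":(180,80,267,240),"side":(160,100,300,270)}.items():
    p=cv2.imread(f"pics/{n}0.png"); c=cv2.resize(p[y0:y0+h,x0:x0+w],None,fx=2.2,fy=2.2,interpolation=cv2.INTER_CUBIC); cv2.imwrite(f"pics/{n}0_crop.png",c)
```

```text
(no output)
```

View pics/top0.png

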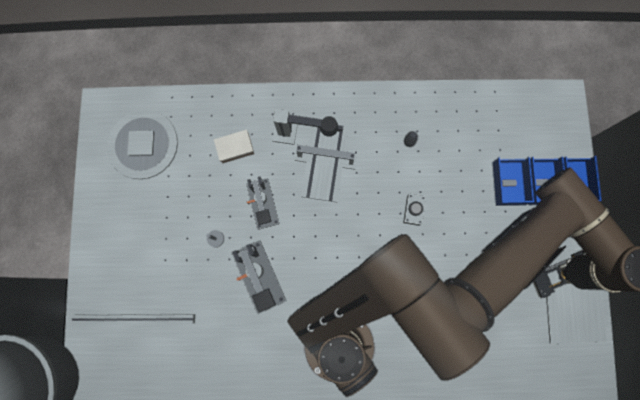

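View pics/side0.png

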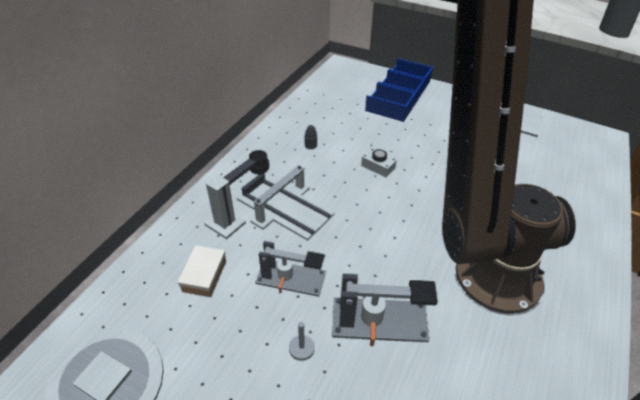

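```bash
sleep 0
cat > h.py <<'E'
import cv2,numpy as np
def K(m):
    f=200/np.tan(np.radians(m['vertical_fov']/2)); return np.array([[f,0,m['cx']],[0,f,m['cy']],[0,0,1.]])
def ray(m,uv):
    p=cv2.undistortPoints(np.array(uv,float).reshape(-1,1,2),K(m),m['dist']).reshape(-1,2)
    return np.c_[p,np.ones(len(p))]
def atz(m,uv,z):
    R,t=m['R'],m['t']; C=-R.T@t; d=ray(m,uv)@R
    return C+d*((z-C[2])/d[:,2])[:,None]
def proj(m,X):
    return cv2.projectPoints(np.array(X,float).reshape(-1,3),cv2.Rodrigues(m['R'])[0],m['t'],K(m),m['dist'])[0].reshape(-1,2)
def cloud(m,d):
    v,u=np.mgrid[0:400,0:640]; P=ray(m,np.c_[u.ravel(),v.ravel()])*d.ravel()[:,None]
    return ((P-m['t'])@m['R']).reshape(400,640,3)
E
python3 - <<'E'
from plant import r
from h import *
np.set_printoptions(precision=4,suppress=True)
m=r.camera_model("top"); d=np.load("top0.npy"); P=cloud(m,d)
P[d==0]=np.nan
for n,b in {"housing":(400,185,430,230),"pumpS":(240,172,284,235),"pumpB":(228,235,292,320),"gauge":(265,100,362,208)}.items():
    q=P[b[1]:b[3],b[0]:b[2]]; print(n,[ (z,int((q[...,2]>z).sum())) for z in (.006,.02,.035,.05,.07,.09)], np.nanmax(q[...,2]))
# rects
def rect(b,z0,z1):
    q=P[b[1]:b[3],b[0]:b[2]].reshape(-1,3); q=q[(q[:,2]>z0)&(q[:,2]<z1)][:,:2]
    return cv2.minAreaRect(q.astype(np.float32)),len(q)
print("housing body",rect((400,185,430,230),.03,.048)); print("lens mount",rect((400,185,430,230),.052,.07))
for b in ((240,172,284,235),(228,235,292,320)):
    print("pump base",rect(b,.006,.016),"pump",rect(b,.006,.15)); 
    print("high",rect(b,.085,.13))
print(atz(m,[[265.3,300.1],[261.8,215.5]],.1),atz(m,[[330.5,140.1]],.01),atz(m,[[328.1,128.6]],.105))
E
```

```text
housing [(0.006, 591), (0.02, 536), (0.035, 484), (0.05, 164), (0.07, 0), (0.09, 0)] 0.0664868814550041
pumpS [(0.006, 981), (0.02, 528), (0.035, 499), (0.05, 476), (0.07, 431), (0.09, 396)] 0.1088903105163497
pumpB [(0.006, 2165), (0.02, 1095), (0.035, 1031), (0.05, 1012), (0.07, 965), (0.09, 887)] 0.2707416282887501
gauge [(0.006, 3721), (0.02, 1557), (0.035, 1449), (0.05, 1397), (0.07, 1347), (0.09, 905)] 0.17156803520256506
housing body (((0.45556846261024475, -0.27143147587776184), (0.06141464039683342, 0.10069858282804489), 80.0661392211914), 339)
lens mount (((0.45518964529037476, -0.27178627252578735), (0.04808458685874939, 0.048340197652578354), 88.36483764648438), 150)
pump base (((0.49137014150619507, 0.2610528767108917), (0.15232612192630768, 0.2211897075176239), 89.83960723876953), 432) pump (((0.49137014150619507, 0.2610528767108917), (0.15232612192630768, 0.2211897075176239), 89.83960723876953), 981)
high (((0.4837786555290222, 0.2573760151863098), (0.1565781980752945, 0.0521702878177166), 13.678011894226074), 419)
pump base (((0.2350391447544098, 0.267702579498291), (0.21874578297138214, 0.28659605979919434), 89.5735092163086), 935) pump (((0.2350391447544098, 0.267702579498291), (0.21874578297138214, 0.28659605979919434), 89.5735092163086), 2146)
high (((0.228147953748703, 0.27088117599487305), (0.2106298804283142, 0.0707765743136406), 21.922929763793945), 280)
[[0.1581 0.2347 0.1   ]
 [0.4328 0.2468 0.1   ]] [[0.7142 0.0139 0.01  ]] [[0.7259 0.0226 0.105 ]]
```

View pics/top0_crop.png

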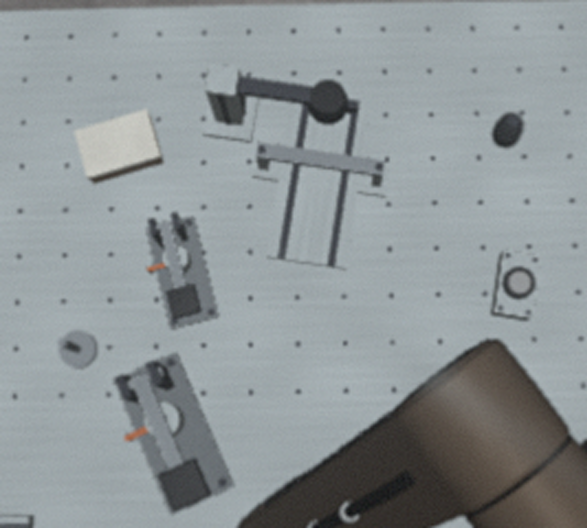

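View pics/side0_crop.png

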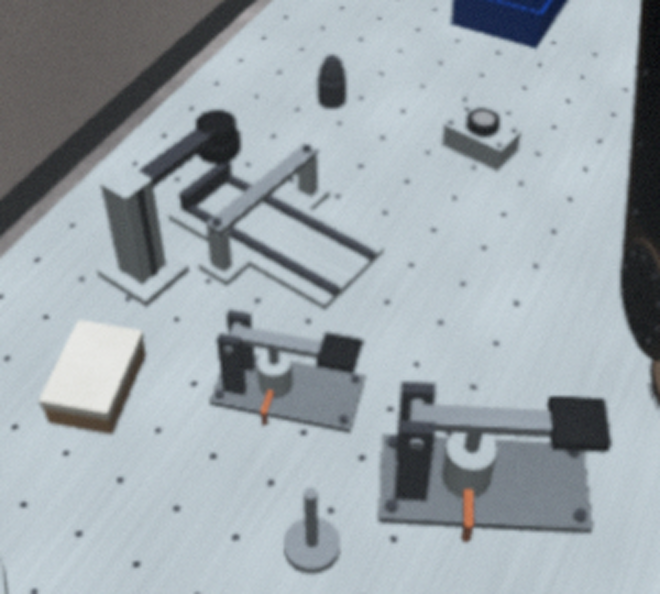

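Run:
```python
from plant import r
from h import *
np.set_printoptions(precision=4,suppress=True)
m=r.camera_model("top"); d=np.load("top0.npy"); P=cloud(m,d); P[d==0]=np.nan
ms=r.camera_model("side"); ds=np.load("side0.npy"); Q=cloud(ms,ds); Q[ds==0]=np.nan
def rect(P,b,z0,z1,xy=None):
    q=P[b[1]:b[3],b[0]:b[2]].reshape(-1,3); q=q[(q[:,2]>z0)&(q[:,2]<z1)]
    if xy is not None: q=q[(abs(q[:,0]-xy[0])<xy[2])&(abs(q[:,1]-xy[1])<xy[2])]
    print(cv2.minAreaRect(q[:,:2].astype(np.float32)),len(q),np.median(q[:,2]))
    c=q[:,:2]-q[:,:2].mean(0); w,v=np.linalg.eigh(c.T@c); print("  mean",q[:,:2].mean(0),"dir",np.degrees(np.arctan2(v[1,1],v[0,1])))
print("bar top");rect(P,(290,140,362,172),.079,.095)
print("bar side");rect(Q,(245,155,320,230),.079,.095,(.67,.0,.13))
print("bg table z",np.nanmedian(P[250:280,320:330,2]))
print("pump lever top");rect(P,(240,172,284,235),.075,.13,(.48,.25,.1));print("lever side");rect(Q,(250,235,330,300),.075,.13,(.48,.25,.1))
print("pump base");rect(P,(240,172,284,235),.004,.017,(.48,.25,.13))
print("housing side");rect(Q,(355,140,400,185),.03,.05,(.455,-.27,.09))
# mask based gauge rails: dark pixels at plate
im=cv2.imread("pics/top0.png"); g=im.max(2)
for v in range(150,204,6):
    row=g[v,295:350]; print(v,row.tolist())
```

```text
bar top
((0.6503727436065674, 0.034166984260082245), (0.20009773969650269, 0.026560455560684204), 79.85662078857422) 373 0.08447188218838907
  mean [0.6505 0.0346] dir 80.41334041190144
bar side
((0.6530221104621887, 0.03423011302947998), (0.19656780362129211, 0.027900639921426773), 80.178466796875) 427 0.08468001114038189
  mean [0.6521 0.0367] dir 79.91855275266487
bg table z -0.0015618242097686008
pump lever top
((0.4837786555290222, 0.2573760151863098), (0.1565781980752945, 0.0521702878177166), 13.678011894226074) 427 0.09714703482112458
  mean [0.4796 0.2556] dir -166.03902218653533
lever side
((0.48867470026016235, 0.2572944462299347), (0.15810704231262207, 0.05135917663574219), 15.001041412353516) 821 0.09897681441381209
  mean [0.4896 0.2615] dir -165.17471752744277
pump base
((0.4917517900466919, 0.26105180382728577), (0.15232612192630768, 0.22195294499397278), 89.83960723876953) 584 0.00810125295347661
  mean [0.4857 0.2523] dir -172.6090355195008
housing side
((0.4605378210544586, -0.26593631505966187), (0.06361453980207443, 0.10117680579423904), 79.23700714111328) 322 0.0
[... 1841 characters left out ...]
170, 169, 168, 172, 167, 167, 170, 169, 172, 175, 157, 99, 76, 93, 140, 168, 172, 171, 172, 171, 172, 173, 169, 173, 173, 172, 172, 171, 172, 171]
192 [167, 170, 167, 170, 169, 170, 170, 172, 172, 176, 175, 161, 109, 77, 88, 130, 166, 174, 172, 169, 170, 171, 171, 173, 171, 170, 168, 169, 168, 169, 169, 173, 176, 173, 160, 103, 77, 88, 128, 168, 174, 171, 170, 171, 172, 171, 172, 173, 171, 171, 171, 173, 171, 170, 170]
198 [170, 170, 172, 171, 171, 171, 171, 165, 170, 162, 165, 163, 159, 147, 146, 144, 143, 143, 144, 147, 152, 164, 165, 165, 160, 161, 165, 168, 173, 174, 171, 177, 178, 164, 105, 73, 82, 114, 164, 175, 172, 172, 169, 172, 172, 172, 170, 171, 169, 169, 169, 167, 168, 168, 167]
```

Run:
```python
from plant import r
from h import *
np.set_printoptions(precision=4,suppress=True)
m=r.camera_model("top"); im=cv2.imread("pics/top0.png"); g=255-im.max(2).astype(float)-83
L=[];Rr=[]
for v in range(164,196):
    def cen(u0,u1):
        w=np.clip(g[v,u0:u1]-10,0,None); return (w*np.arange(u0,u1)).sum()/w.sum()
    c=312.9-(v-162)*8/46-0; c=313-(v-162)*(5/30); L.append((cen(int(c)-6,int(c)+7),v)); c+=23.0; Rr.append((cen(int(c)-6,int(c)+7),v))
A=atz(m,L,.018);B=atz(m,Rr,.018)
for X in(A,B):
    p=np.polyfit(X[:,0],X[:,1],1); print(np.degrees(np.arctan(p[0])),np.polyval(p,.58),X[[0,-1],:2])
```

```text
-9.64764442235449 0.08619230757782072 [[0.6251 0.0788]
 [0.514  0.0977]]
-9.629068557528583 0.005406298118480979 [[ 0.6237 -0.002 ]
 [ 0.5125  0.0172]]
```

```bash
cat >> h.py <<'E'
from scipy.spatial.transform import Rotation as Ro
def tool(s): return Ro.from_euler('xyz',s['eef_rot'],degrees=True)
def need(s,pos,tx,ty):
    "target pos, tool x dir, tool y dir (world) -> total shift in tool axes /0.02, rotvec in tool axes /0.08"
    R0=tool(s); tx=np.array(tx,float);tx/=np.linalg.norm(tx); ty=np.array(ty,float); ty-=ty@tx*tx; ty/=np.linalg.norm(ty)
    Rt=Ro.from_matrix(np.c_[tx,ty,np.cross(tx,ty)])
    return R0.inv().apply(np.array(pos)-s['tcp_pos'])/.02,(R0.inv()*Rt).as_rotvec()/.08
E
python3 - <<'E'
from plant import r
from h import *
np.set_printoptions(precision=3,suppress=True)
s=r.get_state(); print(tool(s).as_matrix())
m=r.camera_model("wrist"); R=tool(s); C=-m['R'].T@m['t']; print("cam in tool",R.inv().apply(C-s['tcp_pos']),R.inv().apply(m['R']))
a=np.radians(-10); y=[-np.sin(a),np.cos(a),0]
for sg in (1,-1): print(need(s,[.4555,-.2715,.18],[0,0,-1],np.array(y)*sg))
E
```

```text
[[-0.    -0.333  0.943]
 [ 0.     0.943  0.333]
 [-1.     0.    -0.   ]]
cam in tool [-0.158  0.    -0.082] [[ 0.     1.     0.   ]
 [-0.299  0.     0.954]
 [ 0.954 -0.     0.299]]
(array([ 2.328, 13.36 , 16.949]), array([ 6.429, -0.   , -0.   ]))
(array([ 2.328, 13.36 , 16.949]), array([-32.841,   0.   ,  -0.   ]))
```

Call:
{"name": "arm_command", "arguments": {"plan": [{"dx":0.13,"dy":0.95,"dz":0.72,"wx":0.36},{"dx":0.13,"dy":0.95,"dz":0.72,"wx":0.36},{"dx":0.13,"dy":0.95,"dz":0.72,"wx":0.36},{"dx":0.13,"dy":0.95,"dz":0.72,"wx":0.36},{"dx":0.13,"dy":0.95,"dz":0.72,"wx":0.36},{"dx":0.13,"dy":0.95,"dz":0.72,"wx":0.36},{"dx":0.13,"dy":0.95,"dz":0.72,"wx":0.36},{"dx":0.13,"dy":0.95,"dz":0.72,"wx":0.36},{"dx":0.13,"dy":0.95,"dz":0.72,"wx":0.36},{"dx":0.13,"dy":0.95,"dz":0.72,"wx":0.36},{"dx":0.13,"dy":0.95,"dz":0.72,"wx":0.36},{"dx":0.13,"dy":0.95,"dz":0.72,"wx":0.36},{"dx":0.13,"dy":0.95,"dz":0.72,"wx":0.36},{"dx":0.13,"dy":0.95,"dz":0.72,"wx":0.36},{"dx":0.13,"dy":0.95,"dz":0.72,"wx":0.36},{"dx":0.13,"dy":0.95,"dz":0.72,"wx":0.36},{"dx":0.13,"dy":0.95,"dz":0.72,"wx":0.36},{"dx":0.13,"dy":0.95,"dz":0.72,"wx":0.36}], "fingers": -1, "force": 25}}

```text
schema error: expected keys dx, dy, dz, wx, wy, wz
```

```bash
cat > look.py <<'E'
from plant import r
from h import *
import sys
np.set_printoptions(precision=4,suppress=True)
def wrist(name):
    s=r.get_state(); m=r.camera_model("wrist"); p,d=r.capture("wrist"); cv2.imwrite(f"pics/{name}.png",p[:,:,::-1]); P=cloud(m,d); P[d==0]=np.nan
    return s,m,p,P
def rect(P,b,z0,z1):
    q=P[b[1]:b[3],b[0]:b[2]].reshape(-1,3); q=q[(q[:,2]>z0)&(q[:,2]<z1)]
    return cv2.minAreaRect(q[:,:2].astype(np.float32)),len(q),np.median(q[:,2])
E
python3 - <<'E'
from look import *
s,m,p,P=wrist("w1"); print(s)
np.save("w1.npy",P)
for q in r.cut_out("wrist","housing"): 
    print(q['score'],q['bbox']); M=q['mask']; X=P[M]; 
    for z0,z1 in((.035,.05),(.052,.07)):
        Y=X[(X[:,2]>z0)&(X[:,2]<z1)]
        if len(Y)>5: print(cv2.minAreaRect(Y[:,:2].astype(np.float32)),len(Y),np.median(Y[:,2]))
print(r.spot_point("wrist","housing"))
E
```

```text
{'time_s': 1.2, 'joints': array([-54.025 ,  20.5479,   0.6829,   0.0003, -70.1357, -16.5083]), 'qd': array([ 0.0038, -0.0253,  0.0263, -0.0101, -0.1241, -0.0372]), 'joint_torque': array([  0.0004, -58.2397,  29.3302,   7.0027,   0.0123,   0.    ]), 'tcp_pos': array([ 0.2249, -0.6364,  0.2266]), 'eef_rot': array([132.3013,  89.9993, 151.7681]), 'contact_force': array([-0.1643, -0.4779, -0.2478]), 'moment': array([ 0.0392, -0.01  , -0.0214]), 'gripper_width': 0.08758032198611025}
[]
```

View pics/w1.png

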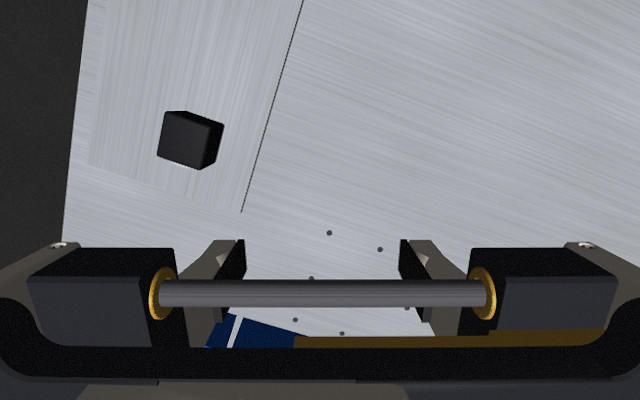

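The move was refused because every row needs all six keys; the picture shows only a black cube by the start pad and the open fingers.

Call:
{"name": "arm_command", "arguments": {"plan": [{"dx":0.13,"dy":0.95,"dz":0.72,"wx":0.36,"wy":0,"wz":0},{"dx":0.13,"dy":0.95,"dz":0.72,"wx":0.36,"wy":0,"wz":0},{"dx":0.13,"dy":0.95,"dz":0.72,"wx":0.36,"wy":0,"wz":0},{"dx":0.13,"dy":0.95,"dz":0.72,"wx":0.36,"wy":0,"wz":0},{"dx":0.13,"dy":0.95,"dz":0.72,"wx":0.36,"wy":0,"wz":0},{"dx":0.13,"dy":0.95,"dz":0.72,"wx":0.36,"wy":0,"wz":0},{"dx":0.13,"dy":0.95,"dz":0.72,"wx":0.36,"wy":0,"wz":0},{"dx":0.13,"dy":0.95,"dz":0.72,"wx":0.36,"wy":0,"wz":0},{"dx":0.13,"dy":0.95,"dz":0.72,"wx":0.36,"wy":0,"wz":0},{"dx":0.13,"dy":0.95,"dz":0.72,"wx":0.36,"wy":0,"wz":0},{"dx":0.13,"dy":0.95,"dz":0.72,"wx":0.36,"wy":0,"wz":0},{"dx":0.13,"dy":0.95,"dz":0.72,"wx":0.36,"wy":0,"wz":0},{"dx":0.13,"dy":0.95,"dz":0.72,"wx":0.36,"wy":0,"wz":0},{"dx":0.13,"dy":0.95,"dz":0.72,"wx":0.36,"wy":0,"wz":0},{"dx":0.13,"dy":0.95,"dz":0.72,"wx":0.36,"wy":0,"wz":0},{"dx":0.13,"dy":0.95,"dz":0.72,"wx":0.36,"wy":0,"wz":0},{"dx":0.13,"dy":0.95,"dz":0.72,"wx":0.36,"wy":0,"wz":0},{"dx":0.13,"dy":0.95,"dz":0.72,"wx":0.36,"wy":0,"wz":0}], "fingers": -1, "force": 25}}

```text
time_s: 2.85
tcp_pos: [0.4584, -0.2655, 0.1798]
eef_rot: [-18.8, 89.6, -30.8]
contact_force: [-0.1, 0.1, -0.1]
gripper_width: 0.0877
```

Run:
```python
from look import *
s,m,p,P=wrist("w2"); print(s)
np.save("w2.npy",P)
for q in r.cut_out("wrist","housing"): 
    print(q['score'],q['bbox']); M=q['mask']; X=P[M]; 
    for z0,z1 in((.03,.05),(.052,.07)):
        Y=X[(X[:,2]>z0)&(X[:,2]<z1)]
        if len(Y)>5: print(cv2.minAreaRect(Y[:,:2].astype(np.float32)),len(Y),np.median(Y[:,2]))
print(r.spot_point("wrist","housing"))
```

```text
{'time_s': 2.85, 'joints': array([ -8.7456,   8.7753, -21.8263,   0.1656, -59.0482, -93.3451]), 'qd': array([ 28.1212,   9.1579,   6.9964,   0.2714,   2.5814, -48.5823]), 'joint_torque': array([ -2.7148, -40.9217,  26.0008,   6.2488,  -0.1679,   1.3629]), 'tcp_pos': array([ 0.4584, -0.2655,  0.1798]), 'eef_rot': array([-18.8106,  89.6221, -30.8166]), 'contact_force': array([-0.1403,  0.1144, -0.0638]), 'moment': array([-0.0932, -0.035 , -0.035 ]), 'gripper_width': 0.08769447152618072}
0.7 [281.4, 136.0, 68.7, 103.4]
((0.45737993717193604, -0.2713601291179657), (0.05980595201253891, 0.09986811876296997), 79.29668426513672) 3665 0.042028353301942864
((0.45723018050193787, -0.2711130380630493), (0.0490792915225029, 0.04928886145353317), 79.51605224609375) 2064 0.05831052234185951
[{'centre': [313.6, 181.6], 'score': 0.87}]
```

View pics/w2.png

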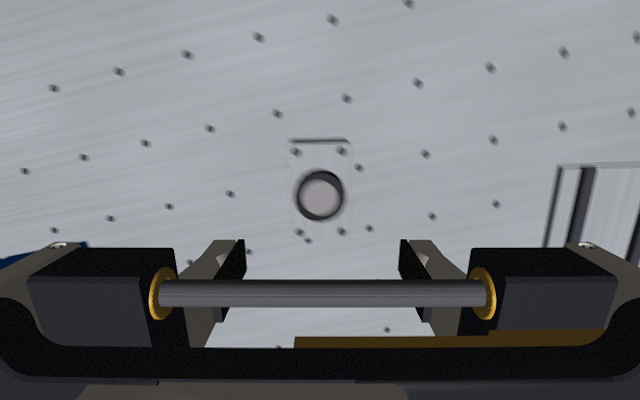

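Run:
```python
from look import *
s,m,p,P=wrist("w3"); print(s['tcp_pos'],s['qd'],s['time_s'])
for q in r.cut_out("wrist","housing"): 
    print(q['score'],q['bbox']); M=q['mask']; X=P[M]; 
    for z0,z1 in((.03,.05),(.052,.07)):
        Y=X[(X[:,2]>z0)&(X[:,2]<z1)]
        if len(Y)>5: print(cv2.minAreaRect(Y[:,:2].astype(np.float32)),len(Y),np.median(Y[:,2]))
s=r.get_state();a=np.radians(-10.5); y=[-np.sin(a),np.cos(a),0]
print(s['tcp_pos'],need(s,[.457,-.2715,.020],[0,0,-1],np.array(y)))
```

```text
[ 0.4586 -0.2655  0.1794] [-1.8801 -0.7061 -0.7036  0.0782 -0.498   1.7927] 3.0
0.88 [281.8, 135.0, 67.9, 102.5]
((0.4574916362762451, -0.2713758647441864), (0.06021421030163765, 0.10007934272289276), 79.34020233154297) 3681 0.04202557793416851
((0.4572596848011017, -0.2709237039089203), (0.04879990592598915, 0.04901763051748276), 78.31640625) 2071 0.058321167651085554
[ 0.4574 -0.2665  0.1795] (array([ 7.9761, -0.2301, -0.0115]), array([-0.3005,  0.0648,  0.0279]))
```

```bash
true
```

```text
(no output)
```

View pics/w3.png

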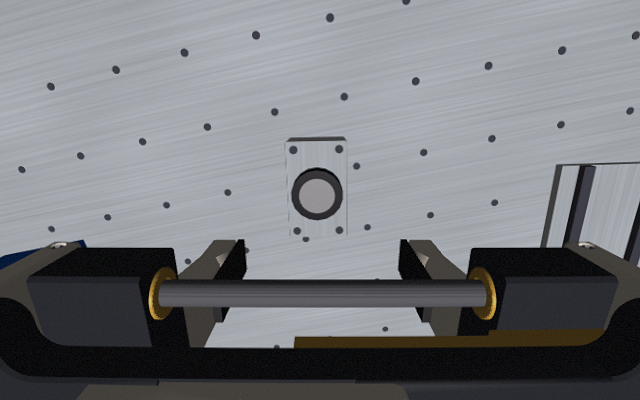

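Housing: block seen at (317,193), measured 60×100 mm, top 42 mm, mount 49 mm across at 58 mm; it fits the description. Descending.

Call:
{"name": "arm_command", "arguments": {"plan": [{"dx":0.4,"dy":-0.22,"dz":0,"wx":-0.3,"wy":0.06,"wz":0.03},{"dx":1,"dy":0,"dz":0,"wx":0,"wy":0,"wz":0},{"dx":1,"dy":0,"dz":0,"wx":0,"wy":0,"wz":0},{"dx":1,"dy":0,"dz":0,"wx":0,"wy":0,"wz":0},{"dx":1,"dy":0,"dz":0,"wx":0,"wy":0,"wz":0},{"dx":0.4,"dy":0,"dz":0,"wx":0,"wy":0,"wz":0},{"dx":0,"dy":0,"dz":0,"wx":0,"wy":0,"wz":0}]}}

```text
time_s: 3.68
tcp_pos: [0.4541, -0.2767, 0.0837]
eef_rot: [-5.5, 89.6, -16.2]
contact_force: [-1.0, 0.1, 1.2]
gripper_width: 0.088
```

Run:
```python
from look import *
s=r.get_state();a=np.radians(-10.65); y=[-np.sin(a),np.cos(a),0]
print(s['tcp_pos'],s['joints'],need(s,[.4574,-.2712,.016],[0,0,-1],np.array(y)))
```

```text
[ 0.4541 -0.2767  0.0837] [-10.1763  15.0157 -28.3356   0.0598 -46.2396 -90.5745] (array([3.3868, 0.3016, 0.0884]), array([-0.013 ,  0.0893,  0.0086]))
```

Call:
{"name": "arm_command", "arguments": {"plan": [{"dx":0.1,"dy":0.3,"dz":0.1,"wx":0,"wy":0.09,"wz":0},{"dx":0,"dy":0,"dz":0,"wx":0,"wy":0,"wz":0},{"dx":0.8,"dy":0,"dz":0,"wx":0,"wy":0,"wz":0},{"dx":0.8,"dy":0,"dz":0,"wx":0,"wy":0,"wz":0},{"dx":0.8,"dy":0,"dz":0,"wx":0,"wy":0,"wz":0},{"dx":0.7,"dy":0,"dz":0,"wx":0,"wy":0,"wz":0},{"dx":0,"dy":0,"dz":0,"wx":0,"wy":0,"wz":0}]}}

```text
time_s: 4.27
tcp_pos: [0.4634, -0.2731, 0.026]
eef_rot: [-9.8, 89.3, -20.5]
contact_force: [-1.1, 0.2, -0.2]
gripper_width: 0.0879
```

Run:
```python
from look import *
s=r.get_state();a=np.radians(-10.65); y=[-np.sin(a),np.cos(a),0]
print(s['tcp_pos'],s['joints'],need(s,[.4574,-.2712,.016],[0,0,-1],np.array(y)))
```

```text
[ 0.4634 -0.2731  0.026 ] [ -9.5215  19.9849 -31.0886   0.2259 -38.2056 -91.3244] (array([ 0.4949,  0.0407, -0.3215]), array([-0.0042,  0.1579,  0.0273]))
```

Call:
{"name": "arm_command", "arguments": {"plan": [{"dx":0.3,"dy":0.04,"dz":-0.3,"wx":0,"wy":0.16,"wz":0.03},{"dx":0.2,"dy":0,"dz":0,"wx":0,"wy":0,"wz":0},{"dx":0,"dy":0,"dz":0,"wx":0,"wy":0,"wz":0}]}}

```text
time_s: 4.52
tcp_pos: [0.4594, -0.2714, 0.0181]
eef_rot: [-0.2, 89.9, -10.8]
contact_force: [0.4, 0.5, 0.4]
gripper_width: 0.0874
```

Run:
```python
from look import *
s=r.get_state();a=np.radians(-10.65); y=[-np.sin(a),np.cos(a),0]
print(s['tcp_pos'],s['joints'],need(s,[.4574,-.2712,.016],[0,0,-1],np.array(y)))
```

```text
[ 0.4594 -0.2714  0.0181] [ -9.5058  20.6435 -31.4188   0.0048 -37.8118 -91.0984] (array([ 0.1053, -0.0079, -0.1028]), array([0.0108, 0.0275, 0.0001]))
```

Good; lower 2 mm and close.

Call:
{"name": "arm_command", "arguments": {"plan": [{"dx":0.1,"dy":0,"dz":-0.1,"wx":0,"wy":0.03,"wz":0},{"dx":0,"dy":0,"dz":0,"wx":0,"wy":0,"wz":0},{"dx":0,"dy":0,"dz":0,"wx":0,"wy":0,"wz":0},{"dx":0,"dy":0,"dz":0,"wx":0,"wy":0,"wz":0},{"dx":0,"dy":0,"dz":0,"wx":0,"wy":0,"wz":0},{"dx":0,"dy":0,"dz":0,"wx":0,"wy":0,"wz":0}], "fingers": 1, "force": 30}}

```text
time_s: 5.02
tcp_pos: [0.4589, -0.2713, 0.0184]
eef_rot: [-2.3, 89.8, -12.9]
contact_force: [1.1, -1.0, -5.4]
gripper_width: 0.0597
```

Run:
```python
from look import *
s=r.get_state();a=np.radians(-10.65); y=[-np.sin(a),np.cos(a),0]
print(s['tcp_pos'],s['joints'],s['gripper_width'],need(s,[.4574,-.2712,.016],[0,0,-1],np.array(y)))
```

```text
[ 0.4589 -0.2713  0.0184] [ -9.4938  20.534  -31.5507   0.02   -37.7093 -91.0962] 0.059660370641185706 (array([ 0.1215, -0.0094, -0.0724]), array([0.0165, 0.045 , 0.0018]))
```

Call:
{"name": "arm_command", "arguments": {"plan": [{"dx":-0.6,"dy":0,"dz":0,"wx":0,"wy":0,"wz":0},{"dx":-1,"dy":0,"dz":0,"wx":0,"wy":0.02,"wz":0},{"dx":-0.8,"dy":0.3,"dz":0,"wx":0,"wy":0,"wz":0},{"dx":-0.5,"dy":0.7,"dz":0.1,"wx":0,"wy":0,"wz":0},{"dx":0,"dy":0.9,"dz":0.15,"wx":0,"wy":0,"wz":0},{"dx":0,"dy":0.9,"dz":0.15,"wx":0,"wy":0,"wz":0},{"dx":0,"dy":0.9,"dz":0.15,"wx":0,"wy":0,"wz":0},{"dx":0,"dy":0.9,"dz":0.15,"wx":0,"wy":0,"wz":0},{"dx":0,"dy":0.9,"dz":0.15,"wx":0,"wy":0,"wz":0},{"dx":0,"dy":0.9,"dz":0.15,"wx":0,"wy":0,"wz":0},{"dx":0,"dy":0.9,"dz":0.15,"wx":0,"wy":0,"wz":0},{"dx":0,"dy":0.9,"dz":0.15,"wx":0,"wy":0,"wz":0},{"dx":0,"dy":0.9,"dz":0.15,"wx":0,"wy":0,"wz":0},{"dx":0,"dy":0.9,"dz":0.15,"wx":0,"wy":0,"wz":0},{"dx":0,"dy":0.9,"dz":0.15,"wx":0,"wy":0,"wz":0},{"dx":0,"dy":0.9,"dz":0.15,"wx":0,"wy":0,"wz":0},{"dx":0,"dy":0.9,"dz":0.15,"wx":0,"wy":0,"wz":0},{"dx":0,"dy":0.9,"dz":0.15,"wx":0,"wy":0,"wz":0},{"dx":0,"dy":0.9,"dz":0.15,"wx":0,"wy":0,"wz":0},{"dx":0,"dy":0,"dz":0,"wx":-0.1,"wy":0,"wz":0}]}}

```text
time_s: 6.68
tcp_pos: [0.5448, 0.0189, 0.0633]
eef_rot: [179.7, 88.0, 168.8]
contact_force: [0.9, -0.9, -5.6]
gripper_width: 0.0597
```

```bash
cat > g.py <<'E'
from look import *
Y=np.radians(-9.65); GX=np.array([np.cos(Y),np.sin(Y),0]); GY=np.array([-np.sin(Y),np.cos(Y),0]); O=np.array([.6395,.0357,0])
def G(x,y,z): return O+GX*x/1000+GY*y/1000+np.array([0,0,z/1000])
def ing(p): d=np.asarray(p)-O; return np.array([d@GX,d@GY,d[2]])*1000
E
python3 - <<'E'
from g import *
s,m,p,P=wrist("w4"); s=r.get_state()
print(s['tcp_pos'],ing(s['tcp_pos']),s['joints'],s['gripper_width'],need(s,G(-76.5,0,70),[0,0,-1],GY))
E
```

```text
[0.5435 0.0178 0.0629] [-91.6187 -33.7506  62.882 ] [  21.7074   18.9009  -25.3891   -1.4864  -47.4935 -121.59  ] 0.059756729036559715 (array([-0.3828,  1.7035,  0.7054]), array([-0.2735, -0.4549,  0.0022]))
```

View pics/w4.png

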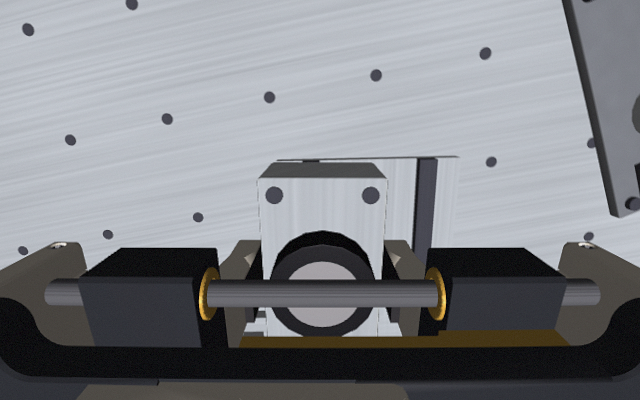

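Call:
{"name": "arm_command", "arguments": {"plan": [{"dx":-0.2,"dy":0.85,"dz":0.35,"wx":-0.14,"wy":-0.23,"wz":0},{"dx":-0.2,"dy":0.85,"dz":0.35,"wx":-0.13,"wy":-0.22,"wz":0},{"dx":0,"dy":0,"dz":0,"wx":0,"wy":0,"wz":0}]}}

```text
time_s: 6.98
tcp_pos: [0.5618, 0.0484, 0.0684]
eef_rot: [-147.7, 89.7, -157.4]
contact_force: [0.4, 0.3, -5.4]
gripper_width: 0.0599
```

Run:
```python
from g import *
s=r.get_state();s,m,p,P=wrist("w5"); s=r.get_state(); np.save("w5.npy",P)
print(s['tcp_pos'],ing(s['tcp_pos']),s['joints'],s['gripper_width'],need(s,G(-76.5,0,70),[0,0,-1],GY))
# overlay predicted rails edges
im=p[:,:,::-1].copy()
for y in (-46,-34,34,46):
    q=proj(m,[G(-140,y,18),G(-60,y,18)]).astype(int); cv2.line(im,tuple(q[0].tolist()),tuple(q[1].tolist()),(0,0,255),1)
cv2.imwrite("pics/w5o.png",im)
```

```text
[0.5605 0.0474 0.0679] [-79.8167  -1.6679  67.9366] [  24.7386   19.1405  -24.6834   -0.0648  -46.5759 -124.4425] 0.059688521847249 (array([-0.1045,  0.0833,  0.165 ]), array([-0.0215, -0.0778,  0.0409]))
```

View pics/w5o.png

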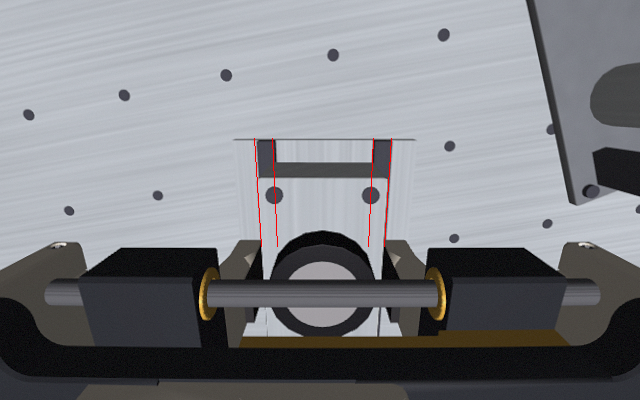

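Call:
{"name": "arm_command", "arguments": {"plan": [{"dx":0,"dy":0.12,"dz":0.1,"wx":-0.02,"wy":-0.08,"wz":0.04},{"dx":0,"dy":0,"dz":0,"wx":0,"wy":0,"wz":0},{"dx":0.6,"dy":0,"dz":0,"wx":0,"wy":0,"wz":0},{"dx":0.6,"dy":0,"dz":0,"wx":0,"wy":0,"wz":0},{"dx":0,"dy":0,"dz":0,"wx":0,"wy":0,"wz":0}]}}

```text
time_s: 7.45
tcp_pos: [0.5616, 0.0482, 0.0431]
eef_rot: [173.4, 90.0, 163.6]
contact_force: [-0.7, -0.2, -6.9]
gripper_width: 0.0599
```

Run:
```python
from g import *
s,m,p,P=wrist("w6"); s=r.get_state()
print(s['tcp_pos'],ing(s['tcp_pos']),s['contact_force'],need(s,G(-76.5,0.8,28.8),[0,0,-1],GY))
```

```text
[0.5619 0.0483 0.0441] [-78.5694  -0.6041  44.0813] [-0.1769 -0.1444 -6.1232] (array([0.7641, 0.0702, 0.1033]), array([-0.0173,  0.001 , -0.0016]))
```

View pics/w6.png

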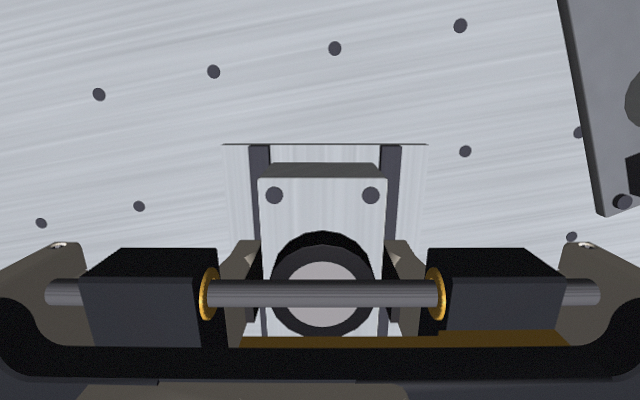

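Call:
{"name": "arm_command", "arguments": {"plan": [{"dx":0,"dy":0.08,"dz":0,"wx":-0.02,"wy":0,"wz":0},{"dx":0.4,"dy":0,"dz":0,"wx":0,"wy":0,"wz":0},{"dx":0.35,"dy":0,"dz":0,"wx":0,"wy":0,"wz":0},{"dx":0,"dy":0,"dz":0,"wx":0,"wy":0,"wz":0}]}}

```text
time_s: 7.83
tcp_pos: [0.5632, 0.0496, 0.0299]
eef_rot: [28.3, 89.8, 18.7]
contact_force: [-0.1, 0.4, -5.7]
gripper_width: 0.0599
```

Run:
```python
from g import *
s,m,p,P=wrist("w7"); s=r.get_state()
print(s['tcp_pos'],ing(s['tcp_pos']),s['contact_force'],need(s,G(-76.5,0.8,28.4),[0,0,-1],GY))
```

```text
[0.5634 0.0496 0.0303] [-77.3292   0.931   30.3007] [-0.0352 -0.2236 -5.3514] (array([ 0.0951, -0.0067,  0.0412]), array([-0.0028,  0.0324, -0.0152]))
```

View pics/w7.png

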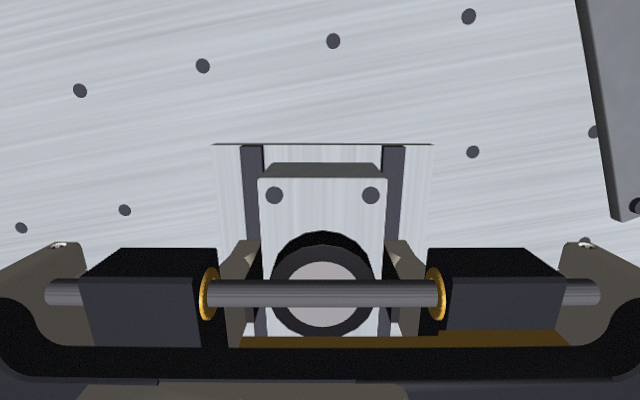

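Call:
{"name": "arm_command", "arguments": {"plan": [{"dx":0.08,"dy":0,"dz":0,"wx":0,"wy":0.03,"wz":-0.01},{"dx":0.03,"dy":0,"dz":0,"wx":0,"wy":0,"wz":0},{"dx":0,"dy":0,"dz":0,"wx":0,"wy":0,"wz":0}]}}

```text
time_s: 8.13
tcp_pos: [0.5637, 0.0497, 0.0286]
eef_rot: [42.5, 90.0, 32.8]
contact_force: [0.5, 0.9, -5.4]
gripper_width: 0.0602
```

Call:
{"name": "arm_command", "arguments": {"plan": [{"dx":0,"dy":0,"dz":0,"wx":0,"wy":0,"wz":0},{"dx":0,"dy":0,"dz":0,"wx":0,"wy":0,"wz":0},{"dx":0,"dy":0,"dz":0,"wx":0,"wy":0,"wz":0},{"dx":0,"dy":0,"dz":0,"wx":0,"wy":0,"wz":0},{"dx":0,"dy":0,"dz":0,"wx":0,"wy":0,"wz":0},{"dx":-0.5,"dy":0,"dz":0,"wx":0,"wy":0,"wz":0},{"dx":-1,"dy":0,"dz":0,"wx":0,"wy":0,"wz":0},{"dx":-1,"dy":0,"dz":0,"wx":0,"wy":0,"wz":0},{"dx":-1,"dy":0,"dz":0,"wx":0,"wy":0,"wz":0},{"dx":-1,"dy":0,"dz":0,"wx":0,"wy":0,"wz":0},{"dx":-1,"dy":0,"dz":0,"wx":0,"wy":0,"wz":0},{"dx":0,"dy":0,"dz":0,"wx":0,"wy":0,"wz":0}], "fingers": -1}}

```text
time_s: 9.13
tcp_pos: [0.5664, 0.0499, 0.1507]
eef_rot: [14.4, 89.6, 4.9]
contact_force: [0.6, -0.2, 1.1]
gripper_width: 0.0876
```

Run:
```python
from g import *
s,m,p,P=wrist("w8"); 
q=r.cut_out("wrist","housing")
for k in q[:1]:
    X=P[k['mask']]; print(k['score'])
    for z0,z1 in((.045,.058),(.063,.075)):
        W=X[(X[:,2]>z0)&(X[:,2]<z1)]
        if len(W)>5: 
            c=cv2.minAreaRect(W[:,:2].astype(np.float32)); print(c,np.median(W[:,2]),ing([*c[0],0]))
s=r.get_state(); print(ing(s['tcp_pos']),s['joints'],s['contact_force'])
```

```text
[-76.0087   1.266  147.4073] [  24.8586   14.0487  -19.6525    0.0981  -56.0818 -124.4624] [-0.743  -0.6703 -0.2627]
```

View pics/w8.png

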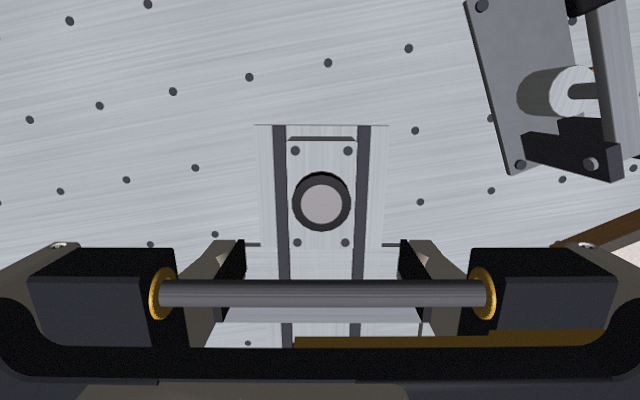

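Run:
```python
import numpy as np
np.set_printoptions(precision=4,suppress=True)
D=[([-54.025,20.5479,.6829],[.2249,-.6364,.2266]),([-10.1763,15.0157,-28.3356],[.4541,-.2767,.0837]),([-9.5058,20.6435,-31.4188],[.4594,-.2714,.0181]),([24.7386,19.1405,-24.6834],[.5605,.0474,.0679]),([24.8586,14.0487,-19.6525],[.5663,.0498,.1474])]
A=[];b=[]
for j,p in D:
    r=np.hypot(p[0],p[1]); az=np.degrees(np.arctan2(p[1],p[0])); d=r*np.sin(np.radians(j[0]-az)); pl=r*np.cos(np.radians(j[0]-az)); print(d,pl)
    j2,i=np.radians(j[1]),np.radians(j[1]-j[2])
    A.append([1,0,np.sin(j2),np.cos(i),np.sin(i)]);b.append(pl); A.append([0,1,np.cos(j2),-np.sin(i),np.cos(i)]);b.append(p[2])
x,res,rk,sv=np.linalg.lstsq(np.array(A),np.array(b),rcond=None); print(x,res,sv,np.array(A)@x-b)
```

```text
0.19183626484621402 0.6471350844219876
0.19211786263911262 0.4958431474317045
0.19180463983008952 0.4979129443383147
0.19150756694248797 0.528896834745462
0.19287543560460024 0.53476611367993
[ 0.0098 -0.1512  0.5724  0.4637 -0.0003] [0.] [3.8561 3.1477 0.3526 0.3028 0.0764] [-0.0004  0.0004 -0.0007 -0.0005 -0.0014  0.0005  0.003   0.0004 -0.0004
 -0.0008]
```

```bash
cat > kin.py <<'E'
from g import *
from scipy.optimize import least_squares
A_,B_,r0,dz,off=.5724,.4637,.0098,-.1512,.192
S6,C6=1,0
def fkR(q):
    q=np.radians(q); i=q[1]-q[2]
    return Ro.from_euler('z',q[0])*Ro.from_euler('y',i)*Ro.from_euler('x',-q[3])*Ro.from_euler('y',-q[4])*Ro.from_euler('x',S6*q[5]+C6)
def fk(q,L):
    Q=np.radians(q); i=Q[1]-Q[2]; c=np.array([np.cos(Q[0]),np.sin(Q[0]),0]); n=np.array([np.sin(Q[0]),-np.cos(Q[0]),0])
    pl=r0+A_*np.sin(Q[1])+B_*np.cos(i); z=dz+L+A_*np.cos(Q[1])-B_*np.sin(i)
    R=fkR(q); return c*pl+n*off+np.array([0,0,z])+R.apply([L,0,0]),R
E
python3 - <<'E'
import kin; from kin import *
T=[([-54.025,20.5479,.6829,0,-70.1357,-16.5083],[132.3013,89.9993,151.7681]),([-8.7456,8.7753,-21.8263,.1656,-59.0482,-93.3451],[-18.8106,89.6221,-30.8166])]
s=r.get_state(); T.append((s['joints'],s['eef_rot'])); T.append(([21.7074,18.9009,-25.3891,-1.4864,-47.4935,-121.59],[179.7,88,168.8]))
for S in (1,-1):
    kin.S6=S
    for q,e in T:
        d=(fkR(np.array(q)).inv()*Ro.from_euler('xyz',e,degrees=True)).as_rotvec(degrees=True); print(S,d)
E
```

```text
1 [-56.9835   0.0002  -0.0003]
1 [96.6902  0.0001  0.0001]
1 [158.9247   0.       0.    ]
1 [153.1752  -0.0846  -0.0995]
-1 [-90.0001   0.0001  -0.0003]
-1 [-90.       0.0001  -0.0001]
-1 [-90.  -0.  -0.]
-1 [-90.0047  -0.0327   0.1004]
```

```bash
cat >> kin.py <<'E'
S6,C6=-1,-np.pi/2
lo=np.array([-176.03,-82.01,-58.28,-173.87,-174.79,-173.66]);hi=np.array([176.03,121.73,71.71,95.51,-.11,173.66])
def target(a,az,roll):
    a,az=np.radians(a),np.radians(az); h=np.cos(az)*GX+np.sin(az)*GY
    tx=np.cos(a)*h+[0,0,-np.sin(a)]; ty=np.cross([0,0,1],h)   # level y
    R=Ro.from_matrix(np.c_[tx,ty,np.cross(tx,ty)]); return R*Ro.from_euler('x',roll,degrees=True)
def ik(p,R,L,seeds):
    best=None
    for s0 in seeds:
        f=lambda q:np.r_[(fk(q,L)[0]-p)*20,(fk(q,L)[1].inv()*R).as_rotvec()*3]
        o=least_squares(f,np.clip(s0,lo+1,hi-1),bounds=(lo,hi),x_scale=30.)
        if best is None or o.cost<best.cost: best=o
    return best
E
python3 - <<'E'
from kin import *
np.set_printoptions(precision=1,suppress=True)
seeds=[[30,20,-40,80,-25,0],[30,20,-40,45,-25,-100],[30,20,-40,-90,-30,0],[30,20,-40,40,-25,100],[25,14,-20,0,-56,-124]]
for L in (.29,.35):
  for a in (50,60,65):
    for az in (0,15,30):
      for roll in (0,180):
        o=ik(G(7,0,26),target(a,az,roll),L,seeds); print(L,a,az,roll,"%.4f"%o.cost,o.x)
E
```

```text
0.29 50 0 0 0.0069 [ 32.4  22.2 -40.9  95.5 -25.7 138.2]
0.29 50 0 180 0.0069 [ 32.4  22.2 -40.9  95.5 -25.7 -41.8]
0.29 50 15 0 0.0619 [ 26.9  21.2 -39.   95.5 -13.9 155.9]
0.29 50 15 180 0.0619 [ 26.9  21.2 -39.   95.5 -13.9 -24.1]
0.29 50 30 0 0.0014 [  19.6   22.9  -41.2 -173.9  -14.1   84.7]
0.29 50 30 180 0.0014 [  19.6   22.9  -41.2 -173.9  -14.1  -95.3]
0.29 60 0 0 0.0000 [ 28.9  21.9 -36.1  67.6 -19.7 169. ]
0.29 60 0 180 0.0000 [ 28.9  21.9 -36.1  67.6 -19.7 -11. ]
0.29 60 15 0 0.0003 [  24.7   21.5  -36.3   67.   -10.2 -173.7]
0.29 60 15 180 0.0000 [ 24.9  21.5 -36.7  71.5 -10.1   1.7]
0.29 60 30 0 0.0000 [ 20.3  22.1 -35.6  -0.6  -2.3 -89.3]
0.29 60 30 180 0.0000 [ 20.3  22.1 -35.6  -0.6  -2.3  90.7]
0.29 65 0 0 0.0000 [  27.3   22.2  -32.8   46.2  -20.6 -168.6]
0.29 65 0 180 0.0000 [ 27.3  22.2 -32.8  46.2 -20.6  11.4]
0.29 65 15 0 0.0000 [  24.    22.   -33.2   35.6  -13.4 -141.9]
0.29 65 15 180 0.0000 [ 24.   22.  -33.2  35.6 -13.4  38.1]
0.29 65 30 0 0.0000 [ 20.3  22.5 -32.4  -0.1 -10.2 -89.8]
0.29 65 30 180 0.0000 [ 20.3  22.5 -32.4  -0.1 -10.2  90.2]
0.35 50 0 0 0.
[... 377 characters left out ...]
20.7 -40.2  74.4 -19.9 159.6]
0.35 60 0 180 0.0000 [ 31.3  20.7 -40.2  74.4 -19.9 -20.4]
0.35 60 15 0 0.0000 [ 26.2  20.3 -40.9  87.7 -10.3 164.1]
0.35 60 15 180 0.0000 [ 26.2  20.3 -40.9  87.7 -10.3 -15.9]
0.35 60 30 0 0.0000 [  20.3   21.1  -39.5 -173.9   -0.6   83.9]
0.35 60 30 180 0.0000 [  20.3   21.1  -39.5 -173.9   -0.6  -96.1]
0.35 65 0 0 0.0002 [  29.    21.   -35.9   49.5  -20.  -173.7]
0.35 65 0 180 0.0000 [ 29.1  21.  -36.2  51.1 -19.9   4.5]
0.35 65 15 0 0.0000 [  25.    20.7  -36.8   43.2  -12.  -150.5]
0.35 65 15 180 0.0000 [ 25.   20.7 -36.8  43.2 -12.   29.5]
0.35 65 30 0 0.0000 [ 20.3  21.3 -35.7  -0.2  -8.  -89.8]
0.35 65 30 180 0.0000 [ 20.3  21.3 -35.7  -0.2  -8.   90.2]
```

Run:
```python
from kin import *
np.set_printoptions(precision=1,suppress=True)
for L in (.29,.35):
  for a in (58,60):
    q=[28.9,21.9,-36.1,67.6,-19.7,-11.]
    for x in (7,-40,-80,-110,-141,-155):
      for z in ((26,) if x>-155 else (26,90)):
        o=ik(G(x,0,z),target(a,0,180),L,[q]); q=o.x; print(L,a,x,z,"%.4f"%o.cost,o.x)
  # tilt at x=-155 z=90
  for a in (60,65,70,75,80,85,90):
    o=ik(G(-155,0,100),target(a,0,180),L,[q]); q=o.x; print(L,'tilt',a,"%.4f"%o.cost,o.x)
```

```text
0.29 58 7 26 0.0000 [ 29.6  21.8 -37.4  76.3 -20.2 -20.1]
0.29 58 -40 26 0.0000 [ 33.7  18.7 -43.3  80.8 -21.6 -28.8]
0.29 58 -80 26 0.0000 [ 37.9  15.9 -48.2  83.1 -23.2 -35.2]
0.29 58 -110 26 0.0000 [ 41.6  13.8 -51.9  83.7 -24.6 -39.6]
0.29 58 -141 26 0.0000 [ 46.   11.5 -55.7  83.2 -26.1 -43.6]
0.29 58 -155 26 0.0000 [ 48.3  10.5 -57.4  82.6 -26.9 -45.3]
0.29 58 -155 90 0.0000 [ 48.3   0.6 -53.4  58.9 -31.6 -18.3]
0.29 60 7 26 0.0000 [ 28.9  21.9 -36.1  67.6 -19.7 -11. ]
0.29 60 -40 26 0.0000 [ 32.9  18.6 -42.   72.9 -20.7 -20.3]
0.29 60 -80 26 0.0000 [ 36.9  15.8 -46.9  76.  -22.  -27.4]
0.29 60 -110 26 0.0000 [ 40.4  13.7 -50.6  77.3 -23.1 -32.2]
0.29 60 -141 26 0.0000 [ 44.7  11.4 -54.4  77.5 -24.6 -36.7]
0.29 60 -155 26 0.0000 [ 46.9  10.3 -56.1  77.3 -25.3 -38.6]
0.29 60 -155 90 0.0000 [ 46.9   0.9 -52.1  54.1 -31.  -12.4]
0.29 tilt 60 0.0000 [ 46.9  -0.4 -51.4  51.5 -32.2  -9.4]
0.29 tilt 65 0.0000 [ 43.5   0.6 -48.1  39.7 -32.    4.5]
0.29 tilt 70 0.0000 [ 40.3   2.  -44.8  28.5 -33.3  17.4]
0.29 tilt 75 0.0000 [ 37.5   3.7 -41.6  18.9 -35.8  28.4]
0.29 tilt 80 0.0000 [ 34
[... 699 characters left out ...]
80 26 0.0000 [ 40.4  14.8 -51.   80.8 -22.9 -36. ]
0.35 60 -110 26 0.0000 [ 44.5  12.7 -54.7  81.2 -24.2 -40.5]
0.35 60 -141 26 0.0001 [ 49.4  10.4 -58.3  79.7 -25.7 -43.9]
0.35 60 -155 26 0.0053 [ 50.7   9.3 -58.3  73.  -26.  -38.6]
0.35 60 -155 90 0.0000 [ 52.1  -1.4 -56.   55.  -32.5 -18.4]
0.35 tilt 60 0.0000 [ 52.1  -2.8 -55.2  52.3 -33.8 -15.2]
0.35 tilt 65 0.0000 [ 47.3  -1.5 -51.2  40.8 -32.8  -0.3]
0.35 tilt 70 0.0000 [ 43.1   0.3 -47.3  29.5 -33.5  13.8]
0.35 tilt 75 0.0000 [ 39.3   2.3 -43.5  19.5 -35.8  26. ]
0.35 tilt 80 0.0000 [ 35.9   4.7 -39.7  11.3 -39.1  36. ]
0.35 tilt 85 0.0000 [ 32.9   7.3 -36.    4.9 -43.1  43.9]
0.35 tilt 90 0.0000 [ 30.3  10.  -32.4  -0.  -47.6  50.1]
```

Call:
{"name": "arm_command", "arguments": {"plan": [{"dx":0,"dy":0,"dz":0,"wx":-1,"wy":0,"wz":0},{"dx":0,"dy":0,"dz":0,"wx":-1,"wy":0,"wz":0},{"dx":0,"dy":0,"dz":0,"wx":-1,"wy":0,"wz":0},{"dx":0,"dy":0,"dz":0,"wx":-1,"wy":0,"wz":0},{"dx":0,"dy":0,"dz":0,"wx":-1,"wy":0,"wz":0},{"dx":0,"dy":0,"dz":0,"wx":-1,"wy":0,"wz":0},{"dx":0,"dy":0,"dz":0,"wx":-1,"wy":0,"wz":0},{"dx":0,"dy":0,"dz":0,"wx":-1,"wy":0,"wz":0},{"dx":0,"dy":0,"dz":0,"wx":-1,"wy":0,"wz":0},{"dx":0,"dy":0,"dz":0,"wx":-1,"wy":0,"wz":0},{"dx":0,"dy":0,"dz":0,"wx":-1,"wy":0,"wz":0},{"dx":0,"dy":0,"dz":0,"wx":-1,"wy":0,"wz":0},{"dx":0,"dy":0,"dz":0,"wx":-1,"wy":0,"wz":0},{"dx":0,"dy":0,"dz":0,"wx":-1,"wy":0,"wz":0},{"dx":0,"dy":0,"dz":0,"wx":-1,"wy":0,"wz":0},{"dx":0,"dy":0,"dz":0,"wx":-1,"wy":0,"wz":0},{"dx":0,"dy":0,"dz":0,"wx":-1,"wy":0,"wz":0},{"dx":0,"dy":0,"dz":0,"wx":-1,"wy":0,"wz":0},{"dx":0,"dy":0,"dz":0,"wx":-1,"wy":0,"wz":0}], "fingers": 1}}

```text
time_s: 10.82
tcp_pos: [0.552, 0.0456, 0.1319]
eef_rot: [116.6, 88.4, -161.9]
contact_force: [-0.7, 0.3, 0.6]
gripper_width: 0.0003
```

Call:
{"name": "arm_command", "arguments": {"plan": [{"dx":0,"dy":0,"dz":0,"wx":-1,"wy":0,"wz":0},{"dx":0,"dy":0,"dz":0,"wx":-1,"wy":0,"wz":0},{"dx":0,"dy":0,"dz":0,"wx":-1,"wy":0,"wz":0},{"dx":0,"dy":0,"dz":0,"wx":-1,"wy":0,"wz":0},{"dx":0,"dy":0,"dz":0,"wx":-1,"wy":0,"wz":0},{"dx":0,"dy":0,"dz":0,"wx":-1,"wy":0,"wz":0},{"dx":0,"dy":0,"dz":0,"wx":-1,"wy":0,"wz":0},{"dx":0,"dy":0,"dz":0,"wx":-1,"wy":0,"wz":0},{"dx":0,"dy":0,"dz":0,"wx":-1,"wy":0,"wz":0},{"dx":0,"dy":0,"dz":0,"wx":-1,"wy":0,"wz":0},{"dx":0,"dy":0,"dz":0,"wx":-1,"wy":0,"wz":0},{"dx":0,"dy":0,"dz":0,"wx":-1,"wy":0,"wz":0},{"dx":0,"dy":0,"dz":0,"wx":-1,"wy":0,"wz":0},{"dx":0,"dy":0,"dz":0,"wx":-1,"wy":0,"wz":0},{"dx":0,"dy":0,"dz":0,"wx":-1,"wy":0,"wz":0},{"dx":0,"dy":0,"dz":0,"wx":-1,"wy":0,"wz":0},{"dx":0,"dy":0,"dz":0,"wx":-1,"wy":0,"wz":0}]}}

```text
time_s: 12.23
tcp_pos: [0.5396, 0.0414, 0.1165]
eef_rot: [34.6, 86.6, -162.1]
contact_force: [-0.6, 0.1, -1.0]
gripper_width: 0.0003
```

```bash
cat > st.py <<'E'
from kin import *
def st(x,y,z,a,az=0,roll=180):
    s=r.get_state(); R=tool(s); Rt=target(a,az,roll)
    print("t",s['time_s'],"gauge",ing(s['tcp_pos']),"w",s['gripper_width'],"F",s['contact_force'],"j",s['joints'])
    print(" need shift",R.inv().apply(G(x,y,z)-s['tcp_pos'])/.02,"turn",(R.inv()*Rt).as_rotvec()/.08)
E
python3 - <<'E'
from st import *
np.set_printoptions(precision=3,suppress=True)
st(-150,0.8,60,90)
E
```

```text
t 12.2333 gauge [-99.437 -11.103 116.533] w 0.00028015713292863284 F [-0.561  0.063 -0.989] j [ 24.842  15.708 -21.869  -0.493 -55.792  48.776]
 need shift [ 2.938 -0.379  2.441] turn [-1.531  0.634 -0.383]
```

Call:
{"name": "arm_command", "arguments": {"plan": [{"dx":0,"dy":0,"dz":0.9,"wx":-0.77,"wy":0.32,"wz":-0.19},{"dx":0,"dy":-0.19,"dz":0.9,"wx":-0.76,"wy":0.31,"wz":-0.19},{"dx":0,"dy":-0.19,"dz":0.9,"wx":0,"wy":0,"wz":0},{"dx":0,"dy":0,"dz":0,"wx":0,"wy":0,"wz":0}]}}

```text
time_s: 12.57
tcp_pos: [0.4847, 0.0597, 0.1133]
eef_rot: [33.0, 89.6, -156.1]
contact_force: [-1.2, 0.3, 0.3]
gripper_width: 0.0004
```

Run:
```python
from st import *
np.set_printoptions(precision=3,suppress=True)
s,m,p,P=wrist("w9")
st(-155,0.8,32,90)
```

```text
t 12.6167 gauge [-155.324   -1.996  113.505] w 0.0006332738267624785 F [-0.318  0.292 -0.543] j [ 30.054   9.55  -30.849  -0.023 -49.933  50.887]
 need shift [ 4.075 -0.154 -0.037] turn [ 0.126  0.058 -0.043]
```

View pics/w9.png

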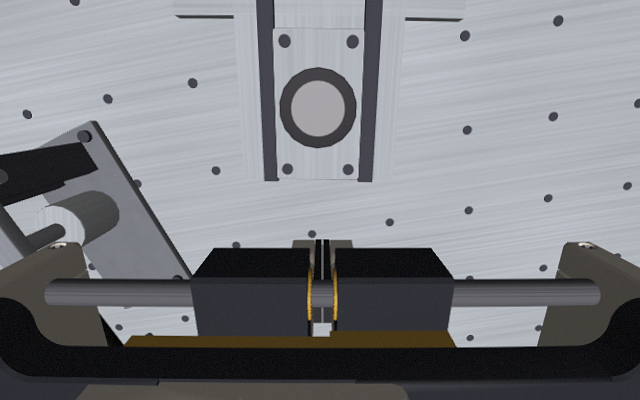

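Call:
{"name": "arm_command", "arguments": {"plan": [{"dx":0.7,"dy":-0.15,"dz":0,"wx":0.12,"wy":0.06,"wz":-0.04},{"dx":0.9,"dy":0,"dz":0.05,"wx":0,"wy":0,"wz":0},{"dx":0.9,"dy":0,"dz":0.05,"wx":0,"wy":0,"wz":0},{"dx":0.9,"dy":0,"dz":0.05,"wx":0,"wy":0,"wz":0},{"dx":0.5,"dy":0,"dz":0,"wx":0,"wy":0,"wz":0},{"dx":0,"dy":0,"dz":0,"wx":0,"wy":0,"wz":0}]}}

```text
time_s: 13.12
tcp_pos: [0.4868, 0.0635, 0.0324]
eef_rot: [-176.3, 89.9, -5.9]
contact_force: [0.1, 0.4, 0.3]
gripper_width: 0.0005
```

Run:
```python
from st import *
np.set_printoptions(precision=3,suppress=True)
st(-155,0.8,30,90)
```

```text
t 13.1167 gauge [-155.218    1.758   32.401] w 0.0005009918327402733 F [0.106 0.42  0.282] j [ 30.489  16.105 -36.153   0.124 -37.64   49.766]
 need shift [ 0.12   0.048 -0.011] turn [ 0.001 -0.028  0.002]
```

Call:
{"name": "arm_command", "arguments": {"plan": [{"dx":0.05,"dy":0.05,"dz":-0.4,"wx":0,"wy":-0.03,"wz":0},{"dx":0,"dy":0,"dz":-0.4,"wx":0,"wy":0,"wz":0},{"dx":0,"dy":0,"dz":-0.4,"wx":0,"wy":0,"wz":0},{"dx":0,"dy":0,"dz":-0.4,"wx":0,"wy":0,"wz":0},{"dx":0,"dy":0,"dz":-0.4,"wx":0,"wy":0,"wz":0},{"dx":0,"dy":0,"dz":-0.4,"wx":0,"wy":0,"wz":0},{"dx":0,"dy":0,"dz":-0.4,"wx":0,"wy":0,"wz":0},{"dx":0,"dy":0,"dz":-0.4,"wx":0,"wy":0,"wz":0}]}}

```text
time_s: 13.78
tcp_pos: [0.553, 0.0487, 0.0308]
eef_rot: [25.1, 89.5, -164.6]
contact_force: [-4.1, 0.1, -1.8]
gripper_width: 0.0007
```

Run:
```python
from st import *
np.set_printoptions(precision=3,suppress=True)
s,m,p,P=wrist("w10")
st(-70,0.8,30,90)
```

```text
t 13.8333 gauge [-85.453  -1.197  31.057] w 0.000487862895913661 F [ 1.839  0.105 -0.436] j [ 25.129  21.552 -27.299  -0.071 -41.544  55.168]
 need shift [ 0.048 -0.101 -0.773] turn [-0.023  0.077 -0.041]
```

View pics/w10.png

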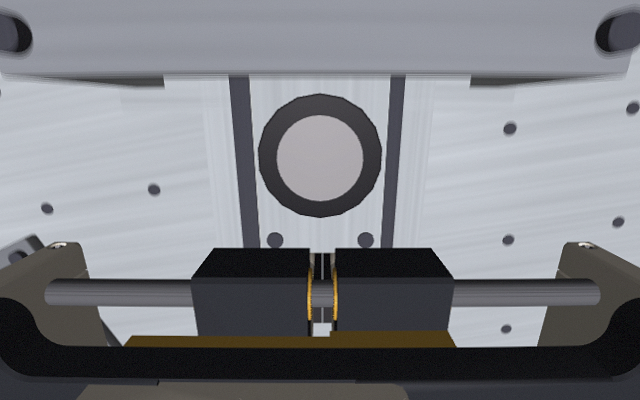

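Call:
{"name": "arm_command", "arguments": {"plan": [{"dx":0,"dy":-0.05,"dz":0.5,"wx":0,"wy":0,"wz":0},{"dx":0,"dy":-0.05,"dz":0.5,"wx":0,"wy":0,"wz":0}]}}

```text
time_s: 14.0
tcp_pos: [0.539, 0.0544, 0.0316]
eef_rot: [40.8, 89.8, -149.0]
contact_force: [-0.7, -0.5, -0.5]
gripper_width: 0.0004
```

Run:
```python
from st import *
np.set_printoptions(precision=3,suppress=True)
st(-105,0.8,28,60)
```

```text
t 14.0 gauge [-102.222    1.581   31.551] w 0.00042579677937278055 F [-0.698 -0.47  -0.466] j [ 26.508  20.226 -29.509   0.02  -40.428  53.65 ]
 need shift [0.178 0.039 0.138] turn [-0.032  6.572 -0.033]
```

Call:
{"name": "arm_command", "arguments": {"plan": [{"dx":0,"dy":0,"dz":0.1,"wx":0,"wy":0.8,"wz":0},{"dx":0,"dy":0,"dz":0,"wx":0,"wy":0.8,"wz":0},{"dx":0,"dy":0,"dz":0,"wx":0,"wy":0.8,"wz":0},{"dx":0,"dy":0,"dz":0,"wx":0,"wy":0.8,"wz":0}]}}

```text
time_s: 14.33
tcp_pos: [0.5443, 0.051, 0.0365]
eef_rot: [178.9, 76.6, -11.1]
contact_force: [1.4, -3.6, 0.9]
gripper_width: 0.0003
```

Run:
```python
from st import *
np.set_printoptions(precision=3,suppress=True)
st(-105,0.8,28,60)
s=r.get_state()
for L in (.28,.31,.34): print(L,fk(s['joints'],L)[0]-s['tcp_pos'])
```

```text
t 14.3333 gauge [-96.412  -0.846  36.548] w 0.00034196945913061213 F [ 1.392 -3.627  0.905] j [ 29.285  14.135 -50.716  30.767 -17.123  21.844]
 need shift [ 0.315 -0.081  0.517] turn [-0.061  3.612 -0.083]
0.28 [-0.084 -0.061 -0.045]
0.31 [-0.077 -0.063 -0.044]
0.34 [-0.07  -0.064 -0.043]
```

```bash
cat > fit.py <<'E'
import kin; from kin import *
D=[([-54.025,20.5479,.6829,.0003,-70.1357,-16.5083],[.2249,-.6364,.2266]),([-10.1763,15.0157,-28.3356,.0598,-46.2396,-90.5745],[.4541,-.2767,.0837]),([-9.5058,20.6435,-31.4188,.0048,-37.8118,-91.0984],[.4594,-.2714,.0181]),([24.7386,19.1405,-24.6834,-.0648,-46.5759,-124.4425],[.5605,.0474,.0679]),([24.8586,14.0487,-19.6525,.0981,-56.0818,-124.4624],G(-76.0087,1.266,147.407)),
([30.054,9.55,-30.849,-.023,-49.933,50.887],G(-155.324,-1.996,113.505)),([21.7074,18.9009,-25.3891,-1.4864,-47.4935,-121.59],[.5435,.0178,.0629]),([29.285,14.135,-50.716,30.767,-17.123,21.844],G(-96.412,-.846,36.548))]
def F2(x,q):
    z0,r0,A,B,Cc,d1,d2,e,L=x; Q=np.radians(q)
    R1=Ro.from_euler('z',Q[0]);R2=R1*Ro.from_euler('y',Q[1]);R3=R1*Ro.from_euler('y',Q[1]-Q[2]);R4=R3*Ro.from_euler('x',-Q[3]);R5=R4*Ro.from_euler('y',-Q[4])
    R=fkR(q)
    return np.array([0,0,z0])+R1.apply([r0,d1,0])+R2.apply([0,0,A])+R3.apply([B,0,Cc])+R4.apply([0,d2,0])+R5.apply([0,0,e])+R.apply([L,0,0]),R
def fitx(D,x0=[.2,0,.57,.46,0,-.1,-.1,0,.3]):
    reg=np.array([.2,0,.57,.46,0,-.1,-.1,0,.3])
    return least_squares(lambda x:np.r_[np.concatenate([F2(x,q)[0]-p for q,p in D]),1e-3*(x-reg)],x0)
E
python3 - <<'E'
from fit import *
np.set_printoptions(precision=4,suppress=True)
o=fitx(D); print(o.x); print(o.fun[:-9].reshape(-1,3))
E
```

```text
[ 0.1994 -0.0001  0.6013  0.4637  0.     -0.     -0.1918  0.0001  0.3783]
[[ 0.  0. -0.]
 [-0.  0.  0.]
 [ 0. -0.  0.]
 [ 0.  0.  0.]
 [ 0. -0.  0.]
 [ 0. -0. -0.]
 [-0. -0. -0.]
 [ 0.  0. -0.]]
```

```bash
cat >> fit.py <<'E'
X=[.1994,0,.6013,.4637,0,0,-.1918,0,.3783]
def ik2(p,R,seeds):
    best=None
    for s0 in seeds:
        f=lambda q:np.r_[(F2(X,q)[0]-p)*20,(F2(X,q)[1].inv()*R).as_rotvec()*3]
        o=least_squares(f,np.clip(s0,lo+1,hi-1),bounds=(lo,hi),x_scale=30.)
        if best is None or o.cost<best.cost: best=o
    return best
E
python3 - <<'E'
from fit import *
np.set_printoptions(precision=1,suppress=True)
seeds=[[30,15,-50,30,-17,20],[20,20,-40,80,-25,0],[0,20,-40,-90,-30,0],[0,20,-40,-150,-30,0],[45,14,-20,0,-56,50]]
for a in (45,50,55,60,65,70):
    for az in (-30,-15,0,15,30):
      for roll in (0,180,):
        o=ik2(G(7,0,26),target(a,az,roll),seeds)
        if o.cost<1e-3: print(a,az,roll,"%.4f"%o.cost,o.x)
E
```

```text
45 0 0 0.0000 [ -17.1   24.1  -49.3 -169.   -28.6   85.6]
45 0 180 0.0000 [ -17.1   24.1  -49.3 -169.   -28.6  -94.4]
45 15 0 0.0000 [  -8.5   20.4  -29.  -110.   -10.4   30.2]
45 15 180 0.0000 [  -8.5   20.4  -29.  -110.   -10.4 -149.8]
45 30 0 0.0000 [ -5.7  21.1 -25.1 -84.4 -18.2  13.2]
45 30 180 0.0000 [  -5.7   21.1  -25.1  -84.4  -18.2 -166.8]
50 0 0 0.0000 [ -16.1   21.7  -43.5 -164.5  -15.6   80. ]
50 0 180 0.0000 [ -16.1   21.7  -43.5 -164.5  -15.6 -100. ]
50 30 0 0.0000 [  6.1  20.1 -25.6 -60.5 -10.5 -18.9]
50 30 180 0.0000 [  6.1  20.1 -25.6 -60.5 -10.5 161.1]
55 30 0 0.0000 [ 15.7  20.2 -30.9 -33.8  -4.8 -52.5]
55 30 180 0.0000 [ 15.7  20.2 -30.9 -33.8  -4.8 127.5]
60 30 0 0.0000 [ 20.1  20.5 -38.4  -7.   -1.1 -82.7]
60 30 180 0.0000 [ 20.1  20.5 -38.4  -7.   -1.1  97.3]
65 -30 0 0.0000 [ 16.9  21.8 -51.3  83.7 -20.8 132.9]
65 -30 180 0.0000 [ 16.9  21.8 -51.3  83.7 -20.8 -47.1]
65 30 0 0.0000 [ 20.3  20.7 -37.2  -0.3  -7.1 -89.7]
65 30 180 0.0000 [ 20.3  20.7 -37.2  -0.3  -7.1  90.3]
70 -30 0 0.0000 [ 22.7  22.5 -46.2  57.4 -21.1 153.5]
70 -30 180 0.0000 [ 22.7  22.5 -46.2  57.4 -21.1 -26.5]
70 -15 0 0.0000 [ 13.2  20.5 -51.2  79.7 -12.3 154.4]
70 -15 180 0.0000 [ 13.2  20.5 -51.2  79.7 -12.3 -25.6]
70 30 0 0.0000 [ 20.3  21.4 -33.   -0.1 -15.5 -89.8]
70 30 180 0.0000 [ 20.3  21.4 -33.   -0.1 -15.5  90.2]
```

Run:
```python
from fit import *
np.set_printoptions(precision=1,suppress=True)
for a in (45,47,50):
    q=[-16,22,-45,-166,-20,80]
    for x,z in ((7,26),(-40,26),(-80,26),(-105,26),(-105,60),(-105,120),(-105,180),(-105,240)):
        o=ik2(G(x,0,z),target(a,0,0),[q]);q=o.x; print(a,x,z,"%.4f"%o.cost,q)
```

```text
45 7 26 0.0000 [ -17.1   24.1  -49.3 -169.   -28.6   85.6]
45 -40 26 0.0000 [ -18.2   22.6  -55.3 -168.8  -33.    86.7]
45 -80 26 0.0022 [ -20.2   20.6  -58.3 -164.9  -33.3   84.9]
45 -105 26 0.0122 [ -21.6   18.2  -58.3 -159.4  -30.2   80.9]
45 -105 60 0.0007 [ -20.    12.2  -58.3 -161.7  -25.6   80.8]
45 -105 120 0.0002 [ -10.4    0.7  -44.3 -140.4   -0.4   50.9]
45 -105 180 0.0175 [ -14.5   -6.5  -50.9 -167.6   -0.1   81. ]
45 -105 240 0.0686 [ -14.8  -12.7  -52.1 -173.9   -0.1   87.3]
47 7 26 0.0000 [ -16.8   23.   -47.3 -167.8  -23.6   84. ]
47 -40 26 0.0000 [ -17.9   21.2  -53.3 -167.9  -27.7   85.3]
47 -80 26 0.0000 [ -19.1   19.9  -58.3 -167.6  -31.3   86.3]
47 -105 26 0.0039 [ -20.6   17.6  -58.3 -161.9  -28.4   82.2]
47 -105 60 0.0000 [ -19.    11.3  -57.2 -162.7  -22.    80.8]
47 -105 120 0.0032 [ -11.8    0.8  -45.7 -147.    -0.4   58.6]
47 -105 180 0.0206 [ -14.8   -6.5  -52.3 -173.9   -0.1   87.6]
47 -105 240 0.1039 [ -14.8  -12.5  -52.1 -173.9   -0.1   87.4]
50 7 26 0.0000 [ -16.1   21.7  -43.5 -164.5  -15.6   80. ]
50 -40 26 0.0000 [ -17.1   19.5  -49.8 -165.5  -19.6   82.1]
50 -80 26 0.0000 [ -18.2   17.7  -54.8 -165.7  -22.8   83.3]
50 -105 26 0.0000 [ -19.1   16.6  -57.9 -165.5  -24.9   84.1]
50 -105 60 0.0000 [ -16.9    9.5  -51.7 -156.7  -11.9   72.8]
50 -105 120 0.0105 [ -13.7    0.9  -48.5 -159.6   -0.3   72.7]
50 -105 180 0.0413 [ -14.8   -6.2  -52.3 -173.9   -0.1   87.7]
50 -105 240 0.1756 [ -14.8  -12.2  -52.1 -173.9   -0.1   87.5]
```

Run:
```python
from st import *
from fit import *
np.set_printoptions(precision=2,suppress=True)
st(-96,0.8,33,76)
q=r.get_state()['joints']
for x in(-96,-80,-60,-40,-30):
    o=ik2(G(x,.8,33),target(76,0,180),[q]);q=o.x; print(x,"%.4f"%o.cost,q)
```

```text
t 14.3333 gauge [-96.41  -0.85  36.55] w 0.00034196945913061213 F [ 1.39 -3.63  0.91] j [ 29.28  14.13 -50.72  30.77 -17.12  21.84]
 need shift [ 0.18 -0.08  0.02] turn [-0.07  0.12 -0.07]
-96 0.0000 [ 28.25  14.18 -52.7   35.88 -14.69  17.95]
-80 0.0000 [ 27.7   15.44 -50.11  32.93 -15.66  21.53]
-60 0.0000 [ 26.91  16.98 -46.86  29.64 -16.94  25.7 ]
-40 0.0000 [ 26.04  18.5  -43.63  26.76 -18.26  29.54]
-30 0.0000 [ 25.58  19.25 -42.03  25.47 -18.94  31.33]
```

Call:
{"name": "arm_command", "arguments": {"plan": [{"dx":0.2,"dy":-0.08,"dz":0,"wx":-0.07,"wy":0.1,"wz":-0.07},{"dx":0.12,"dy":0,"dz":-0.48,"wx":0,"wy":0,"wz":0},{"dx":0.12,"dy":0,"dz":-0.48,"wx":0,"wy":0,"wz":0},{"dx":0.12,"dy":0,"dz":-0.48,"wx":0,"wy":0,"wz":0},{"dx":0.12,"dy":0,"dz":-0.48,"wx":0,"wy":0,"wz":0}]}}

```text
time_s: 14.75
tcp_pos: [0.5739, 0.0471, 0.0338]
eef_rot: [-179.5, 76.1, -8.6]
contact_force: [-2.5, 0.0, -2.1]
gripper_width: 0.0008
```

Run:
```python
from st import *
np.set_printoptions(precision=3,suppress=True)
st(-30,0.8,33,76)
```

```text
t 14.75 gauge [-66.599   0.253  33.804] w 0.0008135132192888569 F [-2.493  0.012 -2.065] j [ 27.233  16.425 -47.456  29.173 -16.797  26.304]
 need shift [ 0.479 -0.011 -1.767] turn [0.103 0.019 0.054]
```

Call:
{"name": "arm_command", "arguments": {"plan": [{"dx":0.13,"dy":0,"dz":-0.45,"wx":0.05,"wy":0,"wz":0.03},{"dx":0.13,"dy":0,"dz":-0.45,"wx":0.05,"wy":0,"wz":0.03},{"dx":0.13,"dy":0,"dz":-0.45,"wx":0,"wy":0,"wz":0},{"dx":0.08,"dy":0,"dz":-0.3,"wx":0,"wy":0,"wz":0},{"dx":0,"dy":0,"dz":0,"wx":0,"wy":0,"wz":0}]}}

```text
time_s: 15.17
tcp_pos: [0.6042, 0.0424, 0.0341]
eef_rot: [179.9, 76.1, -9.6]
contact_force: [0.3, -0.0, 0.5]
gripper_width: 0.0005
```

Run:
```python
from st import *
np.set_printoptions(precision=3,suppress=True)
s,m,p,P=wrist("w11")
st(-30,0.8,33,76)
p,d=r.capture("side"); cv2.imwrite("pics/s11.png",cv2.resize(p[100:350,160:480,::-1],None,fx=2.2,fy=2.2))
```

```text
t 15.2167 gauge [-36.125   0.66   34.181] w 0.0004585173219951999 F [-0.308 -0.07  -0.376] j [ 25.947  18.753 -42.527  25.245 -19.065  31.25 ]
 need shift [ 0.131 -0.007 -0.283] turn [0.015 0.029 0.003]
```

View pics/w11.png

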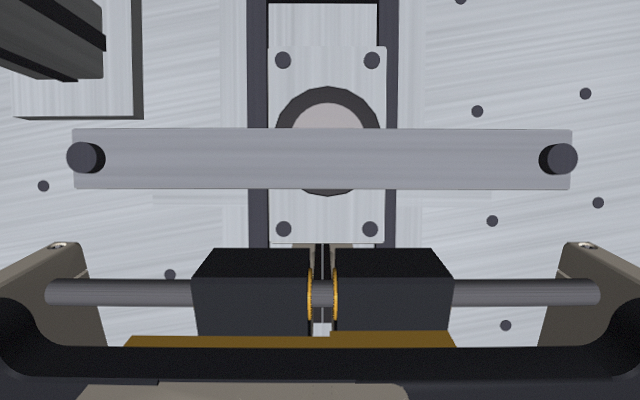

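View pics/s11.png

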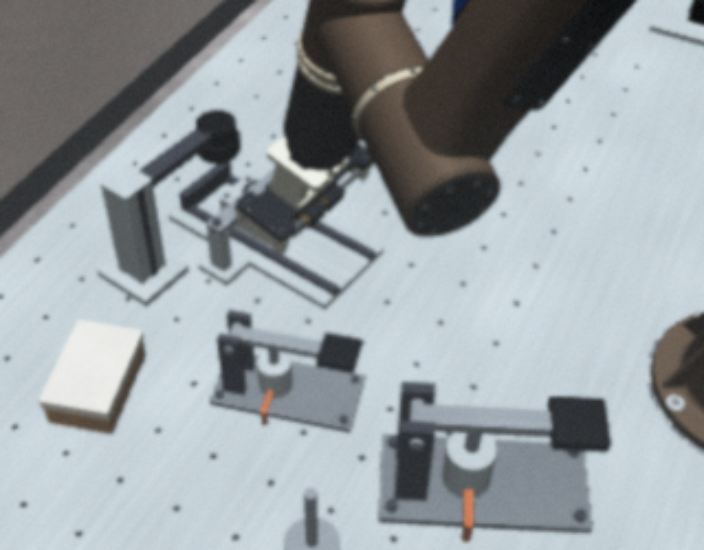

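Run:
```python
from fit import *
np.set_printoptions(precision=1,suppress=True)
q=[-17.5,20,-52,-166,-25,84]
for x,z,a in ((7,26,48),(-40,26,48),(-55,26,48),(-60,45,44),(-70,70,40),(-80,100,34),(-90,130,28),(-100,160,22)):
    o=ik2(G(x,.8,z),target(a,0,0),[q]);q=o.x; print(x,z,a,"%.4f"%o.cost,q)
s=np.array([25.9,18.8,-42.5,25.2,-19,31.3])
def show(q):
    p,R=F2(X,np.array(q,float)); tx=R.apply([1,0,0]); print(q,"gauge",ing(p),"tilt a",np.degrees(np.arcsin(-tx[2])),"az",np.degrees(np.arctan2(tx@GY,tx@GX)))
for v in ([24,4,-40,10,-35,45],[20,0,-40,0,-40,50],[10,-5,-40,-45,-40,60],[0,-5,-40,-90,-40,70],[-10,-2,-45,-130,-35,78],[-17,2,-48,-160,-30,83]): show(v)
```

```text
7 26 48 0.0000 [ -16.5   22.5  -46.3 -167.2  -21.1   83.1]
-40 26 48 0.0000 [ -17.5   20.6  -52.2 -167.5  -25.1   84.5]
-55 26 48 0.0000 [ -17.9   20.   -54.1 -167.5  -26.4   84.9]
-60 45 44 0.0000 [ -18.7   19.   -57.3 -167.8  -32.6   86. ]
-70 70 40 0.0022 [ -20.3   15.7  -58.3 -163.7  -33.6   83.3]
-80 100 34 0.0202 [ -22.6   11.4  -58.3 -156.6  -34.3   78.3]
-90 130 28 0.0522 [ -24.4    6.9  -58.3 -150.6  -34.9   73.5]
-100 160 22 0.0948 [ -26.     2.   -58.3 -145.4  -35.5   69. ]
[24, 4, -40, 10, -35, 45] gauge [-105.1  -68.8  132.1] tilt a 77.25430953976573 az 6.813315830422846
[20, 0, -40, 0, -40, 50] gauge [-163.8 -100.9  130.1] tilt a 80.00000000000006 az 29.650000000000002
[10, -5, -40, -45, -40, 60] gauge [-270.9   22.4  114.3] tilt a 54.26290954932952 az 70.74586025944849
[0, -5, -40, -90, -40, 70] gauge [-216.9  173.6  209.1] tilt a 26.064650968207175 az 55.33919418803947
[-10, -2, -45, -130, -35, 78] gauge [-83.  143.8 267.3] tilt a 16.799242731901348 az 26.970822329640203
[-17, 2, -48, -160, -30, 83] gauge [ 17.3  21.8 266.2] tilt a 21.186357128587815 az 3.218244450191296
```

Run:
```python
from fit import *
np.set_printoptions(precision=1,suppress=True)
for x in (-40,-55):
  for z in (26,50,80,120,160):
    q=[-17.5,20,-52,-166,-25,84]
    for a in (50,46,42,38,34,30,26):
      o=ik2(G(x,.8,z),target(a,0,0),[q,[-17,10,-50,-160,-15,82]])
      if o.cost<1e-5: q=o.x; print(x,z,a,"%.5f"%o.cost,o.x)
```

```text
-40 26 50 0.00000 [ -17.    19.5  -49.9 -165.8  -19.7   82.2]
-40 26 46 0.00000 [ -17.9   21.9  -54.3 -168.6  -30.4   86.1]
-40 26 42 0.00000 [ -18.6   25.2  -58.  -169.9  -41.3   88.4]
-40 50 50 0.00000 [ -16.1   15.5  -46.2 -160.2  -12.2   75.5]
-40 50 46 0.00000 [ -17.6   17.5  -52.3 -166.4  -24.1   83.3]
-40 50 42 0.00000 [ -18.5   20.3  -56.5 -168.5  -35.    86.5]
-40 80 46 0.00000 [ -16.7   12.4  -48.3 -161.1  -15.2   76.8]
-40 80 42 0.00000 [ -18.1   14.6  -53.8 -166.   -26.8   83.1]
-40 80 38 0.00000 [ -19.    17.8  -57.9 -168.   -37.9   86.3]
-40 120 42 0.00000 [ -16.6    7.6  -48.1 -158.9  -14.5   74.2]
-40 120 38 0.00000 [ -18.3    9.9  -54.  -164.5  -26.4   81.4]
-40 120 34 0.00000 [ -19.3   13.1  -58.3 -166.8  -37.7   85. ]
-40 160 38 0.00000 [ -16.4    3.1  -47.6 -156.6  -13.5   71.4]
-40 160 34 0.00000 [ -18.5    5.3  -53.7 -162.8  -25.7   79.4]
-40 160 30 0.00000 [ -19.7    8.5  -58.3 -165.6  -37.3   83.5]
-55 26 50 0.00000 [ -17.4   18.8  -51.8 -165.9  -20.9   82.7]
-55 26 46 0.00000 [ -18.4   21.4  -56.2 -168.5  -31.8   86.5]
-55 50 50 0.00000 [ -16.5   14.6  -48.2 -160.7  -13.3   76.4]
-55 50 46 0.00000 [ -18.    16.8  -54.1 -166.3  -25.2   83.6]
-55 50 42 0.00000 [ -18.9   19.9  -58.3 -168.3  -36.3   86.8]
-55 80 46 0.00000 [ -17.    11.3  -50.  -161.1  -16.    77.1]
-55 80 42 0.00000 [ -18.5   13.7  -55.5 -165.7  -27.6   83.2]
-55 120 42 0.00000 [ -16.9    6.4  -49.6 -158.4  -14.8   73.9]
-55 120 38 0.00000 [ -18.8    8.8  -55.5 -164.   -26.8   81.2]
-55 160 38 0.00000 [ -16.6    1.6  -48.7 -155.7  -13.3   70.6]
-55 160 34 0.00000 [ -18.9    3.9  -55.1 -162.1  -25.7   79. ]
```

```bash
cat > path.py <<'E'
from fit import *
def show(q):
    p,R=F2(X,np.array(q,float)); tx=R.apply([1,0,0]); return ing(p).round(0),np.degrees(np.arcsin(-tx[2])).round(0),np.degrees(np.arctan2(tx@GY,tx@GX)).round(0)
def screw(T0,T1,n):
    "constant body twist rows from pose0 to pose1 in n rows: each row: p+=R*d ; R=R*exp(w)"
    p0,R0=T0;p1,R1=T1; w=(R0.inv()*R1).as_rotvec()/n
    # sum_{k} R0 exp(k w) d = p1-p0
    M=sum((R0*Ro.from_rotvec(k*w)).as_matrix() for k in range(n)); d=np.linalg.solve(M,p1-p0)
    return d/.02,w/.08
def sim(q0,T0,rows):
    "simulate rows with local ik; returns worst joint state"
    p,R=T0;q=np.array(q0,float);out=[]
    for d,w in rows:
        p=p+R.apply(np.array(d)*.02);R=R*Ro.from_rotvec(np.array(w)*.08)
        o=ik2(p,R,[q]); out.append((o.cost,o.x-q,p)); q=o.x
    return q,(p,R),out
E
python3 - <<'E'
from path import *
np.set_printoptions(precision=2,suppress=True)
q0=r.get_state()['joints']
V=[q0,[24,9,-42,22,-24,33],[18,3,-44,-5,-26,42],[10,0,-45,-40,-26,50],[2,-1,-47,-75,-26,58],[-6,-1,-48,-105,-26,65],[-13,0,-50,-135,-24,71],[-17.6,2.6,-51.5,-159.5,-19.5,75.5]]
q=q0;T=F2(X,q0);print(show(q0))
for a,b in zip(V,V[1:]):
    T1=F2(X,np.array(b,float)); ang=np.linalg.norm((T[1].inv()*T1[1]).as_rotvec())/.08; dist=np.linalg.norm(T1[0]-T[0])/.02; n=int(np.ceil(max(ang,dist)/.9))
    d,w=screw(T,T1,n); q,T,out=sim(q,T,[(d,w)]*n)
    print(b,show(b),"n",n,"d",d,"w",w,"| end q",q,"maxdq",max(abs(o[1]).max() for o in out),"cost %.5f"%max(o[0] for o in out), "minz",min(o[2][2] for o in out).round(3))
E
```

```text
(array([-36.,   1.,  34.]), np.float64(76.0), np.float64(0.0))
[24, 9, -42, 22, -24, 33] (array([-38., -35., 120.]), np.float64(71.0), np.float64(5.0)) n 6 d [-0.69  0.28 -0.19] w [ 0.17  0.17 -0.07] | end q [ 24.   9. -42.  22. -24.  33.] maxdq 1.6257604432674668 cost 0.00000 minz 0.048
[18, 3, -44, -5, -26, 42] (array([-147.,  -92.,   88.]), np.float64(73.0), np.float64(35.0)) n 8 d [-0.03  0.52  0.61] w [ 0.59 -0.17 -0.18] | end q [ 18.   3. -44.  -5. -26.  42.] maxdq 3.510348131720523 cost 0.00000 minz 0.088
[10, 0, -45, -40, -26, 50] (array([-242.,  -49.,   55.]), np.float64(61.0), np.float64(55.0)) n 9 d [0.11 0.19 0.58] w [ 0.74 -0.16 -0.31] | end q [ 10.   0. -45. -40. -26.  50.] maxdq 3.96364280198231 cost 0.00000 minz 0.055
[2, -1, -47, -75, -26, 58] (array([-271.,   43.,   64.]), np.float64(46.0), np.float64(50.0)) n 9 d [ 0.15 -0.02  0.52] w [ 0.74 -0.12 -0.34] | end q [  2.  -1. -47. -75. -26.  58.] maxdq 4.074853723495323 cost 0.00000 minz 0.054
[-6, -1, -48, -105, -26, 65] (array([-205.,   95.,  116.]), np.float64(35.0), np.float64(35.0)) n 8 d [ 0.18 -0.41  0.43] w [ 0.7  -0.06 -0.42] | end q [  -6.   -1.  -48. -105.  -26.   65.] maxdq 3.9226977421802474 cost 0.00000 minz 0.07
[-13, 0, -50, -135, -24, 71] (array([-111.,   72.,  164.]), np.float64(31.0), np.float64(16.0)) n 8 d [ 0.23 -0.56  0.32] w [ 0.71  0.04 -0.45] | end q [ -13.   -0.  -50. -135.  -24.   71.] maxdq 4.105369284938035 cost 0.00000 minz 0.122
[-17.6, 2.6, -51.5, -159.5, -19.5, 75.5] (array([-49.,   3., 166.]), np.float64(35.0), np.float64(0.0)) n 7 d [ 0.3  -0.59  0.13] w [ 0.67  0.19 -0.4 ] | end q [ -17.6    2.6  -51.5 -159.5  -19.5   75.5] maxdq 4.008864254388584 cost 0.00000 minz 0.165
```

```bash
cat > plan1.py <<'E'
from path import *
V=[[25.5,11,-43,22,-22,34],[18,-6,-40,-5,-26,42],[10,-12,-40,-40,-26,50],[2,-14,-41,-75,-26,58],[-6,-12,-44,-105,-26,65],[-13,-6,-48,-135,-24,71],[-17.6,2.6,-51.5,-159.5,-19.5,75.5]]
def run(V,q0):
    q=np.array(q0);T=F2(X,q);print(show(q))
    for b in V:
        T1=F2(X,np.array(b,float)); ang=np.linalg.norm((T[1].inv()*T1[1]).as_rotvec())/.08; dist=np.linalg.norm(T1[0]-T[0])/.02; n=int(np.ceil(max(ang,dist)/.9))
        d,w=screw(T,T1,n); q,T,out=sim(q,T,[(d,w)]*n)
        print(b,*show(b),"n",n,"d",d,"w",w,"maxdq",max(abs(o[1]).max() for o in out),"cost %.5f"%max(o[0] for o in out), "minz",min(o[2][2] for o in out).round(3))
E
python3 - <<'E'
from plan1 import *
np.set_printoptions(precision=2,suppress=True)
run(V,r.get_state()['joints'])
E
```

```text
(array([-36.,   1.,  34.]), np.float64(76.0), np.float64(0.0))
[25.5, 11, -43, 22, -22, 34] [-46. -17.  96.] 73.0 7.0 n 4 d [-0.78  0.21 -0.09] w [ 0.1   0.18 -0.12] maxdq 1.9487106608772677 cost 0.00000 minz 0.05
[18, -6, -40, -5, -26, 42] [-98. -66. 197.] 60.0 32.0 n 8 d [-0.75  0.21  0.04] w [ 0.67  0.14 -0.42] maxdq 3.9819030062014633 cost 0.00000 minz 0.11
[10, -12, -40, -40, -26, 50] [-171.  -23.  189.] 46.0 44.0 n 8 d [-0.06  0.04  0.53] w [ 0.79 -0.09 -0.42] maxdq 4.528254389341612 cost 0.00000 minz 0.189
[2, -14, -41, -75, -26, 58] [-189.   60.  215.] 31.0 41.0 n 8 d [ 0.12 -0.15  0.53] w [ 0.77 -0.08 -0.42] maxdq 4.484787777875326 cost 0.00000 minz 0.19
[-6, -12, -44, -105, -26, 65] [-158.   98.  241.] 22.0 31.0 n 7 d [ 0.22 -0.2   0.27] w [ 0.8   0.04 -0.39] maxdq 4.418743127054043 cost 0.00000 minz 0.218
[-13, -6, -48, -135, -24, 71] [-90.  71. 236.] 23.0 15.0 n 8 d [ 0.31 -0.33 -0.07] w [ 0.75  0.21 -0.35] maxdq 4.064951753841257 cost 0.00000 minz 0.236
[-17.6, 2.6, -51.5, -159.5, -19.5, 75.5] [-49.   3. 166.] 35.0 0.0 n 8 d [ 0.38 -0.41 -0.36] w [ 0.62  0.37 -0.3 ] maxdq 3.361943441807938 cost 0.00000 minz 0.166
```

Call:
{"name": "arm_command", "arguments": {"plan": [{"dx":-0.3,"dy":0,"dz":0.5,"wx":0,"wy":0,"wz":0},{"dx":-0.78,"dy":0.1,"dz":0.2,"wx":0.1,"wy":0.1,"wz":-0.1},{"dx":-0.8,"dy":0.2,"dz":-0.1,"wx":0.1,"wy":0.18,"wz":-0.12},{"dx":-0.8,"dy":0.2,"dz":-0.1,"wx":0.1,"wy":0.18,"wz":-0.12},{"dx":-0.8,"dy":0.2,"dz":-0.1,"wx":0.1,"wy":0.18,"wz":-0.12},{"dx":-0.75,"dy":0.2,"dz":0.05,"wx":0.67,"wy":0.14,"wz":-0.42},{"dx":-0.75,"dy":0.2,"dz":0.05,"wx":0.67,"wy":0.14,"wz":-0.42},{"dx":-0.75,"dy":0.2,"dz":0.05,"wx":0.67,"wy":0.14,"wz":-0.42},{"dx":-0.75,"dy":0.2,"dz":0.05,"wx":0.67,"wy":0.14,"wz":-0.42}]}}

```text
time_s: 16.02
tcp_pos: [0.5406, 0.0172, 0.1564]
eef_rot: [-141.2, 67.2, 16.2]
contact_force: [0.3, -0.5, 0.6]
gripper_width: 0.0002
```

Run:
```python
from plan1 import *
np.set_printoptions(precision=2,suppress=True)
s=r.get_state();print(s['time_s'],s['joints'],s['contact_force'])
run(V[1:],s['joints'])
```

```text
16.0167 [ 24.9   -0.5  -43.29   7.98 -24.9   35.94] [ 0.3  -0.48  0.59]
(array([-94., -35., 156.]), np.float64(67.0), np.float64(26.0))
[18, -6, -40, -5, -26, 42] [-98. -66. 197.] 60.0 32.0 n 4 d [-0.56  0.21 -0.24] w [ 0.65  0.16 -0.4 ] maxdq 3.41222573562347 cost 0.00000 minz 0.167
[10, -12, -40, -40, -26, 50] [-171.  -23.  189.] 46.0 44.0 n 8 d [-0.06  0.04  0.53] w [ 0.79 -0.09 -0.42] maxdq 4.528254389320914 cost 0.00000 minz 0.189
[2, -14, -41, -75, -26, 58] [-189.   60.  215.] 31.0 41.0 n 8 d [ 0.12 -0.15  0.53] w [ 0.77 -0.08 -0.42] maxdq 4.484787777880314 cost 0.00000 minz 0.19
[-6, -12, -44, -105, -26, 65] [-158.   98.  241.] 22.0 31.0 n 7 d [ 0.22 -0.2   0.27] w [ 0.8   0.04 -0.39] maxdq 4.418743127052167 cost 0.00000 minz 0.218
[-13, -6, -48, -135, -24, 71] [-90.  71. 236.] 23.0 15.0 n 8 d [ 0.31 -0.33 -0.07] w [ 0.75  0.21 -0.35] maxdq 4.0649517538255395 cost 0.00000 minz 0.236
[-17.6, 2.6, -51.5, -159.5, -19.5, 75.5] [-49.   3. 166.] 35.0 0.0 n 8 d [ 0.38 -0.41 -0.36] w [ 0.62  0.37 -0.3 ] maxdq 3.3619434417486502 cost 0.00000 minz 0.166
```

Call:
{"name": "arm_command", "arguments": {"plan": [{"dx":-0.56,"dy":0.2,"dz":-0.24,"wx":0.65,"wy":0.16,"wz":-0.4},{"dx":-0.56,"dy":0.2,"dz":-0.24,"wx":0.65,"wy":0.16,"wz":-0.4},{"dx":-0.56,"dy":0.2,"dz":-0.24,"wx":0.65,"wy":0.16,"wz":-0.4},{"dx":-0.56,"dy":0.2,"dz":-0.24,"wx":0.65,"wy":0.16,"wz":-0.4},{"dx":-0.06,"dy":0.04,"dz":0.5,"wx":0.8,"wy":-0.1,"wz":-0.42},{"dx":-0.06,"dy":0.04,"dz":0.5,"wx":0.8,"wy":-0.1,"wz":-0.42},{"dx":-0.06,"dy":0.04,"dz":0.5,"wx":0.8,"wy":-0.1,"wz":-0.42},{"dx":-0.06,"dy":0.04,"dz":0.5,"wx":0.8,"wy":-0.1,"wz":-0.42},{"dx":-0.06,"dy":0.04,"dz":0.5,"wx":0.8,"wy":-0.1,"wz":-0.42},{"dx":-0.06,"dy":0.04,"dz":0.5,"wx":0.8,"wy":-0.1,"wz":-0.42}]}}

```text
time_s: 16.85
tcp_pos: [0.4742, 0.0256, 0.1989]
eef_rot: [-91.5, 47.8, 33.0]
contact_force: [0.3, -1.3, -0.3]
gripper_width: 0.0004
```

Run:
```python
from plan1 import *
np.set_printoptions(precision=2,suppress=True)
s=r.get_state();print(s['time_s'],s['joints'],s['contact_force'])
run(V[2:],s['joints'])
```

```text
16.85 [ 10.58 -12.19 -39.36 -34.25 -27.03  49.76] [ 0.29 -1.32 -0.28]
(array([-161.,  -37.,  199.]), np.float64(48.0), np.float64(43.0))
[10, -12, -40, -40, -26, 50] [-171.  -23.  189.] 46.0 44.0 n 2 d [0.22 0.12 0.43] w [ 0.61 -0.07 -0.2 ] maxdq 2.9179943978081297 cost 0.00000 minz 0.189
[2, -14, -41, -75, -26, 58] [-189.   60.  215.] 31.0 41.0 n 8 d [ 0.12 -0.15  0.53] w [ 0.77 -0.08 -0.42] maxdq 4.484787777890929 cost 0.00000 minz 0.19
[-6, -12, -44, -105, -26, 65] [-158.   98.  241.] 22.0 31.0 n 7 d [ 0.22 -0.2   0.27] w [ 0.8   0.04 -0.39] maxdq 4.418743127079978 cost 0.00000 minz 0.218
[-13, -6, -48, -135, -24, 71] [-90.  71. 236.] 23.0 15.0 n 8 d [ 0.31 -0.33 -0.07] w [ 0.75  0.21 -0.35] maxdq 4.064951753843815 cost 0.00000 minz 0.236
[-17.6, 2.6, -51.5, -159.5, -19.5, 75.5] [-49.   3. 166.] 35.0 0.0 n 8 d [ 0.38 -0.41 -0.36] w [ 0.62  0.37 -0.3 ] maxdq 3.3619434417416016 cost 0.00000 minz 0.166
```

Call:
{"name": "arm_command", "arguments": {"plan": [{"dx":0.2,"dy":0.1,"dz":0.43,"wx":0.6,"wy":-0.07,"wz":-0.2},{"dx":0.2,"dy":0.1,"dz":0.43,"wx":0.6,"wy":-0.07,"wz":-0.2},{"dx":0.12,"dy":-0.15,"dz":0.53,"wx":0.77,"wy":-0.08,"wz":-0.42},{"dx":0.12,"dy":-0.15,"dz":0.53,"wx":0.77,"wy":-0.08,"wz":-0.42},{"dx":0.12,"dy":-0.15,"dz":0.53,"wx":0.77,"wy":-0.08,"wz":-0.42},{"dx":0.12,"dy":-0.15,"dz":0.53,"wx":0.77,"wy":-0.08,"wz":-0.42},{"dx":0.12,"dy":-0.15,"dz":0.53,"wx":0.77,"wy":-0.08,"wz":-0.42},{"dx":0.12,"dy":-0.15,"dz":0.53,"wx":0.77,"wy":-0.08,"wz":-0.42},{"dx":0.12,"dy":-0.15,"dz":0.53,"wx":0.77,"wy":-0.08,"wz":-0.42},{"dx":0.12,"dy":-0.15,"dz":0.53,"wx":0.77,"wy":-0.08,"wz":-0.42}]}}

```text
time_s: 17.68
tcp_pos: [0.4504, 0.1295, 0.2159]
eef_rot: [-57.0, 29.7, 30.8]
contact_force: [-0.9, -0.1, -0.0]
gripper_width: 0.0004
```

Run:
```python
from plan1 import *
np.set_printoptions(precision=2,suppress=True)
s=r.get_state();print(s['time_s'],s['joints'],s['contact_force'])
run(V[4:],s['joints'])
```

```text
17.6833 [  2.07 -15.8  -42.46 -76.45 -25.47  57.27] [-0.89 -0.13 -0.04]
(array([-202.,   61.,  216.]), np.float64(30.0), np.float64(40.0))
[-6, -12, -44, -105, -26, 65] [-158.   98.  241.] 22.0 31.0 n 7 d [ 0.29 -0.24  0.24] w [ 0.74  0.04 -0.35] maxdq 4.145204219313243 cost 0.00000 minz 0.219
[-13, -6, -48, -135, -24, 71] [-90.  71. 236.] 23.0 15.0 n 8 d [ 0.31 -0.33 -0.07] w [ 0.75  0.21 -0.35] maxdq 4.064951753793423 cost 0.00000 minz 0.236
[-17.6, 2.6, -51.5, -159.5, -19.5, 75.5] [-49.   3. 166.] 35.0 0.0 n 8 d [ 0.38 -0.41 -0.36] w [ 0.62  0.37 -0.3 ] maxdq 3.3619434417734624 cost 0.00000 minz 0.166
```

Call:
{"name": "arm_command", "arguments": {"plan": [{"dx":0.29,"dy":-0.24,"dz":0.24,"wx":0.74,"wy":0.04,"wz":-0.35},{"dx":0.29,"dy":-0.24,"dz":0.24,"wx":0.74,"wy":0.04,"wz":-0.35},{"dx":0.29,"dy":-0.24,"dz":0.24,"wx":0.74,"wy":0.04,"wz":-0.35},{"dx":0.29,"dy":-0.24,"dz":0.24,"wx":0.74,"wy":0.04,"wz":-0.35},{"dx":0.29,"dy":-0.24,"dz":0.24,"wx":0.74,"wy":0.04,"wz":-0.35},{"dx":0.29,"dy":-0.24,"dz":0.24,"wx":0.74,"wy":0.04,"wz":-0.35},{"dx":0.29,"dy":-0.24,"dz":0.24,"wx":0.74,"wy":0.04,"wz":-0.35},{"dx":0.31,"dy":-0.33,"dz":-0.07,"wx":0.75,"wy":0.21,"wz":-0.35},{"dx":0.31,"dy":-0.33,"dz":-0.07,"wx":0.75,"wy":0.21,"wz":-0.35},{"dx":0.31,"dy":-0.33,"dz":-0.07,"wx":0.75,"wy":0.21,"wz":-0.35},{"dx":0.31,"dy":-0.33,"dz":-0.07,"wx":0.75,"wy":0.21,"wz":-0.35}]}}

```text
time_s: 18.6
tcp_pos: [0.5191, 0.1436, 0.2371]
eef_rot: [-24.9, 22.2, 12.5]
contact_force: [-0.5, -0.2, -0.0]
gripper_width: 0.0002
```

Run:
```python
from plan1 import *
np.set_printoptions(precision=2,suppress=True)
s=r.get_state();print(s['time_s'],s['joints'],s['contact_force'])
run(V[5:],s['joints'])
```

```text
18.6 [ -10.1   -10.39  -47.32 -120.63  -24.47   66.95] [-0.5  -0.17 -0.02]
(array([-136.,   86.,  237.]), np.float64(22.0), np.float64(22.0))
[-13, -6, -48, -135, -24, 71] [-90.  71. 236.] 23.0 15.0 n 4 d [ 0.45 -0.41  0.02] w [ 0.64  0.19 -0.32] maxdq 3.6567829206442184 cost 0.00000 minz 0.236
[-17.6, 2.6, -51.5, -159.5, -19.5, 75.5] [-49.   3. 166.] 35.0 0.0 n 8 d [ 0.38 -0.41 -0.36] w [ 0.62  0.37 -0.3 ] maxdq 3.3619434417821594 cost 0.00000 minz 0.166
```

Call:
{"name": "arm_command", "arguments": {"plan": [{"dx":0.4,"dy":-0.41,"dz":0,"wx":0.64,"wy":0.19,"wz":-0.32},{"dx":0.4,"dy":-0.41,"dz":0,"wx":0.64,"wy":0.19,"wz":-0.32},{"dx":0.4,"dy":-0.41,"dz":0,"wx":0.64,"wy":0.19,"wz":-0.32},{"dx":0.4,"dy":-0.41,"dz":0,"wx":0.64,"wy":0.19,"wz":-0.32},{"dx":0.38,"dy":-0.41,"dz":-0.36,"wx":0.62,"wy":0.37,"wz":-0.3},{"dx":0.38,"dy":-0.41,"dz":-0.36,"wx":0.62,"wy":0.37,"wz":-0.3},{"dx":0.38,"dy":-0.41,"dz":-0.36,"wx":0.62,"wy":0.37,"wz":-0.3},{"dx":0.38,"dy":-0.41,"dz":-0.36,"wx":0.62,"wy":0.37,"wz":-0.3}]}}

```text
time_s: 19.27
tcp_pos: [0.5668, 0.0837, 0.1988]
eef_rot: [-6.9, 29.6, -2.7]
contact_force: [0.0, 0.3, 0.1]
gripper_width: 0.0007
```

Run:
```python
from plan1 import *
np.set_printoptions(precision=2,suppress=True)
s=r.get_state();print(s['time_s'],s['joints'],s['contact_force'])
run(V[6:],s['joints'])
```

```text
19.2667 [ -15.6    -2.99  -50.5  -146.2   -20.49   71.33] [0.04 0.33 0.05]
(array([-79.,  35., 199.]), np.float64(30.0), np.float64(7.0))
[-17.6, 2.6, -51.5, -159.5, -19.5, 75.5] [-49.   3. 166.] 35.0 0.0 n 4 d [ 0.52 -0.41 -0.2 ] w [ 0.57  0.34 -0.29] maxdq 3.3781659572972558 cost 0.00000 minz 0.166
```

Call:
{"name": "arm_command", "arguments": {"plan": [{"dx":0.45,"dy":-0.41,"dz":-0.25,"wx":0.57,"wy":0.34,"wz":-0.29},{"dx":0.45,"dy":-0.41,"dz":-0.25,"wx":0.57,"wy":0.34,"wz":-0.29},{"dx":0.45,"dy":-0.41,"dz":-0.25,"wx":0.57,"wy":0.34,"wz":-0.29},{"dx":0.4,"dy":-0.41,"dz":-0.3,"wx":0.57,"wy":0.34,"wz":-0.29},{"dx":0,"dy":0,"dz":0,"wx":0,"wy":0,"wz":0}]}}

```text
time_s: 19.68
tcp_pos: [0.5765, 0.0496, 0.1605]
eef_rot: [0.5, 36.2, -9.6]
contact_force: [-0.2, 0.7, -0.1]
gripper_width: 0.0006
```

```bash
cat > plan2.py <<'E'
from plan1 import *
def runp(W,k=.8,roll=0):
    s=r.get_state(); q=s['joints'];T=(s['tcp_pos'],tool(s)); tx=T[1].apply([1,0,0]);print(s['time_s'],q,"F",s['contact_force'],"gauge",ing(T[0]),"a",np.degrees(np.arcsin(-tx[2])),"az",np.degrees(np.arctan2(tx@GY,tx@GX)))
    for x,y,z,a in W:
        T1=(G(x,y,z),target(a,0,roll)); ang=np.linalg.norm((T[1].inv()*T1[1]).as_rotvec())/.08; dist=np.linalg.norm(T1[0]-T[0])/.02; n=max(1,int(np.ceil(max(ang,dist)/k)))
        d,w=screw(T,T1,n); q,T,out=sim(q,T,[(d,w)]*n)
        print((x,y,z,a),"n",n,"d",d,"w",w,"q",q,"maxdq %.1f"%max(abs(o[1]).max() for o in out),"cost %.5f"%max(o[0] for o in out))
E
python3 - <<'E'
from plan2 import *
np.set_printoptions(precision=2,suppress=True)
runp([(-55,.8,150,37),(-55,.8,120,40),(-55,.8,80,44),(-52,.8,50,46),(-50,.8,28,48)])
p,d=r.capture("side"); cv2.imwrite("pics/s12.png",cv2.resize(p[60:310,160:480,::-1],None,fx=2.2,fy=2.2))
E
```

```text
19.6833 [ -17.77    1.67  -52.86 -159.5   -19.21   74.95] F [-0.19  0.7  -0.14] gauge [-64.45   3.17 160.45] a 36.17826324867098 az 0.08425395658128601
(-55, 0.8, 150, 37) n 1 d [ 0.69 -0.12 -0.14] w [-0.09  0.18 -0.02] q [ -18.      3.84  -52.45 -160.25  -20.09   76.42] maxdq 2.2 cost 0.00000
(-55, 0.8, 120, 40) n 2 d [ 0.46 -0.   -0.59] w [-0.    0.33  0.  ] q [ -18.      7.47  -52.86 -161.9   -20.99   78.42] maxdq 1.8 cost 0.00000
(-55, 0.8, 80, 44) n 3 d [ 0.44  0.   -0.5 ] w [ 0.    0.29 -0.  ] q [ -17.89   12.43  -53.05 -163.98  -21.95   80.84] maxdq 1.7 cost 0.00000
(-52, 0.8, 50, 46) n 2 d [ 0.58  0.   -0.48] w [0.   0.22 0.  ] q [ -17.94   16.92  -53.72 -166.28  -24.96   83.5 ] maxdq 2.3 cost 0.00000
(-50, 0.8, 28, 48) n 2 d [ 0.43 -0.   -0.34] w [ 0.    0.22 -0.  ] q [ -17.76   19.81  -53.32 -167.28  -25.39   84.52] maxdq 1.5 cost 0.00000
```

View pics/s12.png

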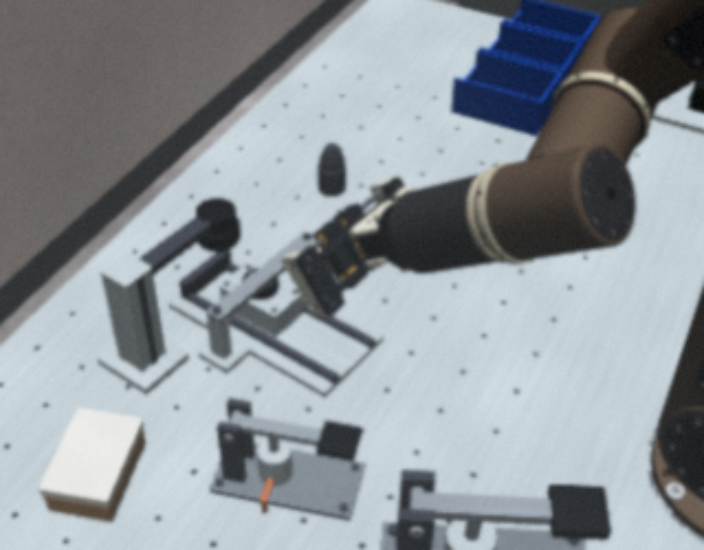

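The arm is in the forward-tilted configuration behind the bar with the housing under it; descending behind the housing.

Call:
{"name": "arm_command", "arguments": {"plan": [{"dx":0.6,"dy":-0.12,"dz":-0.1,"wx":-0.09,"wy":0.18,"wz":-0.02},{"dx":0.46,"dy":0,"dz":-0.55,"wx":0,"wy":0.33,"wz":0},{"dx":0.46,"dy":0,"dz":-0.55,"wx":0,"wy":0.33,"wz":0},{"dx":0.42,"dy":0,"dz":-0.5,"wx":0,"wy":0.29,"wz":0},{"dx":0.42,"dy":0,"dz":-0.5,"wx":0,"wy":0.29,"wz":0},{"dx":0.42,"dy":0,"dz":-0.5,"wx":0,"wy":0.29,"wz":0},{"dx":0,"dy":0,"dz":0,"wx":0,"wy":0,"wz":0}]}}

```text
time_s: 20.32
tcp_pos: [0.5786, 0.0526, 0.0859]
eef_rot: [-0.6, 43.7, -8.9]
contact_force: [-0.3, 0.4, 0.7]
gripper_width: 0.0005
```

Run:
```python
from plan2 import *
np.set_printoptions(precision=2,suppress=True)
runp([(-55,.8,50,46),(-52,.8,28,48)],.6)
```

```text
20.3167 [ -17.46   11.05  -53.01 -162.39  -20.96   80.01] F [-0.29  0.44  0.71] gauge [-62.83   6.42  85.9 ] a 43.67745738730987 az 0.7990271050093012
(-55, 0.8, 50, 46) n 4 d [ 0.38 -0.07 -0.25] w [ 0.06  0.13 -0.03] q [ -18.02   16.77  -54.08 -166.25  -25.18   83.56] maxdq 1.4 cost 0.00000
(-52, 0.8, 28, 48) n 2 d [ 0.45 -0.   -0.32] w [ 0.    0.22 -0.  ] q [ -17.81   19.73  -53.57 -167.28  -25.56   84.57] maxdq 1.5 cost 0.00000
```

Call:
{"name": "arm_command", "arguments": {"plan": [{"dx":0.38,"dy":-0.08,"dz":-0.25,"wx":0.06,"wy":0.13,"wz":-0.03},{"dx":0.38,"dy":-0.08,"dz":-0.25,"wx":0.06,"wy":0.13,"wz":-0.03},{"dx":0.38,"dy":-0.08,"dz":-0.25,"wx":0.06,"wy":0.13,"wz":-0.03},{"dx":0.38,"dy":-0.07,"dz":-0.25,"wx":0.06,"wy":0.13,"wz":-0.03},{"dx":0,"dy":0,"dz":0,"wx":0,"wy":0,"wz":0}]}}

```text
time_s: 20.73
tcp_pos: [0.5844, 0.0473, 0.052]
eef_rot: [-0.1, 45.8, -9.4]
contact_force: [0.1, 0.5, -0.3]
gripper_width: 0.0006
```

Run:
```python
from plan2 import *
np.set_printoptions(precision=2,suppress=True)
runp([(-52,.8,28,48),(-30,.8,27,48),(8,.8,26,48)],.6)
```

```text
20.7333 [ -17.98   16.46  -54.05 -165.73  -25.1    83.3 ] F [ 0.12  0.51 -0.34] gauge [-56.26   2.21  52.03] a 45.771144051746354 az 0.29045874472082767
(-52, 0.8, 28, 48) n 3 d [ 0.34 -0.02 -0.22] w [ 0.02  0.16 -0.01] q [ -17.81   19.73  -53.57 -167.28  -25.56   84.57] maxdq 1.1 cost 0.00000
(-30, 0.8, 27, 48) n 2 d [ 0.39 -0.    0.39] w [0. 0. 0.] q [ -17.27   20.8   -50.9  -167.39  -23.96   84.12] maxdq 1.3 cost 0.00000
(8, 0.8, 26, 48) n 4 d [ 0.33 -0.    0.34] w [ 0. -0. -0.] q [ -16.44   22.58  -46.13 -167.24  -20.99   83.12] maxdq 1.2 cost 0.00000
```

Call:
{"name": "arm_command", "arguments": {"plan": [{"dx":0.34,"dy":-0.02,"dz":-0.22,"wx":0.02,"wy":0.16,"wz":-0.01},{"dx":0.34,"dy":-0.02,"dz":-0.22,"wx":0.02,"wy":0.16,"wz":-0.01},{"dx":0.34,"dy":-0.02,"dz":-0.22,"wx":0.02,"wy":0.16,"wz":-0.01},{"dx":0,"dy":0,"dz":0,"wx":0,"wy":0,"wz":0}]}}

```text
time_s: 21.07
tcp_pos: [0.589, 0.0452, 0.026]
eef_rot: [0.1, 48.2, -9.6]
contact_force: [1.2, 0.4, 1.0]
gripper_width: 0.0005
```

Run:
```python
from plan2 import *
np.set_printoptions(precision=2,suppress=True)
runp([(-30,.8,28,48),(8,.8,27,48)],.5)
p,d=r.capture("side"); cv2.imwrite("pics/s13.png",cv2.resize(p[100:300,200:400,::-1],None,fx=3,fy=3,interpolation=cv2.INTER_CUBIC))
```

```text
21.0667 [ -17.81   20.01  -53.4  -167.18  -25.5    84.46] F [1.24 0.39 0.98] gauge [-51.38   0.9   25.96] a 48.16677552791856 az 0.08211316986188837
(-30, 0.8, 28, 48) n 3 d [ 0.21 -0.    0.29] w [-0.   -0.01 -0.  ] q [ -17.25   20.63  -50.81 -167.28  -23.71   83.99] maxdq 0.9 cost 0.00000
(8, 0.8, 27, 48) n 4 d [ 0.33 -0.    0.34] w [-0.  0.  0.] q [ -16.43   22.43  -46.05 -167.12  -20.76   82.98] maxdq 1.2 cost 0.00000
```

View pics/s13.png

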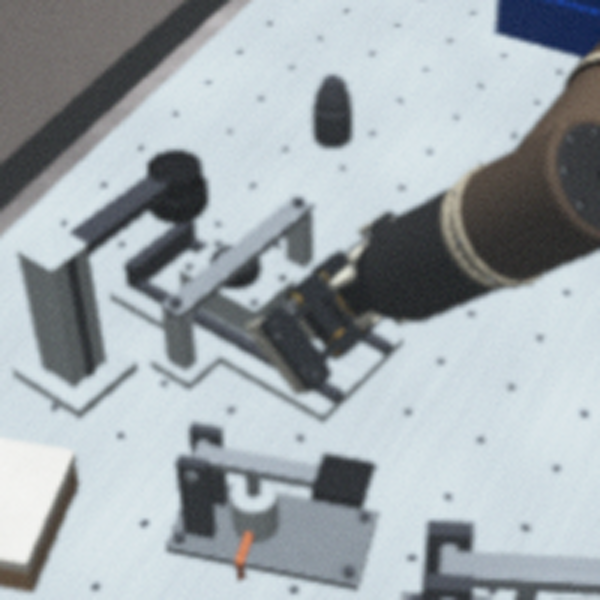

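Call:
{"name": "arm_command", "arguments": {"plan": [{"dx":0.21,"dy":0,"dz":0.28,"wx":0,"wy":0,"wz":0},{"dx":0.22,"dy":0,"dz":0.28,"wx":0,"wy":0,"wz":0},{"dx":0.23,"dy":0,"dz":0.28,"wx":0,"wy":0,"wz":0},{"dx":0.23,"dy":0,"dz":0.26,"wx":0,"wy":0,"wz":0},{"dx":0.23,"dy":0,"dz":0.26,"wx":0,"wy":0,"wz":0},{"dx":0.23,"dy":0,"dz":0.26,"wx":0,"wy":0,"wz":0}]}}

```text
time_s: 21.62
tcp_pos: [0.6284, 0.0401, 0.0262]
eef_rot: [0.0, 48.6, -9.4]
contact_force: [-12.0, 1.4, 10.2]
gripper_width: 0.0002
```

Run:
```python
from plan2 import *
np.set_printoptions(precision=2,suppress=True)
runp([(8,.8,28,48)],.35)
```

```text
21.6167 [ -16.6    21.43  -47.81 -166.57  -20.98   82.84] F [-11.96   1.37  10.22] gauge [-11.71   2.49  26.18] a 48.55260864360248 az 0.2659996687888472
(8, 0.8, 28, 48) n 3 d [ 0.2  -0.03  0.27] w [ 0.01 -0.04 -0.01] q [ -16.42   22.28  -45.96 -167.01  -20.53   82.85] maxdq 0.6 cost 0.00000
```

Run:
```python
from plan2 import *
np.set_printoptions(precision=2,suppress=True)
p,d=r.capture("side"); cv2.imwrite("pics/s14.png",cv2.resize(p[130:260,200:360,::-1],None,fx=4.5,fy=4.5,interpolation=cv2.INTER_CUBIC))
p,d=r.capture("top"); cv2.imwrite("pics/t14.png",cv2.resize(p[90:220,260:420,::-1],None,fx=4.5,fy=4.5,interpolation=cv2.INTER_CUBIC))
s=r.get_state();print(s['contact_force'],s['moment'],ing(s['tcp_pos']))
wrist("w14")
```

```text
[-1.71  0.53 -0.1 ] [0.52 2.5  0.13] [-10.26   2.26  26.6 ]
```

View pics/s14.png

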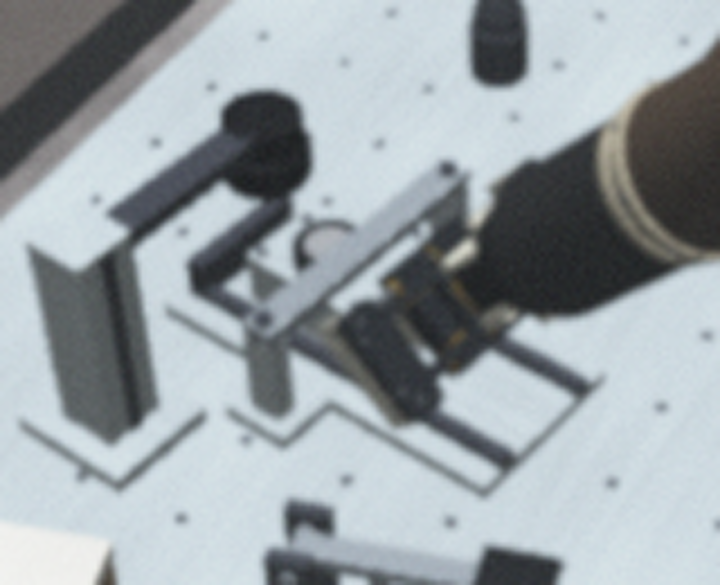

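View pics/t14.png

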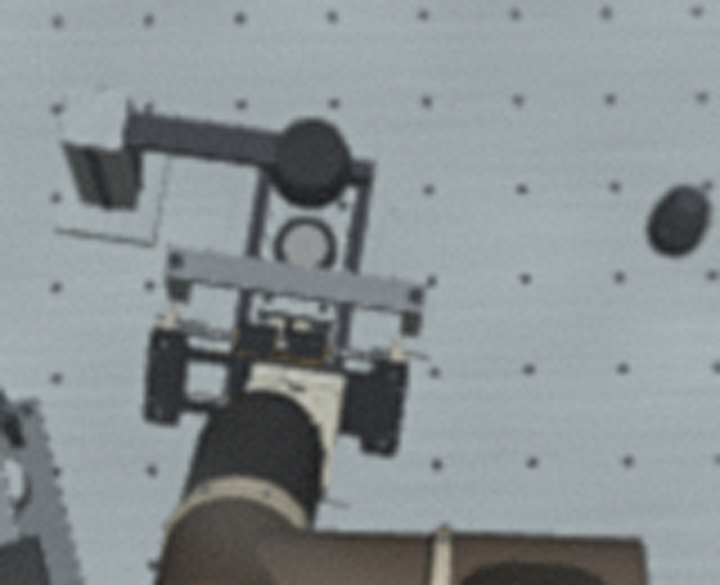

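View pics/w14.png

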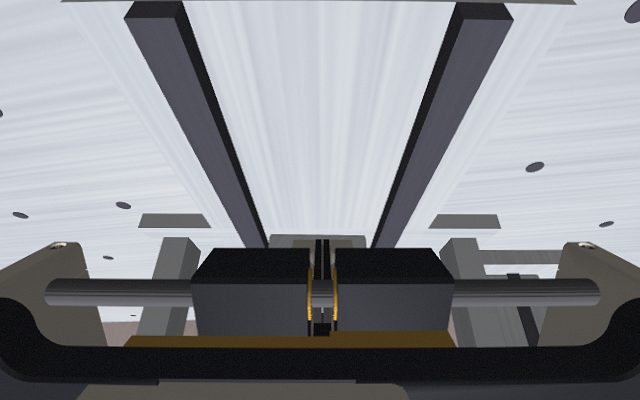

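Call:
{"name": "arm_command", "arguments": {"plan": [{"dx":0.15,"dy":-0.03,"dz":0.2,"wx":0,"wy":-0.03,"wz":0},{"dx":0.15,"dy":0,"dz":0.2,"wx":0,"wy":0,"wz":0},{"dx":0.15,"dy":0,"dz":0.2,"wx":0,"wy":0,"wz":0}]}}

```text
time_s: 22.02
tcp_pos: [0.6407, 0.0382, 0.0263]
eef_rot: [-0.0, 48.6, -9.3]
contact_force: [-9.3, 1.4, 7.4]
gripper_width: 0.0005
```

Run:
```python
from plan2 import *
np.set_printoptions(precision=2,suppress=True)
runp([(8,.8,27,48)],.3)
```

```text
22.0167 [ -16.32   21.92  -45.99 -166.08  -19.6    82.16] F [-9.27  1.36  7.36] gauge [ 0.81  2.66 26.27] a 48.6295234670224 az 0.34567021912271856
(8, 0.8, 27, 48) n 2 d [ 0.11 -0.05  0.15] w [ 0.03 -0.07 -0.03] q [ -16.43   22.43  -46.05 -167.12  -20.76   82.98] maxdq 0.6 cost 0.00000
```

Call:
{"name": "arm_command", "arguments": {"plan": [{"dx":0.13,"dy":-0.04,"dz":0.18,"wx":0.02,"wy":-0.05,"wz":-0.02},{"dx":0.1,"dy":0,"dz":0.14,"wx":0,"wy":0,"wz":0}]}}

```text
time_s: 22.18
tcp_pos: [0.6466, 0.037, 0.0263]
eef_rot: [-0.1, 48.6, -9.4]
contact_force: [-9.1, 1.2, 5.4]
gripper_width: 0.0007
```

Run:
```python
from plan2 import *
np.set_printoptions(precision=2,suppress=True)
runp([(11,.8,27,48)],.3)
```

```text
22.1833 [ -16.22   22.23  -45.36 -166.24  -19.33   82.21] F [-9.11  1.22  5.39] gauge [ 6.8   2.43 26.29] a 48.57028618655278 az 0.2647566720796634
(11, 0.8, 27, 48) n 1 d [ 0.11 -0.08  0.18] w [ 0.06 -0.12 -0.04] q [ -16.37   22.57  -45.66 -167.09  -20.51   82.88] maxdq 1.2 cost 0.00000
```

Call:
{"name": "arm_command", "arguments": {"plan": [{"dx":0.1,"dy":-0.04,"dz":0.15,"wx":0.03,"wy":-0.05,"wz":-0.02},{"dx":0,"dy":0,"dz":0,"wx":0,"wy":0,"wz":0}]}}

```text
time_s: 22.35
tcp_pos: [0.6492, 0.0361, 0.0264]
eef_rot: [-0.1, 48.4, -9.5]
contact_force: [-2.1, 0.2, 0.8]
gripper_width: 0.0003
```

Run:
```python
from plan2 import *
np.set_printoptions(precision=2,suppress=True)
runp([(14,.8,27,48)],.3)
p,d=r.capture("side"); cv2.imwrite("pics/s15.png",cv2.resize(p[130:260,200:360,::-1],None,fx=4.5,fy=4.5,interpolation=cv2.INTER_CUBIC))
p,d=r.capture("top"); cv2.imwrite("pics/t15.png",cv2.resize(p[90:220,260:420,::-1],None,fx=4.5,fy=4.5,interpolation=cv2.INTER_CUBIC))
```

```text
22.35 [ -16.21   22.39  -45.26 -166.55  -19.53   82.42] F [-2.06  0.19  0.78] gauge [ 9.48  2.03 26.45] a 48.430224912963496 az 0.16491010241383752
(14, 0.8, 27, 48) n 1 d [ 0.13 -0.06  0.19] w [ 0.04 -0.09 -0.02] q [ -16.31   22.7   -45.27 -167.05  -20.26   82.78] maxdq 0.7 cost 0.00000
```

View pics/s15.png

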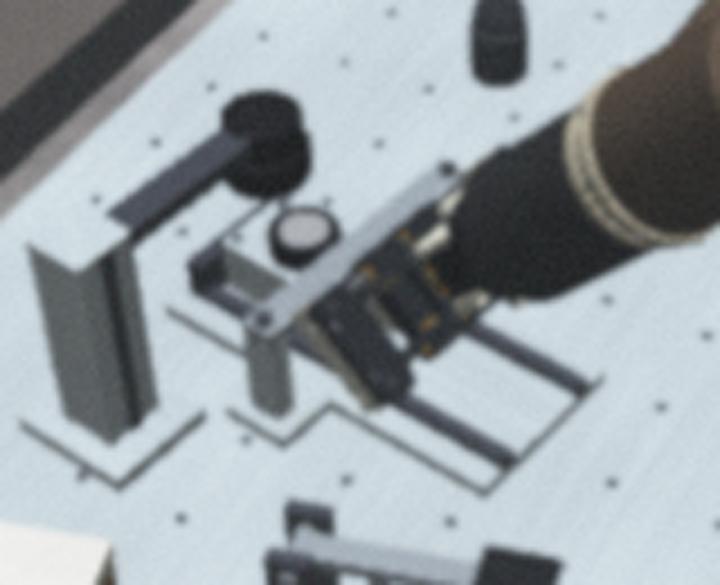

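View pics/t15.png

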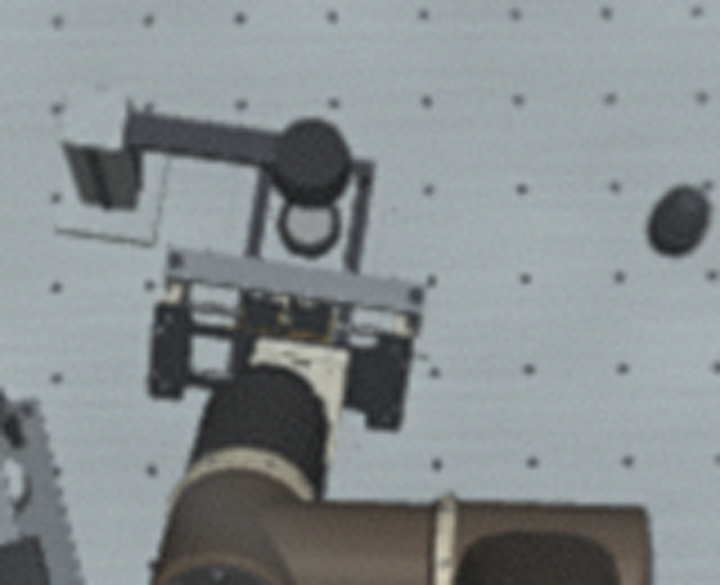

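Call:
{"name": "arm_command", "arguments": {"plan": [{"dx":0.08,"dy":-0.04,"dz":0.12,"wx":0.02,"wy":-0.05,"wz":-0.01},{"dx":0.05,"dy":0,"dz":0.05,"wx":0,"wy":0,"wz":0}]}}

```text
time_s: 22.62
tcp_pos: [0.6508, 0.0354, 0.0258]
eef_rot: [-0.1, 48.4, -9.5]
contact_force: [-12.3, 0.6, 10.5]
gripper_width: 0.0005
```

Run:
```python
from plan2 import *
np.set_printoptions(precision=2,suppress=True)
runp([(14,.8,27,48)],.3)
p,d=r.capture("side"); m=r.camera_model("side"); P=cloud(m,d); P[d==0]=np.nan
q=P[130:260,200:360].reshape(-1,3); g=np.array([ing(x) for x in q]); 
k=(abs(g[:,1])<30)&(g[:,0]>26)&(g[:,0]<115)
h=g[k&(g[:,2]>62)&(g[:,2]<72)]; print("mount",len(h),h.min(0),h.max(0),np.median(h,0))
h=g[k&(g[:,2]>46)&(g[:,2]<58)]; print("block top",len(h),h.min(0),h.max(0),np.percentile(h,98,axis=0))
e=g[(abs(g[:,1])<60)&(g[:,0]>105)&(g[:,0]<140)&(g[:,2]>34)&(g[:,2]<48)]; print("stop",len(e),e.min(0),e.max(0),np.median(e,0))
```

```text
22.6167 [ -16.24   22.58  -45.13 -166.57  -19.62   82.45] F [-12.26   0.61  10.47] gauge [11.19  1.64 25.81] a 48.387234545732184 az 0.15297579058791008
(14, 0.8, 27, 48) n 1 d [ 0.05 -0.04  0.14] w [ 0.04 -0.08 -0.02] q [ -16.31   22.7   -45.27 -167.05  -20.26   82.78] maxdq 0.6 cost 0.00000
mount 157 [ 41.78 -25.94  62.91] [91.31 26.45 71.3 ] [65.47  1.52 66.94]
block top 127 [ 50.16 -29.12  46.01] [114.62  29.94  57.11] [113.76  29.39  56.38]
stop 66 [105.28 -44.62  34.  ] [135.41  48.58  47.97] [124.9   27.79  38.93]
```

Call:
{"name": "arm_command", "arguments": {"plan": [{"dx":0.08,"dy":-0.02,"dz":0.15,"wx":0.02,"wy":-0.04,"wz":-0.01},{"dx":0.08,"dy":0,"dz":0.15,"wx":0,"wy":0,"wz":0}]}}

```text
time_s: 22.83
tcp_pos: [0.6511, 0.0357, 0.0252]
eef_rot: [-0.1, 48.7, -9.5]
contact_force: [-22.7, -2.5, 17.5]
gripper_width: 0.0006
```

Run:
```python
from plan2 import *
np.set_printoptions(precision=2,suppress=True)
runp([(14,.8,27,48)],.3)
p,d=r.capture("side"); m=r.camera_model("side"); P=cloud(m,d); P[d==0]=np.nan
q=P[130:260,200:360].reshape(-1,3); g=np.array([ing(x) for x in q]); 
k=(abs(g[:,1])<30)&(g[:,0]>26)&(g[:,0]<115)
h=g[k&(g[:,2]>62)&(g[:,2]<72)]; print("mount",len(h),h.min(0),h.max(0),np.median(h,0))
cv2.imwrite("pics/s16.png",cv2.resize(p[140:240,220:340,::-1],None,fx=6,fy=6,interpolation=cv2.INTER_CUBIC))
print(r.get_state()['contact_force'])
```

```text
22.8333 [ -16.15   22.56  -44.81 -166.37  -19.01   82.22] F [-22.71  -2.52  17.52] gauge [11.39  1.94 25.18] a 48.668518903173364 az 0.17092058541132374
(14, 0.8, 27, 48) n 1 d [ 0.02 -0.06  0.16] w [ 0.05 -0.15 -0.02] q [ -16.31   22.7   -45.27 -167.05  -20.26   82.78] maxdq 1.2 cost 0.00000
mount 161 [ 40.33 -28.68  62.03] [90.58 25.83 71.77] [64.63  1.58 67.35]
[-20.65  -1.58  15.04]
```

View pics/s16.png

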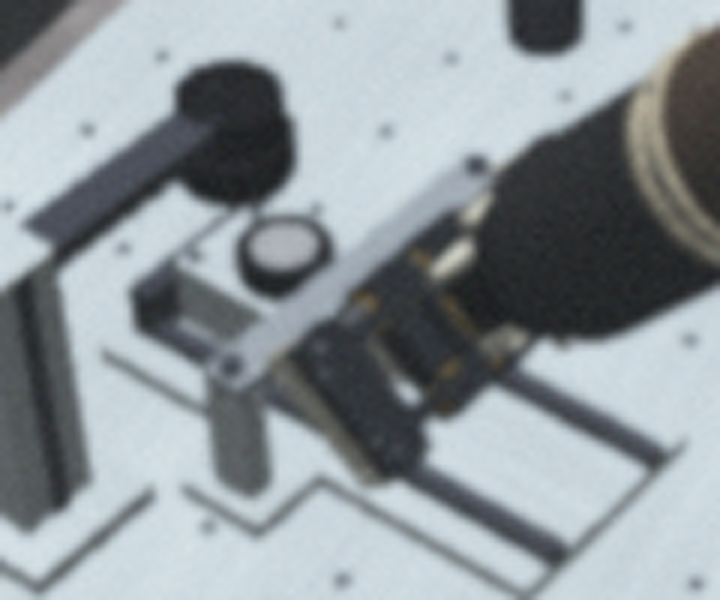

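Run:
```python
from plan2 import *
np.set_printoptions(precision=3,suppress=True)
s=r.get_state();print(s['contact_force'],s['moment'],ing(s['tcp_pos']),s['time_s'])
m,_=r.camera_model("wrist"),0
p,d=r.capture("wrist"); cv2.imwrite("pics/w16.png",p[:,:,::-1])
P=cloud(m,d); 
p,d=r.capture("top"); cv2.imwrite("pics/t16.png",cv2.resize(p[110:190,280:370,::-1],None,fx=7,fy=7,interpolation=cv2.INTER_CUBIC))
```

```text
[-20.655  -1.581  15.036] [-0.751  4.128 -1.295] [11.371  1.9   25.262] 22.8833
```

View pics/t16.png

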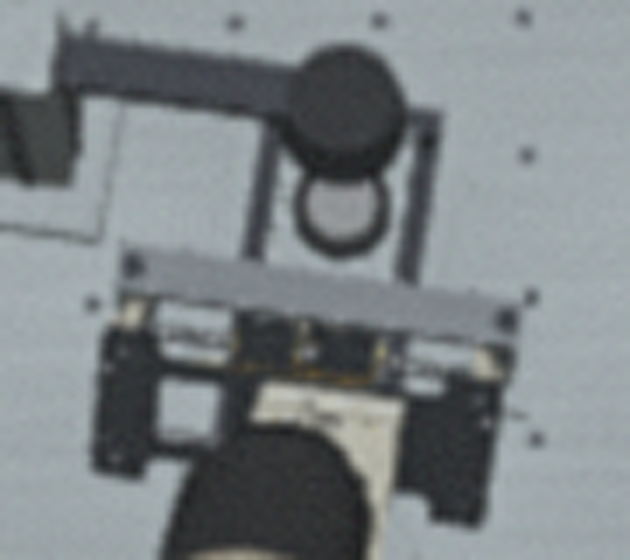

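View pics/w16.png

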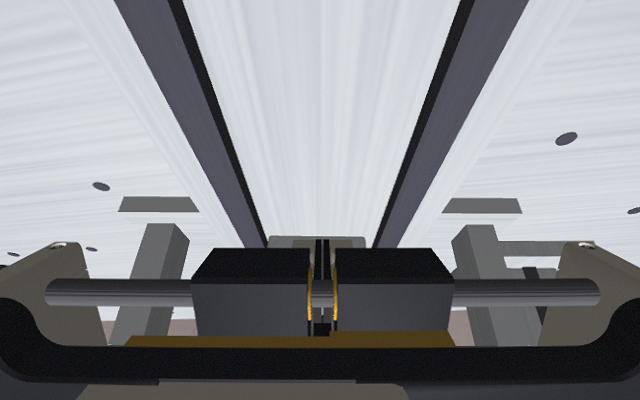

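Housing has stalled against the stop at 22 N with its mount measured at gauge x≈65.5. Backing off straight and looking.

Call:
{"name": "arm_command", "arguments": {"plan": [{"dx":-0.12,"dy":0,"dz":-0.1,"wx":0,"wy":0,"wz":0},{"dx":-0.35,"dy":0,"dz":-0.36,"wx":0,"wy":0,"wz":0},{"dx":-0.35,"dy":0,"dz":-0.36,"wx":0,"wy":0,"wz":0},{"dx":-0.35,"dy":0,"dz":-0.36,"wx":0,"wy":0,"wz":0},{"dx":-0.35,"dy":0,"dz":-0.36,"wx":0,"wy":0,"wz":0},{"dx":-0.35,"dy":0,"dz":-0.36,"wx":0,"wy":0,"wz":0}]}}

```text
time_s: 23.48
tcp_pos: [0.5976, 0.0437, 0.0303]
eef_rot: [-0.1, 48.3, -9.6]
contact_force: [0.1, -0.7, -0.2]
gripper_width: 0.0005
```

Run:
```python
from plan2 import *
np.set_printoptions(precision=2,suppress=True)
print(r.get_state()['moment'])
runp([(-55,.8,50,46),(-55,.8,80,44),(-55,.8,120,40),(-60,.8,160,36)],.8)
p,d=r.capture("side"); m=r.camera_model("side"); P=cloud(m,d); P[d==0]=np.nan
q=P[130:260,200:360].reshape(-1,3); g=np.array([ing(x) for x in q]); 
k=(abs(g[:,1])<32)&(g[:,0]>26)&(g[:,0]<115)
h=g[k&(g[:,2]>62)&(g[:,2]<72)]; print("mount",len(h),h.min(0),h.max(0),np.median(h,0))
cv2.imwrite("pics/s17.png",cv2.resize(p[140:240,220:340,::-1],None,fx=6,fy=6,interpolation=cv2.INTER_CUBIC))
p,d=r.capture("top"); cv2.imwrite("pics/t17.png",cv2.resize(p[110:190,280:370,::-1],None,fx=7,fy=7,interpolation=cv2.INTER_CUBIC))
```

```text
[0.34 2.19 0.02]
23.4833 [ -17.46   19.49  -51.7  -166.59  -23.15   83.64] F [ 0.13 -0.65 -0.2 ] gauge [-42.62   0.87  30.32] a 48.340443476156246 az 0.06843272652297869
(-55, 0.8, 50, 46) n 2 d [-0.57 -0.    0.1 ] w [ 0.02 -0.26 -0.01] q [ -18.02   16.77  -54.08 -166.25  -25.18   83.56] maxdq 1.4 cost 0.00000
(-55, 0.8, 80, 44) n 2 d [-0.53  0.    0.53] w [ 0.   -0.22 -0.  ] q [ -17.89   12.43  -53.05 -163.98  -21.95   80.84] maxdq 2.2 cost 0.00000
(-55, 0.8, 120, 40) n 3 d [-0.45  0.    0.49] w [-0.   -0.29 -0.  ] q [ -18.      7.47  -52.86 -161.9   -20.99   78.42] maxdq 1.7 cost 0.00000
(-60, 0.8, 160, 36) n 3 d [-0.48  0.    0.47] w [ 0.   -0.29 -0.  ] q [ -18.08    2.16  -52.67 -159.4   -19.7    75.49] maxdq 1.8 cost 0.00000
mount 157 [ 41.85 -28.25  62.08] [92.   25.75 70.78] [66.11  0.35 67.06]
```

View pics/s17.png

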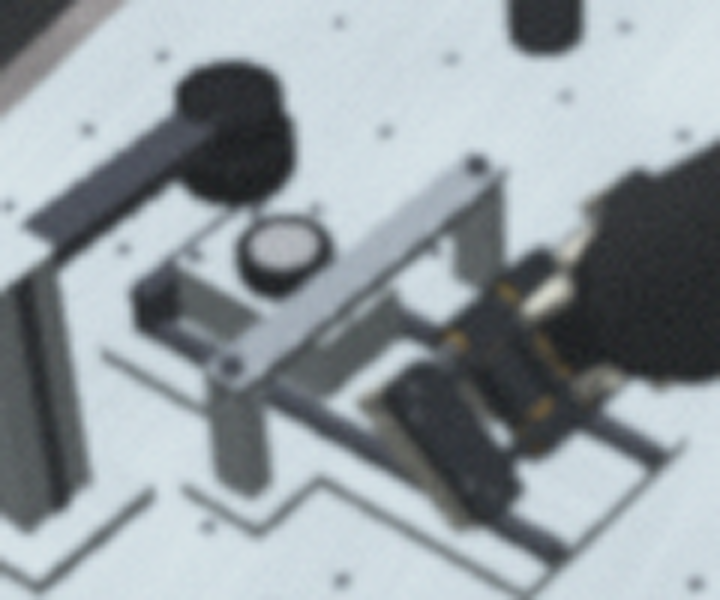

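View pics/t17.png

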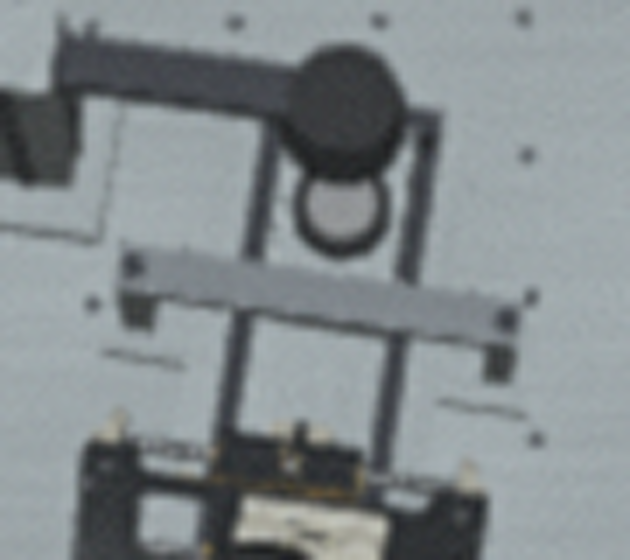

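Run:
```python
from plan2 import *
np.set_printoptions(precision=2,suppress=True)
p,d=r.capture("side"); m=r.camera_model("side"); P=cloud(m,d); P[d==0]=np.nan
q=P[130:260,200:360].reshape(-1,3); g=np.array([ing(x) for x in q])
def rg(n,k): 
    h=g[k]; print(n,len(h),"x",np.percentile(h[:,0],[0,2,50,98,100]),"y",np.percentile(h[:,1],[2,98]),"z",np.median(h[:,2]))
rg("bar top",(abs(g[:,1])<80)&(abs(g[:,0]-12)<25)&(g[:,2]>82)&(g[:,2]<92))
rg("mount top",(abs(g[:,1])<32)&(g[:,0]>26)&(g[:,0]<110)&(g[:,2]>65)&(g[:,2]<72))
rg("block top",(abs(g[:,1])<32)&(g[:,0]>26)&(g[:,0]<130)&(g[:,2]>48)&(g[:,2]<57))
rg("stop top",(abs(g[:,1])<50)&(abs(g[:,1])>0)&(g[:,0]>100)&(g[:,0]<145)&(g[:,2]>37)&(g[:,2]<46))
```

```text
bar top 298 x [-0.23  0.58 12.77 25.59 27.59] y [-75.61  76.95] z 84.88571353979228
mount top 139 x [41.48 43.43 64.33 88.2  91.73] y [-23.34  23.53] z 67.42071305368245
block top 119 x [ 52.25  52.44  99.59 116.1  116.91] y [-28.77  30.23] z 51.44356851527756
stop top 57 x [101.61 104.24 125.58 132.59 133.01] y [-29.42  49.11] z 39.540871506674556
```

Call:
{"name": "arm_command", "arguments": {"plan": [{"dx":-0.57,"dy":0,"dz":0.1,"wx":0.02,"wy":-0.26,"wz":0},{"dx":-0.57,"dy":0,"dz":0.1,"wx":0.02,"wy":-0.26,"wz":0},{"dx":-0.53,"dy":0,"dz":0.53,"wx":0,"wy":-0.22,"wz":0},{"dx":-0.53,"dy":0,"dz":0.53,"wx":0,"wy":-0.22,"wz":0},{"dx":-0.45,"dy":0,"dz":0.49,"wx":0,"wy":-0.29,"wz":0},{"dx":-0.45,"dy":0,"dz":0.49,"wx":0,"wy":-0.29,"wz":0},{"dx":-0.45,"dy":0,"dz":0.49,"wx":0,"wy":-0.29,"wz":0}]}}

```text
time_s: 24.22
tcp_pos: [0.5832, 0.046, 0.1245]
eef_rot: [0.2, 39.4, -9.6]
contact_force: [0.2, -0.8, 0.0]
gripper_width: 0.0005
```

```bash
cat > plan3.py <<'E'
from plan2 import *
def vert(yaw): # tool down, tool y at world yaw
    y=np.radians(yaw); tx=np.array([0,0,-1.]); ty=np.array([np.cos(y),np.sin(y),0]); return Ro.from_matrix(np.c_[tx,ty,np.cross(tx,ty)])
E
python3 - <<'E'
from plan3 import *
np.set_printoptions(precision=1,suppress=True)
P=np.array([.433,.247,0])
for yaw in range(-180,180,30):
    o=ik2(P+[0,0,.17],vert(yaw),[[45,5,-35,0,-50,50],[45,5,-35,0,-50,-50]]); print(yaw,"%.5f"%o.cost,o.x, ik2(P+[0,0,.05],vert(yaw),[o.x]).x)
print(r.get_state()['joints'])
E
```

```text
-180 0.00000 [ 52.3   6.6 -25.8  -0.  -57.6 -52.3] [ 52.3  15.2 -34.1  -0.  -40.7 -52.3]
-150 0.00000 [ 52.3   6.6 -25.8  -0.  -57.6 -22.3] [ 52.3  15.2 -34.1  -0.  -40.7 -22.3]
-120 0.00000 [ 52.3   6.6 -25.8  -0.  -57.6   7.7] [ 52.3  15.2 -34.1  -0.  -40.7   7.7]
-90 0.00000 [ 52.3   6.6 -25.8   0.  -57.6  37.7] [ 52.3  15.2 -34.1  -0.  -40.7  37.7]
-60 0.00000 [ 52.3   6.6 -25.8  -0.  -57.6  67.7] [ 52.3  15.2 -34.1  -0.  -40.7  67.7]
-30 0.00000 [ 52.3   6.6 -25.8   0.  -57.6  97.7] [ 52.3  15.2 -34.1  -0.  -40.7  97.7]
0 0.00000 [ 52.3   6.6 -25.8  -0.  -57.6 127.7] [ 52.3  15.2 -34.1  -0.  -40.7 127.7]
30 0.00000 [ 52.3   6.6 -25.8   0.  -57.6 157.7] [ 52.3  15.2 -34.1  -0.  -40.7 157.7]
60 0.00000 [  52.3    6.6  -25.8   -0.   -57.6 -172.3] [  52.3   15.2  -34.1   -0.   -40.7 -172.3]
90 0.00000 [  52.3    6.6  -25.8   -0.   -57.6 -142.3] [  52.3   15.2  -34.1   -0.   -40.7 -142.3]
120 0.00000 [  52.3    6.6  -25.8   -0.   -57.6 -112.3] [  52.3   15.2  -34.1   -0.   -40.7 -112.3]
150 0.00000 [ 52.3   6.6 -25.8  -0.  -57.6 -82.3] [ 52.3  15.2 -34.1  -0.  -40.7 -82.3]
[ -18.2    6.8  -53.2 -161.5  -21.3   78. ]
```

```bash
cat > plan4.py <<'E'
from plan3 import *
V2=[[-13,-6,-48,-135,-24,71],[-6,-12,-44,-105,-26,65],[2,-14,-41,-75,-26,58],[14,-14,-38,-40,-32,54],[30,-8,-33,-15,-44,52],[46,0,-28,0,-56,52],[52.3,4.5,-23.7,0,-61.8,52]]
def run2(V,q0,k=.9):
    q=np.array(q0);T=F2(X,q);print(T[0])
    for b in V:
        T1=F2(X,np.array(b,float)); ang=np.linalg.norm((T[1].inv()*T1[1]).as_rotvec())/.08; dist=np.linalg.norm(T1[0]-T[0])/.02; n=int(np.ceil(max(ang,dist)/k))
        d,w=screw(T,T1,n); q,T,out=sim(q,T,[(d,w)]*n); tx=T[1].apply([1,0,0])
        print(b,"pos",T1[0].round(3),"tx",tx.round(2),"n",n,"d",d,"w",w,"maxdq %.1f"%max(abs(o[1]).max() for o in out),"cost %.5f"%max(o[0] for o in out), "minz",min(o[2][2] for o in out).round(3))
E
python3 - <<'E'
from plan4 import *
np.set_printoptions(precision=2,suppress=True)
run2(V2,r.get_state()['joints'])
E
```

```text
[0.58 0.05 0.12]
[-13, -6, -48, -135, -24, 71] pos [0.56 0.12 0.24] tx [ 0.91  0.08 -0.4 ] n 8 d [-0.51  0.41  0.56] w [-0.65 -0.48  0.29] maxdq 3.5 cost 0.00000 minz 0.14
[-6, -12, -44, -105, -26, 65] pos [0.5  0.16 0.24] tx [ 0.86  0.34 -0.38] n 8 d [-0.32  0.33  0.05] w [-0.75 -0.21  0.35] maxdq 4.1 cost 0.00000 minz 0.238
[2, -14, -41, -75, -26, 58] pos [0.46 0.13 0.21] tx [ 0.73  0.45 -0.51] n 7 d [-0.23  0.17 -0.28] w [-0.8  -0.04  0.39] maxdq 4.4 cost 0.00000 minz 0.215
[14, -14, -38, -40, -32, 54] pos [0.45 0.09 0.21] tx [ 0.51  0.48 -0.72] n 10 d [-0.11  0.07 -0.12] w [-0.77 -0.1   0.38] maxdq 3.9 cost 0.00000 minz 0.21
[30, -8, -33, -15, -44, 52] pos [0.45 0.13 0.21] tx [ 0.23  0.34 -0.91] n 10 d [ 0.09 -0.11  0.08] w [-0.67 -0.21  0.42] maxdq 3.2 cost 0.00000 minz 0.209
[46, 0, -28, 0, -56, 52] pos [0.45 0.19 0.21] tx [ 0.07  0.08 -0.99] n 8 d [ 0.11 -0.38  0.07] w [-0.68 -0.22  0.45] maxdq 2.4 cost 0.00000 minz 0.207
[52.3, 4.5, -23.7, 0, -61.8, 52] pos [0.43 0.24 0.2 ] tx [ 0.  0. -1.] n 4 d [ 0.09 -0.7   0.12] w [-0.34 -0.27  0.19] maxdq 1.6 cost 0.00000 minz 0.201
```

Call:
{"name": "arm_command", "arguments": {"plan": [{"dx":-0.51,"dy":0.41,"dz":0.56,"wx":-0.65,"wy":-0.48,"wz":0.29},{"dx":-0.51,"dy":0.41,"dz":0.56,"wx":-0.65,"wy":-0.48,"wz":0.29},{"dx":-0.51,"dy":0.41,"dz":0.56,"wx":-0.65,"wy":-0.48,"wz":0.29},{"dx":-0.51,"dy":0.41,"dz":0.56,"wx":-0.65,"wy":-0.48,"wz":0.29},{"dx":-0.51,"dy":0.41,"dz":0.56,"wx":-0.65,"wy":-0.48,"wz":0.29},{"dx":-0.51,"dy":0.41,"dz":0.56,"wx":-0.65,"wy":-0.48,"wz":0.29},{"dx":-0.51,"dy":0.41,"dz":0.56,"wx":-0.65,"wy":-0.48,"wz":0.29},{"dx":-0.51,"dy":0.41,"dz":0.56,"wx":-0.65,"wy":-0.48,"wz":0.29},{"dx":-0.32,"dy":0.33,"dz":0.05,"wx":-0.75,"wy":-0.21,"wz":0.35},{"dx":-0.32,"dy":0.33,"dz":0.05,"wx":-0.75,"wy":-0.21,"wz":0.35},{"dx":-0.32,"dy":0.33,"dz":0.05,"wx":-0.75,"wy":-0.21,"wz":0.35},{"dx":-0.32,"dy":0.33,"dz":0.05,"wx":-0.75,"wy":-0.21,"wz":0.35}]}}

```text
time_s: 25.22
tcp_pos: [0.519, 0.15, 0.255]
eef_rot: [-28.5, 20.1, 14.5]
contact_force: [0.4, 0.1, -0.4]
gripper_width: 0.0002
```

Run:
```python
from plan4 import *
np.set_printoptions(precision=2,suppress=True)
s=r.get_state();print(s['time_s'],s['joints'],s['contact_force'])
run2(V2[1:],s['joints'])
```

```text
25.2167 [  -9.57  -11.8   -46.3  -117.74  -25.67   67.49] [ 0.36  0.09 -0.38]
[0.52 0.15 0.26]
[-6, -12, -44, -105, -26, 65] pos [0.5  0.16 0.24] tx [ 0.86  0.34 -0.38] n 4 d [-0.12  0.27 -0.11] w [-0.62 -0.09  0.35] maxdq 3.3 cost 0.00000 minz 0.241
[2, -14, -41, -75, -26, 58] pos [0.46 0.13 0.21] tx [ 0.73  0.45 -0.51] n 7 d [-0.23  0.17 -0.28] w [-0.8  -0.04  0.39] maxdq 4.4 cost 0.00000 minz 0.215
[14, -14, -38, -40, -32, 54] pos [0.45 0.09 0.21] tx [ 0.51  0.48 -0.72] n 10 d [-0.11  0.07 -0.12] w [-0.77 -0.1   0.38] maxdq 3.9 cost 0.00000 minz 0.21
[30, -8, -33, -15, -44, 52] pos [0.45 0.13 0.21] tx [ 0.23  0.34 -0.91] n 10 d [ 0.09 -0.11  0.08] w [-0.67 -0.21  0.42] maxdq 3.2 cost 0.00000 minz 0.209
[46, 0, -28, 0, -56, 52] pos [0.45 0.19 0.21] tx [ 0.07  0.08 -0.99] n 8 d [ 0.11 -0.38  0.07] w [-0.68 -0.22  0.45] maxdq 2.4 cost 0.00000 minz 0.207
[52.3, 4.5, -23.7, 0, -61.8, 52] pos [0.43 0.24 0.2 ] tx [ 0.  0. -1.] n 4 d [ 0.09 -0.7   0.12] w [-0.34 -0.27  0.19] maxdq 1.6 cost 0.00000 minz 0.201
```

Call:
{"name": "arm_command", "arguments": {"plan": [{"dx":-0.12,"dy":0.27,"dz":-0.11,"wx":-0.62,"wy":-0.09,"wz":0.35},{"dx":-0.12,"dy":0.27,"dz":-0.11,"wx":-0.62,"wy":-0.09,"wz":0.35},{"dx":-0.12,"dy":0.27,"dz":-0.11,"wx":-0.62,"wy":-0.09,"wz":0.35},{"dx":-0.12,"dy":0.27,"dz":-0.11,"wx":-0.62,"wy":-0.09,"wz":0.35},{"dx":-0.23,"dy":0.17,"dz":-0.28,"wx":-0.8,"wy":-0.04,"wz":0.39},{"dx":-0.23,"dy":0.17,"dz":-0.28,"wx":-0.8,"wy":-0.04,"wz":0.39},{"dx":-0.23,"dy":0.17,"dz":-0.28,"wx":-0.8,"wy":-0.04,"wz":0.39},{"dx":-0.23,"dy":0.17,"dz":-0.28,"wx":-0.8,"wy":-0.04,"wz":0.39},{"dx":-0.23,"dy":0.17,"dz":-0.28,"wx":-0.8,"wy":-0.04,"wz":0.39},{"dx":-0.23,"dy":0.17,"dz":-0.28,"wx":-0.8,"wy":-0.04,"wz":0.39},{"dx":-0.23,"dy":0.17,"dz":-0.28,"wx":-0.8,"wy":-0.04,"wz":0.39}]}}

```text
time_s: 26.13
tcp_pos: [0.4484, 0.1276, 0.2167]
eef_rot: [-60.3, 30.7, 32.7]
contact_force: [-0.4, 0.3, 0.6]
gripper_width: 0.0003
```

Run:
```python
from plan4 import *
np.set_printoptions(precision=2,suppress=True)
s=r.get_state();print(s['time_s'],s['joints'],s['contact_force'])
run2(V2[3:],s['joints'])
```

```text
26.1333 [  2.47 -15.75 -41.79 -73.07 -26.96  57.98] [-0.43  0.29  0.64]
[0.45 0.13 0.22]
[14, -14, -38, -40, -32, 54] pos [0.45 0.09 0.21] tx [ 0.51  0.48 -0.72] n 9 d [-0.07  0.04 -0.18] w [-0.79 -0.09  0.41] maxdq 4.0 cost 0.00000 minz 0.211
[30, -8, -33, -15, -44, 52] pos [0.45 0.13 0.21] tx [ 0.23  0.34 -0.91] n 10 d [ 0.09 -0.11  0.08] w [-0.67 -0.21  0.42] maxdq 3.2 cost 0.00000 minz 0.209
[46, 0, -28, 0, -56, 52] pos [0.45 0.19 0.21] tx [ 0.07  0.08 -0.99] n 8 d [ 0.11 -0.38  0.07] w [-0.68 -0.22  0.45] maxdq 2.4 cost 0.00000 minz 0.207
[52.3, 4.5, -23.7, 0, -61.8, 52] pos [0.43 0.24 0.2 ] tx [ 0.  0. -1.] n 4 d [ 0.09 -0.7   0.12] w [-0.34 -0.27  0.19] maxdq 1.6 cost 0.00000 minz 0.201
```

Call:
{"name": "arm_command", "arguments": {"plan": [{"dx":-0.07,"dy":0.04,"dz":-0.18,"wx":-0.79,"wy":-0.09,"wz":0.41},{"dx":-0.07,"dy":0.04,"dz":-0.18,"wx":-0.79,"wy":-0.09,"wz":0.41},{"dx":-0.07,"dy":0.04,"dz":-0.18,"wx":-0.79,"wy":-0.09,"wz":0.41},{"dx":-0.07,"dy":0.04,"dz":-0.18,"wx":-0.79,"wy":-0.09,"wz":0.41},{"dx":-0.07,"dy":0.04,"dz":-0.18,"wx":-0.79,"wy":-0.09,"wz":0.41},{"dx":-0.07,"dy":0.04,"dz":-0.18,"wx":-0.79,"wy":-0.09,"wz":0.41},{"dx":-0.07,"dy":0.04,"dz":-0.18,"wx":-0.79,"wy":-0.09,"wz":0.41},{"dx":-0.07,"dy":0.04,"dz":-0.18,"wx":-0.79,"wy":-0.09,"wz":0.41},{"dx":-0.07,"dy":0.04,"dz":-0.18,"wx":-0.79,"wy":-0.09,"wz":0.41},{"dx":0.05,"dy":-0.11,"dz":0.08,"wx":-0.67,"wy":-0.21,"wz":0.42},{"dx":0.05,"dy":-0.11,"dz":0.08,"wx":-0.67,"wy":-0.21,"wz":0.42},{"dx":0.05,"dy":-0.11,"dz":0.08,"wx":-0.67,"wy":-0.21,"wz":0.42},{"dx":0.05,"dy":-0.11,"dz":0.08,"wx":-0.67,"wy":-0.21,"wz":0.42},{"dx":0.05,"dy":-0.11,"dz":0.08,"wx":-0.67,"wy":-0.21,"wz":0.42}]}}

```text
time_s: 27.3
tcp_pos: [0.4335, 0.102, 0.2131]
eef_rot: [-98.2, 56.9, 51.3]
contact_force: [-0.0, -0.1, -0.1]
gripper_width: 0.0007
```

Run:
```python
from plan4 import *
np.set_printoptions(precision=2,suppress=True)
s=r.get_state();print(s['time_s'],s['joints'],s['contact_force'])
run2(V2[4:],s['joints'])
```

```text
27.3 [ 23.41 -13.41 -36.66 -23.87 -39.25  51.01] [-0.02 -0.11 -0.07]
[0.43 0.1  0.21]
[30, -8, -33, -15, -44, 52] pos [0.45 0.13 0.21] tx [ 0.23  0.34 -0.91] n 4 d [ 0.24 -0.29 -0.07] w [-0.71 -0.23  0.45] maxdq 2.3 cost 0.00000 minz 0.209
[46, 0, -28, 0, -56, 52] pos [0.45 0.19 0.21] tx [ 0.07  0.08 -0.99] n 8 d [ 0.11 -0.38  0.07] w [-0.68 -0.22  0.45] maxdq 2.4 cost 0.00000 minz 0.207
[52.3, 4.5, -23.7, 0, -61.8, 52] pos [0.43 0.24 0.2 ] tx [ 0.  0. -1.] n 4 d [ 0.09 -0.7   0.12] w [-0.34 -0.27  0.19] maxdq 1.6 cost 0.00000 minz 0.201
```

Call:
{"name": "arm_command", "arguments": {"plan": [{"dx":0.24,"dy":-0.29,"dz":-0.07,"wx":-0.71,"wy":-0.23,"wz":0.45},{"dx":0.24,"dy":-0.29,"dz":-0.07,"wx":-0.71,"wy":-0.23,"wz":0.45},{"dx":0.24,"dy":-0.29,"dz":-0.07,"wx":-0.71,"wy":-0.23,"wz":0.45},{"dx":0.24,"dy":-0.29,"dz":-0.07,"wx":-0.71,"wy":-0.23,"wz":0.45},{"dx":0.08,"dy":-0.38,"dz":0.07,"wx":-0.68,"wy":-0.22,"wz":0.45},{"dx":0.08,"dy":-0.38,"dz":0.07,"wx":-0.68,"wy":-0.22,"wz":0.45},{"dx":0.08,"dy":-0.38,"dz":0.07,"wx":-0.68,"wy":-0.22,"wz":0.45},{"dx":0.08,"dy":-0.38,"dz":0.07,"wx":-0.68,"wy":-0.22,"wz":0.45},{"dx":0.08,"dy":-0.38,"dz":0.07,"wx":-0.68,"wy":-0.22,"wz":0.45},{"dx":0.08,"dy":-0.38,"dz":0.07,"wx":-0.68,"wy":-0.22,"wz":0.45},{"dx":0.08,"dy":-0.38,"dz":0.07,"wx":-0.68,"wy":-0.22,"wz":0.45},{"dx":0.08,"dy":-0.38,"dz":0.07,"wx":-0.68,"wy":-0.22,"wz":0.45},{"dx":0,"dy":0,"dz":0,"wx":0,"wy":0,"wz":0}]}}

```text
time_s: 28.38
tcp_pos: [0.434, 0.1812, 0.2105]
eef_rot: [-153.2, 85.6, 36.7]
contact_force: [-0.0, 0.1, 0.4]
gripper_width: 0.0002
```

Run:
```python
from plan4 import *
np.set_printoptions(precision=3,suppress=True)
s,m,p,P=wrist("w20"); np.save("w20.npy",P); print(s['time_s'],s['joints'],s['tcp_pos'],tool(s).apply([1,0,0]))
for q in r.cut_out("wrist","pump_pad"):
    print(q['score'],q['bbox']); Z=P[q['mask']]; Z=Z[(Z[:,2]>.08)&(Z[:,2]<.115)]; print(len(Z),cv2.minAreaRect(Z[:,:2].astype(np.float32)),np.median(Z[:,2]))
sp=r.spot_point("wrist","pump_pad"); print(sp)
for k in sp: print(atz(m,[k['centre']],.1))
s=r.get_state(); T=tool(s); print(T.inv().apply(np.array([.433,.247,.14])-s['tcp_pos'])/.02,(T.inv()*vert(-75.5)).as_rotvec()/.08)
```

```text
28.3833 [ 47.45   -1.278 -29.003   0.966 -57.956  52.011] [0.434 0.181 0.211] [ 0.061  0.046 -0.997]
0.94 [236.2, 47.8, 48.9, 172.6]
4869 ((0.48351338505744934, 0.25612780451774597), (0.14875780045986176, 0.04312622919678688), 13.711052894592285) 0.09856144683283224
0.78 [160.2, 304.8, 28.3, 30.4]
0 ((0.0, 0.0), (0.0, 0.0), 0.0) nan
[{'centre': [259.6, 197.2], 'score': 0.89}]
[[0.431 0.243 0.1  ]]
[ 3.681 -3.163 -0.264] [-1.057 -0.892  0.443]
  return _methods._mean(a, axis=axis, dtype=dtype,
  ret = ret.dtype.type(ret / rcount)
```

View pics/w20.png

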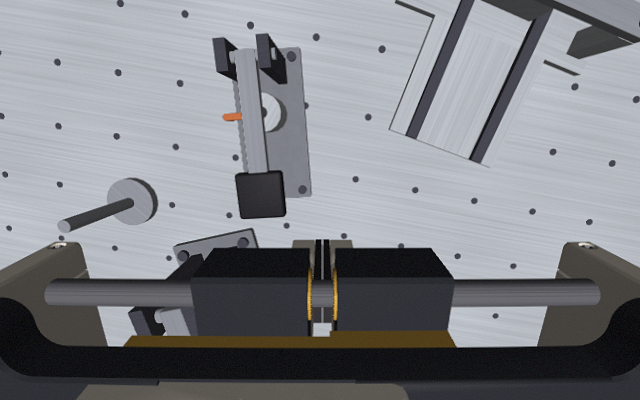

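Run:
```python
from plan4 import *
np.set_printoptions(precision=3,suppress=True)
P=np.load("w20.npy"); im=cv2.imread("pics/w20.png"); cv2.imwrite("pics/w20c.png",cv2.resize(im[20:230,180:340],None,fx=3,fy=2.8))
Q=P.reshape(-1,3); Q=Q[~np.isnan(Q[:,0])]
y=np.radians(13.7); ux=np.array([np.cos(y),np.sin(y)]);uy=np.array([-np.sin(y),np.cos(y)]); c=np.array([.432,.2437])
a=(Q[:,:2]-c)@ux; b=(Q[:,:2]-c)@uy; k=(Q[:,2]>.006)&(Q[:,2]<.014)&(abs(b)<.07)&(a>-.06)&(a<.2)
print("base along",np.percentile(a[k],[1,99]),"across",np.percentile(b[k],[1,99]))
k=(Q[:,2]>.095)&(Q[:,2]<.112)&(abs(b)<.05)&(a<.03)&(a>-.04); print("pad",np.percentile(a[k],[1,50,99]),np.percentile(b[k],[1,50,99]),np.median(Q[k,2]))
k=(Q[:,2]>.099)&(Q[:,2]<.11)&(abs(b)>.012)&(abs(b)<.05)&(a>.08)&(a<.18); print("cheeks",np.percentile(a[k],[1,50,99]),np.percentile(b[k],[1,99]))
s=r.get_state(); T=tool(s); print(T.inv().apply(np.array([.432,.2437,.125])-s['tcp_pos'])/.02,(T.inv()*vert(-76.3)).as_rotvec()/.08)
```

```text
base along [-0.02   0.145] across [-0.039  0.039]
pad [-0.02   0.003  0.029] [-0.021 -0.001  0.02 ] 0.09976732655303426
cheeks [0.109 0.122 0.135] [-0.023  0.024]
[ 4.417 -2.98  -0.135] [-0.883 -0.889  0.449]
```

View pics/w20c.png

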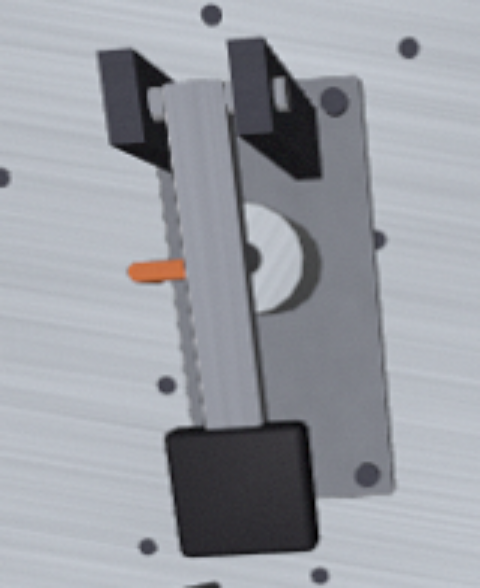

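Pumps: small one at (265,125) (base ≈168×80 mm, pad 44 mm, pad–cheek 122 mm) fits; the large one at (190,285) does not. Moving over the small one's pad (260,195).

Call:
{"name": "arm_command", "arguments": {"plan": [{"dx":0,"dy":-0.75,"dz":-0.03,"wx":-0.22,"wy":-0.22,"wz":0.11},{"dx":0.4,"dy":-0.75,"dz":-0.03,"wx":-0.22,"wy":-0.22,"wz":0.11},{"dx":0.8,"dy":-0.75,"dz":-0.03,"wx":-0.22,"wy":-0.22,"wz":0.11},{"dx":0.8,"dy":-0.75,"dz":-0.03,"wx":-0.22,"wy":-0.22,"wz":0.11},{"dx":0.8,"dy":0,"dz":0,"wx":0,"wy":0,"wz":0},{"dx":0.8,"dy":0,"dz":0,"wx":0,"wy":0,"wz":0},{"dx":0,"dy":0,"dz":0,"wx":0,"wy":0,"wz":0}]}}

```text
time_s: 29.12
tcp_pos: [0.4249, 0.2435, 0.1379]
eef_rot: [-75.4, 89.8, 118.1]
contact_force: [-0.7, -0.3, 0.4]
gripper_width: 0.0006
```

```bash
cat > pn.py <<'E'
from plan4 import *
np.set_printoptions(precision=3,suppress=True)
def pn(z,pos=(.432,.2437)):
    s=r.get_state(); T=tool(s); print(s['time_s'],s['tcp_pos'],"F",s['contact_force'],T.inv().apply(np.array([*pos,z])-s['tcp_pos'])/.02,(T.inv()*vert(-76.3)).as_rotvec()/.08)
E
python3 - <<'E'
from pn import *
pn(.11)
E
```

```text
29.1167 [0.425 0.244 0.138] F [-0.715 -0.251  0.414] [ 1.395  0.08  -0.346] [-0.046  0.013  0.052]
```

Call:
{"name": "arm_command", "arguments": {"plan": [{"dx":0.4,"dy":0.08,"dz":-0.35,"wx":-0.05,"wy":0.01,"wz":0.05},{"dx":0.8,"dy":0,"dz":0,"wx":0,"wy":0,"wz":0},{"dx":0.1,"dy":0,"dz":0,"wx":0,"wy":0,"wz":0}]}}

```text
time_s: 29.37
tcp_pos: [0.4335, 0.2446, 0.1113]
eef_rot: [104.7, 90.0, -61.5]
contact_force: [0.4, -0.7, -0.4]
gripper_width: 0.0004
```

Run:
```python
from pn import *
pn(.065)
```

```text
29.3667 [0.434 0.245 0.111] F [ 0.387 -0.728 -0.415] [2.314 0.024 0.084] [ 0.015 -0.    -0.002]
```

Press to about z = 0.066, then creep.

Call:
{"name": "arm_command", "arguments": {"plan": [{"dx":0.5,"dy":0,"dz":0,"wx":0,"wy":0,"wz":0},{"dx":0.5,"dy":0,"dz":0,"wx":0,"wy":0,"wz":0},{"dx":0.5,"dy":0,"dz":0,"wx":0,"wy":0,"wz":0},{"dx":0.5,"dy":0,"dz":0,"wx":0,"wy":0,"wz":0},{"dx":0.25,"dy":0,"dz":0,"wx":0,"wy":0,"wz":0}]}}

```text
time_s: 29.78
tcp_pos: [0.4374, 0.246, 0.0687]
eef_rot: [-165.4, 89.7, 28.4]
contact_force: [-1.1, -1.7, 7.3]
gripper_width: 0.0006
```

Run:
```python
from pn import *
pn(.06)
```

```text
29.7833 [0.437 0.246 0.069] F [-1.147 -1.655  7.26 ] [0.433 0.048 0.294] [ 0.023 -0.073  0.019]
```

Call:
{"name": "arm_command", "arguments": {"plan": [{"dx":0.2,"dy":0,"dz":0.1,"wx":0,"wy":-0.05,"wz":0},{"dx":0.2,"dy":0,"dz":0,"wx":0,"wy":0,"wz":0},{"dx":0.2,"dy":0,"dz":0,"wx":0,"wy":0,"wz":0}]}}

```text
time_s: 30.03
tcp_pos: [0.4393, 0.2467, 0.0596]
eef_rot: [-165.5, 89.5, 28.4]
contact_force: [-11.9, -3.3, 32.4]
gripper_width: 0.0003
```

Run:
```python
from pn import *
pn(.06)
```

```text
30.0333 [0.439 0.247 0.06 ] F [-11.905  -3.322  32.39 ] [-0.021  0.059  0.388] [ 0.048 -0.099  0.026]
```

Run:
```python
from pn import *
p,d=r.capture("side"); cv2.imwrite("pics/s21.png",cv2.resize(p[190:330,220:380,::-1],None,fx=4.5,fy=4,interpolation=cv2.INTER_CUBIC))
pn(.115)
```

```text
30.0833 [0.439 0.247 0.06 ] F [-9.958 -2.531 26.821] [-2.762  0.052  0.363] [ 0.052 -0.096  0.022]
```

Call:
{"name": "arm_command", "arguments": {"plan": [{"dx":-0.5,"dy":0,"dz":0,"wx":0,"wy":0,"wz":0},{"dx":-0.7,"dy":0.03,"dz":0.1,"wx":0.03,"wy":-0.05,"wz":0.02},{"dx":-0.7,"dy":0.03,"dz":0.1,"wx":0.02,"wy":-0.05,"wz":0.01},{"dx":-0.7,"dy":0,"dz":0.1,"wx":0,"wy":0,"wz":0},{"dx":-0.3,"dy":0,"dz":0,"wx":0,"wy":0,"wz":0},{"dx":0,"dy":0,"dz":0,"wx":0,"wy":0,"wz":0},{"dx":0,"dy":0,"dz":0,"wx":0,"wy":0,"wz":0}]}}

```text
time_s: 30.67
tcp_pos: [0.4361, 0.2464, 0.1239]
eef_rot: [-147.0, 89.6, 46.7]
contact_force: [0.7, -0.8, -0.9]
gripper_width: 0.0001
```

Run:
```python
from pn import *
pn(.107)
p,d=r.capture("side"); cv2.imwrite("pics/s22.png",cv2.resize(p[190:330,220:380,::-1],None,fx=4.5,fy=4,interpolation=cv2.INTER_CUBIC))
```

```text
30.6667 [0.436 0.246 0.124] F [ 0.685 -0.812 -0.895] [0.846 0.087 0.238] [ 0.003 -0.076  0.049]
```

View pics/s21.png

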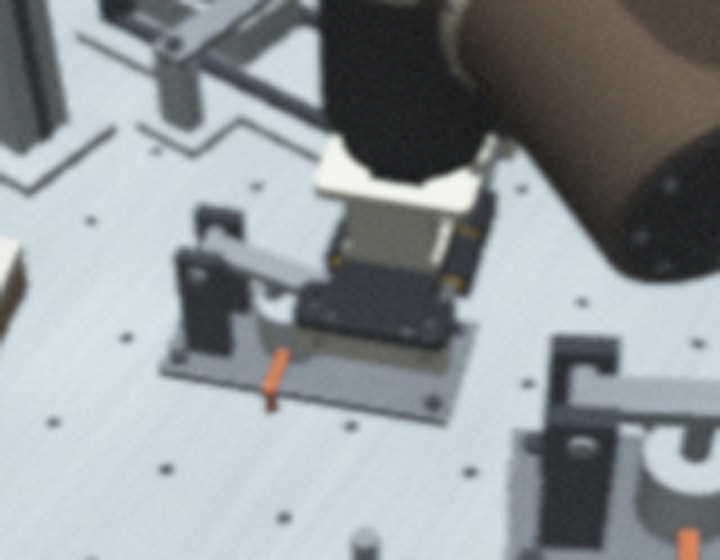

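View pics/s22.png

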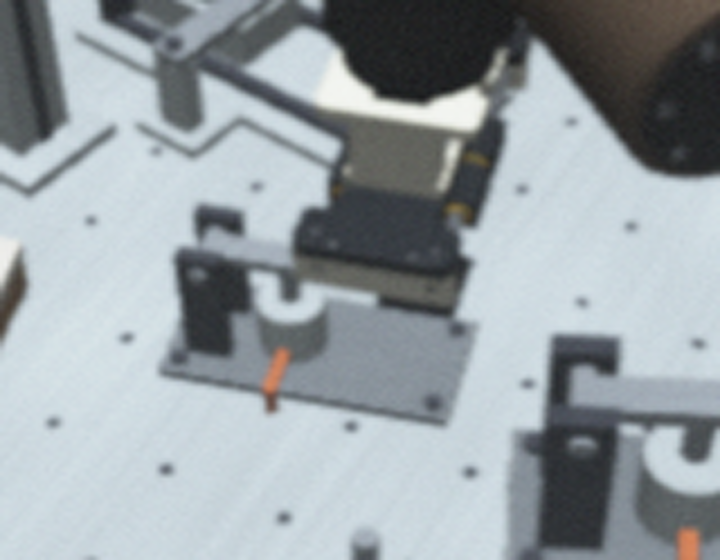

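Call:
{"name": "arm_command", "arguments": {"plan": [{"dx":0.3,"dy":0.08,"dz":0.25,"wx":0,"wy":-0.08,"wz":0.04},{"dx":0.5,"dy":0,"dz":0.03,"wx":0,"wy":0,"wz":0},{"dx":0.5,"dy":0,"dz":0.03,"wx":0,"wy":0,"wz":0},{"dx":0.5,"dy":0,"dz":0.03,"wx":0,"wy":0,"wz":0},{"dx":0.5,"dy":0,"dz":0.03,"wx":0,"wy":0,"wz":0},{"dx":0.5,"dy":0,"dz":0.03,"wx":0,"wy":0,"wz":0},{"dx":0.3,"dy":0,"dz":0.03,"wx":0,"wy":0,"wz":0},{"dx":0.2,"dy":0,"dz":0,"wx":0,"wy":0,"wz":0},{"dx":0.2,"dy":0,"dz":0,"wx":0,"wy":0,"wz":0}]}}

```text
time_s: 31.47
tcp_pos: [0.4333, 0.2447, 0.0543]
eef_rot: [167.3, 89.5, 1.5]
contact_force: [-33.8, -7.0, 88.5]
gripper_width: 0.0004
```

Run:
```python
from pn import *
pn(.06)
```

```text
31.4667 [0.433 0.245 0.054] F [-33.842  -6.959  88.51 ] [-0.286  0.031  0.072] [ 0.099 -0.108 -0.024]
```

Call:
{"name": "arm_command", "arguments": {"plan": [{"dx":-0.5,"dy":0,"dz":0,"wx":0,"wy":0,"wz":0},{"dx":-0.7,"dy":0.03,"dz":0,"wx":0.05,"wy":-0.05,"wz":0},{"dx":-0.7,"dy":0,"dz":0,"wx":0.05,"wy":-0.05,"wz":0},{"dx":-0.7,"dy":0,"dz":0,"wx":0,"wy":0,"wz":0},{"dx":-0.4,"dy":0,"dz":0,"wx":0,"wy":0,"wz":0},{"dx":0,"dy":0,"dz":0,"wx":0,"wy":0,"wz":0},{"dx":0,"dy":0,"dz":0,"wx":0,"wy":0,"wz":0}]}}

```text
time_s: 32.05
tcp_pos: [0.4286, 0.2419, 0.1131]
eef_rot: [34.7, 89.4, -131.6]
contact_force: [-0.0, 0.2, -0.4]
gripper_width: 0.0008
```

Run:
```python
from pn import *
pn(.107)
p,d=r.capture("side"); m=r.camera_model("side"); P=cloud(m,d).reshape(-1,3)
y=np.radians(13.7); ux=np.array([np.cos(y),np.sin(y)]);uy=np.array([-np.sin(y),np.cos(y)]); c=np.array([.432,.2437])
a=(P[:,:2]-c)@ux; b=(P[:,:2]-c)@uy; k=(abs(b)<.01)&(a>.05)&(a<.1)&(P[:,2]>.06)&(P[:,2]<.13); print("lever top slope",k.sum(),np.polyfit(a[k],P[k,2],1))
cv2.imwrite("pics/s23.png",cv2.resize(p[190:330,220:380,::-1],None,fx=4.5,fy=4,interpolation=cv2.INTER_CUBIC))
```

```text
32.05 [0.429 0.242 0.113] F [-0.039  0.218 -0.44 ] [ 0.303 -0.046 -0.189] [ 0.004  0.102 -0.07 ]
lever top slope 131 [0.207 0.075]
```

View pics/s23.png

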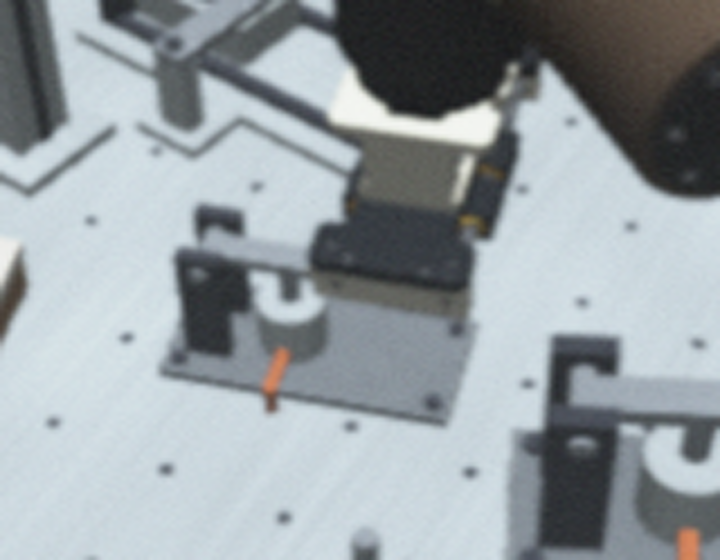

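Call:
{"name": "arm_command", "arguments": {"plan": [{"dx":0.2,"dy":-0.04,"dz":-0.2,"wx":0,"wy":0.1,"wz":-0.07},{"dx":0.5,"dy":0,"dz":0,"wx":0,"wy":0,"wz":0},{"dx":0.5,"dy":0,"dz":0,"wx":0,"wy":0,"wz":0},{"dx":0.5,"dy":0,"dz":0,"wx":0,"wy":0,"wz":0},{"dx":0.5,"dy":0,"dz":0,"wx":0,"wy":0,"wz":0},{"dx":0.2,"dy":0,"dz":0,"wx":0,"wy":0,"wz":0}]}}

```text
time_s: 32.6
tcp_pos: [0.4357, 0.245, 0.0604]
eef_rot: [-170.1, 89.7, 23.8]
contact_force: [0.6, -1.8, 9.5]
gripper_width: 0.0005
```

Run:
```python
from pn import *
pn(.06)
```

```text
32.6 [0.436 0.245 0.06 ] F [ 0.641 -1.813  9.545] [0.018 0.02  0.195] [ 0.034 -0.072  0.013]
```

Call:
{"name": "arm_command", "arguments": {"plan": [{"dx":0.15,"dy":0,"dz":0.05,"wx":0,"wy":-0.05,"wz":0},{"dx":0.12,"dy":0,"dz":0,"wx":0,"wy":0,"wz":0}]}}

```text
time_s: 32.77
tcp_pos: [0.4369, 0.2452, 0.0571]
eef_rot: [170.2, 89.7, 4.3]
contact_force: [-25.2, -3.7, 62.1]
gripper_width: 0.0004
```

Call:
{"name": "arm_command", "arguments": {"plan": [{"dx":-0.5,"dy":0,"dz":0,"wx":0,"wy":0,"wz":0},{"dx":-0.7,"dy":0,"dz":0,"wx":0,"wy":0,"wz":0},{"dx":-0.7,"dy":0,"dz":0,"wx":0,"wy":0,"wz":0},{"dx":-0.7,"dy":0,"dz":0,"wx":0,"wy":0,"wz":0},{"dx":-0.7,"dy":0,"dz":0,"wx":0,"wy":0,"wz":0},{"dx":-0.7,"dy":0,"dz":0,"wx":0,"wy":0,"wz":0},{"dx":-0.7,"dy":0,"dz":0,"wx":0,"wy":0,"wz":0},{"dx":-0.7,"dy":0,"dz":0,"wx":0,"wy":0,"wz":0},{"dx":0,"dy":0,"dz":0,"wx":0,"wy":0,"wz":0},{"dx":0,"dy":0,"dz":0,"wx":0,"wy":0,"wz":0}]}}

```text
time_s: 33.6
tcp_pos: [0.4332, 0.2423, 0.1589]
eef_rot: [41.1, 89.4, -124.9]
contact_force: [-0.0, -0.4, -0.5]
gripper_width: -0.0001
```

Run:
```python
from pn import *
s=r.get_state(); print(s['time_s'],s['tcp_pos'],s['contact_force'],s['qd'])
p,d=r.capture("side"); m=r.camera_model("side"); P=cloud(m,d); P[d==0]=np.nan
q=P[130:260,200:360].reshape(-1,3); g=np.array([ing(x) for x in q])
def rg(n,k): 
    h=g[k]; print(n,len(h),"x",np.percentile(h[:,0],[0,2,50,98,100]),"z",np.median(h[:,2]))
rg("bar top",(abs(g[:,1])<80)&(abs(g[:,0]-12)<25)&(g[:,2]>82)&(g[:,2]<92))
rg("mount top",(abs(g[:,1])<32)&(g[:,0]>26)&(g[:,0]<110)&(g[:,2]>65)&(g[:,2]<72))
cv2.imwrite("pics/s30.png",cv2.resize(p[100:360,160:450,::-1],None,fx=2.5,fy=2.3,interpolation=cv2.INTER_CUBIC))
p,d=r.capture("top"); cv2.imwrite("pics/t30.png",cv2.resize(p[90:270,190:440,::-1],None,fx=3.1,fy=3.1,interpolation=cv2.INTER_CUBIC))
for n in("drill_chuck","carton","mount_post"): print(n,[(round(x['score'],2),x['bbox']) for x in r.cut_out("top",n)][:1])
```

```text
33.6 [0.433 0.242 0.159] [-0.046 -0.402 -0.519] [-0.201 -0.042  0.38   0.408  0.174  0.19 ]
bar top 260 x [ 0.167  1.162 13.304 25.808 27.679] z 85.14056770101774
mount top 128 x [41.018 42.839 65.324 88.905 91.042] z 67.58606469953327
drill_chuck [(0.58, [405.7, 130.3, 10.6, 16.5])]
carton [(0.72, [215.5, 131.1, 39.2, 30.9])]
mount_post []
```

View pics/s30.png

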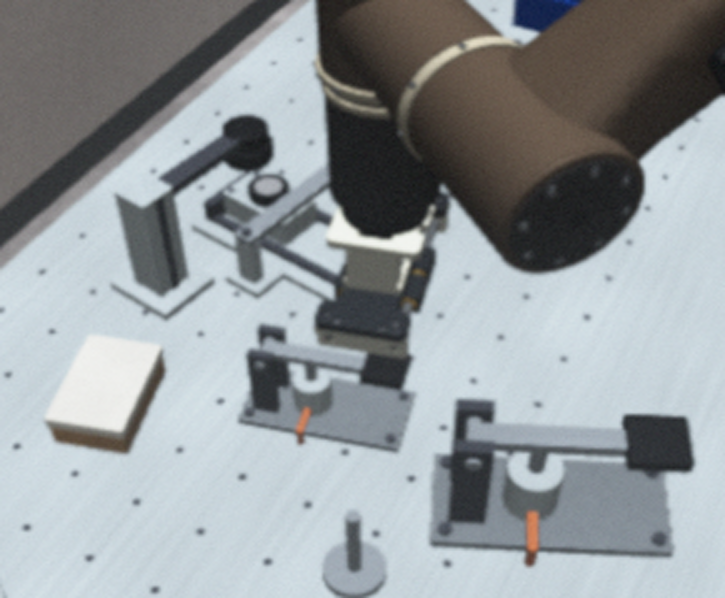

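View pics/t30.png

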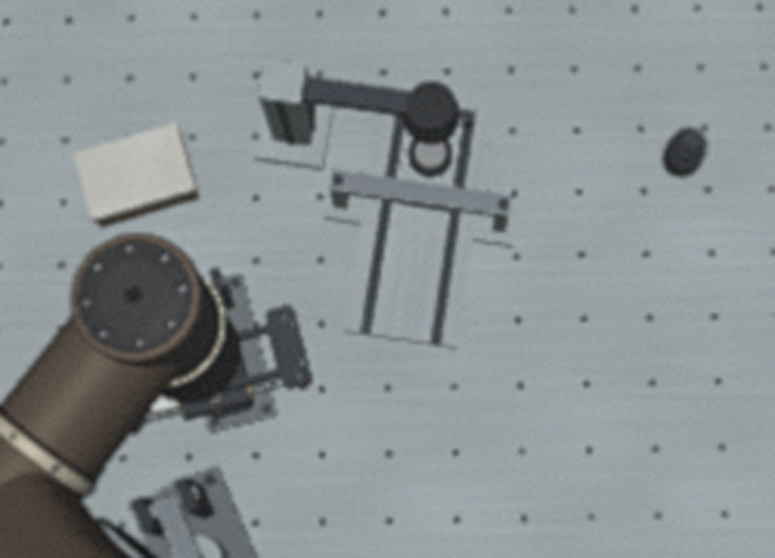

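Run:
```python
from plant import r
print(r.close_job())
```

```text
the job is handed in; nothing more can be done
None
```

The housing is home against the end stop and the pump has had its three full strokes. I handed the job in at about 34 s of the 67 s allowed.

**What I did**
- I gripped the housing by its 60 mm sides and set it flat between the rails in front of the bar.
- I pushed it under the bar with closed fingers, tilting the tool forward for the last part so the fingertips passed below the bar.
- I then gave the smaller pump three strokes. Its base measured about 168 × 80 mm and its pad 44 mm, so it is the one listed. I lifted the tool clear of the pad after each stroke.

**Last checks**
- **Housing:** it stopped moving under about 22 N along the track. Relative to the bar, its lens mount centre was then at x ≈ 65 mm, where home is 65 mm. The camera measurement is good to 1–2 mm.
- **Bar:** I saw no contact in the pictures, and the forces while pushing fitted contact at the fingertips only.
- **Pump:** each stroke ended on the stop, shown by the force rising to 32, 88 and 62 N against a spring load of about 8 N. The lever was up again at the end.
- **Bystanders:** the carton and drill chuck were where they started in the top view. The detector missed the mounting post in the last top picture; the side picture shows it upright, and I didn't measure its position.

**What did not go smoothly**
- The second stroke pressed harder than I intended, 88 N vertical and about 95 N in all, against the 120 N wrist limit. The force went through the fingertips.
- My first forward tilt ran towards a joint limit because my arm model was wrong. I corrected the model and used a different arm posture for the last push.

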